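# Turn over the bottle tray under the low shelf and stand the toppled bottles in it

## Task

The blue bottle tray lies upside down beneath the low bench shelf: turn it the right way up there, without drawing it out from under the shelf. Then pick up every toppled sample bottle and stand it upright in the tray. Leave the beaker, the amber jar and the conical flask as they are.

Things in the scene. Friction and masses are not known exactly. Their poses are not given: they have to be found in the camera images.
- shelf: Fixed grey shelf, blue front edge. Board 180 mm deep (x), 460 mm wide (y), underside 147 mm and top 165 mm above the bench; 12 mm end panels at y = +-224 mm; open at front and back. Origin on the bench under the middle of the front edge; x to the back (board covers x 0 to 180 mm), y to the robot's left, z up.
- tray: Loose blue tray, white inside, about 0.25 kg: 170 mm (x) by 116 mm (y), 50 mm high. Origin mid length and width, at the height of the feet it stands on when right way up; z out of the open side. Four black corner feet, 14 mm square, 30 mm long; floor's inner face at z = 34 mm; 4 mm walls rise to z = 50 mm. Starts upside down: origin 50 mm up, z down, x away from the robot, handle on the robot's left.
- tray_handle (a point): Middle of the tray's one handle (tray frame x -53, y -90, z 25 mm; axes as the tray's): a round white bar 10 mm thick along x, 60 mm long, 32 mm out from the -y side wall, 50 mm clear between its two arms. The near 70 to 90 mm of the tray with the handle juts out in front of the shelf.
- beaker: Glass beaker, radius 32 mm, 85 mm high, standing on the shelf; leave alone. Origin centre of its underside, z up.
- amber_jar: Amber glass jar, radius 28 mm, 90 mm high, standing on the shelf; leave alone. Origin centre of its underside, z up.
- flask: Clear glass conical flask, foot radius 36 mm, 110 mm high, standing on the bench left of the shelf; leave alone. Origin centre of its underside, z up.
- bottle0: Square white plastic sample bottle with a black weighted foot and a red round cap, about 120 g: 36 x 36 mm and 58 mm high, cap 29 mm across, 72 mm high in all. Origin centre of its underside, z along its length to the cap. It starts lying on a flat side on the bench (origin 18 mm up), cap pointing outwards: to the robot's left on its left side, right on its right. May be absent (None).
- bottle1: Square white plastic sample bottle with a black weighted foot and a yellow round cap, about 120 g: 36 x 36 mm and 58 mm high, cap 29 mm across, 72 mm high in all. Origin centre of its underside, z along its length to the cap. It starts lying on a flat side on the bench (origin 18 mm up), cap pointing outwards: to the robot's left on its left side, right on its right. May be absent (None).
- bottle2: Square white plastic sample bottle with a black weighted foot and a green round cap, about 120 g: 36 x 36 mm and 58 mm high, cap 29 mm across, 72 mm high in all. Origin centre of its underside, z along its length to the cap. It starts lying on a flat side on the bench (origin 18 mm up), cap pointing outwards: to the robot's left on its left side, right on its right. May be absent (None).
- bottle3: Square white plastic sample bottle with a black weighted foot and an orange round cap, about 120 g: 36 x 36 mm and 58 mm high, cap 29 mm across, 72 mm high in all. Origin centre of its underside, z along its length to the cap. It starts lying on a flat side on the bench (origin 18 mm up), cap pointing outwards: to the robot's left on its left side, right on its right. May be absent (None).
- tray_mid (a point): Middle of the tray's box (tray frame x 0, y 0, z 25 mm). Tipped about its long right-hand bottom edge, the tray can stand by itself on that side wall, handle up (its box then 116 mm tall), and fits so under the shelf; tipped the same way again it lies right way up, handle on the right, about 17 cm right of where it began.

How it is judged:
On the way:
1. the tray lies the right way up on the bench beneath the shelf (angle between tray's own z axis and vertical below 0.08 rad and height (world z) of tray below 0.006 m and x of tray in the frame of shelf between -0.03 and 0.12 m and y of tray in the frame of shelf between -0.16 and 0.16 m and linear speed of tray below 0.03 m/s), for 0.2 s.
At the end, for the whole second after the job is handed in: The tray lies right way up, flat on the bench (0.08 rad, 6 mm), its middle 30 mm in front of to 120 mm behind the shelf's front edge and within 160 mm sideways of the shelf's middle; every bottle present stands upright (0.12 rad) on the tray's floor inside its walls; all at rest (all of step 1 and angle between each of bottle0, bottle1, bottle2, bottle3's own z axis and vertical below 0.12 rad and x of bottle0 in the frame of tray between -0.075 and 0.075 m and y of bottle0 in the frame of tray between -0.048 and 0.048 m and z of bottle0 in the frame of tray between 0.029 and 0.04 m and linear speed of each of bottle0, bottle1, bottle2, bottle3 below 0.03 m/s and x of bottle1 in the frame of tray between -0.075 and 0.075 m and y of bottle1 in the frame of tray between -0.048 and 0.048 m and z of bottle1 in the frame of tray between 0.029 and 0.04 m and x of bottle2 in the frame of tray between -0.075 and 0.075 m and y of bottle2 in the frame of tray between -0.048 and 0.048 m and z of bottle2 in the frame of tray between 0.029 and 0.04 m and x of bottle3 in the frame of tray between -0.075 and 0.075 m and y of bottle3 in the frame of tray between -0.048 and 0.048 m and z of bottle3 in the frame of tray between 0.029 and 0.04 m); the robot touches nothing.
It fails at once if the tray is drawn out from under the shelf (its middle, half-way up, more than 60 mm in front of the front edge) (x of tray_mid in the frame of shelf below -0.06 m).
It fails at once if the beaker is knocked over or pushed more than 30 mm (distance of beaker from where it was at the start of the episode above 0.03 m or angle between beaker's own z axis and vertical above 0.35 rad).
It fails at once if the amber jar is knocked over or pushed more than 30 mm (distance of amber_jar from where it was at the start of the episode above 0.03 m or angle between amber_jar's own z axis and vertical above 0.35 rad).
It fails at once if the conical flask is knocked over or pushed more than 30 mm (distance of flask from where it was at the start of the episode above 0.03 m or angle between flask's own z axis and vertical above 0.35 rad).
Of bottle0, bottle1, bottle2, bottle3 only 2 to 4 are there at a start; the rules pass over those that are not, and their reading is None.
At some moment in a run one of bottle0, bottle1, bottle2, bottle3 may be knocked a few centimetres aside while the robot is not near it.
Once in a run the grip may slacken for a moment while it holds something.
It also fails if it takes over 210 s, if anything falls off the work surface, if the arm or the gripper's body presses on something with over 40 N, if the wrist force passes 120 N, or if a joint passes its speed limit or range.

## Robot

A 6-joint arm with a two-finger parallel gripper is mounted at the origin on the work surface. World frame = base frame: x ahead of the robot, y to its left, z up, the work surface at z = 0. Lengths are in m, angles in rad, forces in N, time in s.
With the tool pointing down it reaches from about 0.225 to 0.875 m from the base axis. Payload 3.4 kg.
Tool frame: the origin (TCP) lies at the very end of the fingers, on their centre line; the grasp point (between the pads) lies 19 mm behind it; z points along the fingers, y is the direction in which the jaws open and shut (so a half turn about z gives the same grasp; the last joint's range is limited). The gripper opens to 85 mm and grips with 20 to 120 N. Pads are 22 mm wide; open, the fingers measure 114 mm over their backs; the gripper's body (76 mm by 85 mm) begins 54 mm behind the grasp point. The pads swing forward as they close: fully open they stand 13 mm farther back than shut.
Start: joints at [1.154, 0.276, 1.505, -0, 1.361, -0.121], TCP at [0.168, 0.55, 0.231] pointing down, gripper open.
Joint ranges: [-2.89, 2.89], [-0.75, 2.08], [0.22, 2.7], [-1.18, 4.32], [0.11, 2.71], [-2.7, 2.7]. Speed limits (rad/s): [2.57, 2.57, 3.14, 3.14, 3.14, 3.14].

## Interface

Orientations are given as a unit quaternion [w, x, y, z].
In Python, from rig import get_state, get_image, calibration, sign_off gives the robot as it stands. The module is installed in compiled form; this text tells all that it offers.
- The arm moves only by the tool drive_tool, never from a script. Its argument "targets" is one flat list of numbers, 7 for each row, row after row: the turn, a rotation vector about the tool's x, y, z in degrees, then the shift along the tool's x, y, z in mm, then the opening, from 0 (shut) to 1 (fully open). In form: [wx, wy, wz, tx, ty, tz, fingers, wx, wy, wz, tx, ty, tz, fingers, ...]. A call has 1 to 12 rows; each row shifts and turns the commanded pose from where the row before left it, along the tool's axes as they then stand; what a row does not reach is not made up. A row lasts 1/8 s, in which the tool goes at most 62.5 mm and 10.7 degrees, less where a joint would pass 70% of its speed; a pose out of reach is approached as far as the arm can. A call is refused whole if a number of a shift passes 62.5 or a number of a turn 10.7, either way. A call with a gripper value outside its range is refused whole. The fingers move at their own pace and stop on an object; "grip_force" is the grip in N (left out, the last holds). Time passes only in rows, so rows that do not move let the fingers close. It gives the time, the measured TCP pose, the force and the opening at its end, in the units of the state.
- get_state(): the state, without advancing time (a new reading comes with each control period).
- get_image(name): name is "scene" or "top"; returns the picture (400x640x3 uint8, red, green, blue); there is no depth.
- calibration(name): a dict with "mtx" (3x3 intrinsics, pixels), "world_to_cam" (4x4, takes a point from world to camera coordinates). Camera axes: x right, y down, z forward; pixel columns grow to the right and rows downward; lengths in m; the calibration is good to about 2 mm. A picture is of the moment at which its call begins. calibration takes no time and is no camera call.
- sign_off(): hands the job in, once; it reports no verdict.
The state is a dict: "clock": time; "qpos": joint angles; "qd": joint speeds; "effort": joint torques, N m; "position": TCP position; "ee_rot": TCP orientation; "contact_force": force on the tool from outside, world axes, zero at the start; "moment": the same for the moment, N m; "width": finger opening in m.
Only numpy, scipy, OpenCV 4.12 (cv2) and the standard library are available. Lean on these libraries where they do the work, as an engineer would, in place of code of your own. Each camera call takes 0.05 s, during which the arm holds its last target.

## Working session

There is one attempt and no reset: what is moved stays moved. The work goes in short steps, Python scripts to look and compute and a tool call to move; the robot and the scene stay as the last step left them, time stands still between calls to the robot, and variables do not carry over. Pictures are saved under pics/ and viewed, and the job is handed in when it is done.

Besides the shell and the picture viewer there is one more tool, called after ">>>" by a JSON object that holds its "api" and its "payload", one argument or row to a line. drive_tool: Moves the arm, as the interface text tells. Its arguments: {"type":"object","properties":{"targets":{"type":"array"},"grip_force":{"type":"number"}},"required":["targets"]}

```bash
mkdir -p pics; ls
python3 - <<'E'
from rig import *
import cv2
s=get_state()
for k,v in s.items(): print(k,v)
for n in("scene","top"):
    im=get_image(n); cv2.imwrite(f"pics/{n}0.png",im[:,:,::-1])
    c=calibration(n); print(n,c)
E
```

```text
pics
clock 0.0
qpos [ 1.15398864e+00  2.76632929e-01  1.50613995e+00 -2.85301646e-05
  1.36065344e+00 -1.21013232e-01]
qd [ 0.00114855  0.00142861 -0.00014542  0.00147296  0.00046098  0.00138472]
effort [ 1.07896933e-03 -4.16768074e+01 -2.45803857e+01  7.94049515e-05
  1.07256728e-02 -7.60326628e-06]
position [0.16742545 0.5495489  0.23041534]
ee_rot [-2.30137375e-04  1.47355626e-01  9.89083151e-01 -8.87586232e-04]
contact_force [-0.20248874  0.23090738 -0.21166042]
moment [ 0.06643018 -0.05594901 -0.00470756]
width 0.08500277933304909
scene {'mtx': array([[424.76895728,   0.        , 324.41137483],
       [  0.        , 424.76895728, 199.874791  ],
       [  0.        ,   0.        ,   1.        ]]), 'world_to_cam': array([[-0.95272682, -0.30382155, -0.00201738,  0.58775567],
       [-0.26123741,  0.82254521, -0.50514789,  0.17245625],
       [ 0.1551342 , -0.48074093, -0.86303044,  1.07857747],
       [ 0.        ,  0.        ,  0.        ,  1.        ]])}
top {'mtx': array([[407.22092809,   0.        , 318.70430578],
       [  0.        , 407.22092809, 206.51138314],
       [  0.        ,   0.        ,   1.        ]]), 'world_to_cam': array([[ 0.00126653, -0.9996809 , -0.02522877,  0.06014397],
       [-0.98317886,  0.00336299, -0.18261442,  0.61805327],
       [ 0.18264099,  0.02503568, -0.98286087,  1.13275651],
       [ 0.        ,  0.        ,  0.        ,  1.        ]])}
```

View pics/scene0.png

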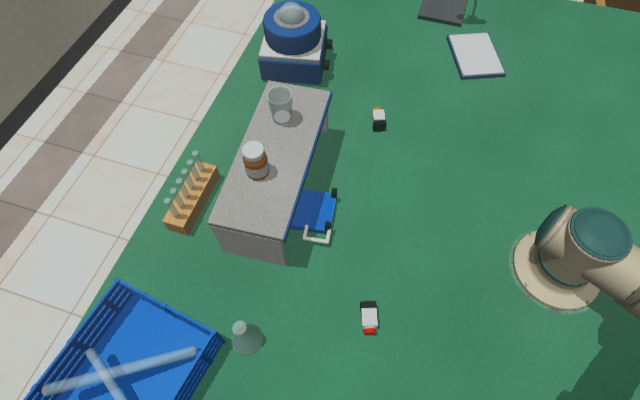

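View pics/top0.png

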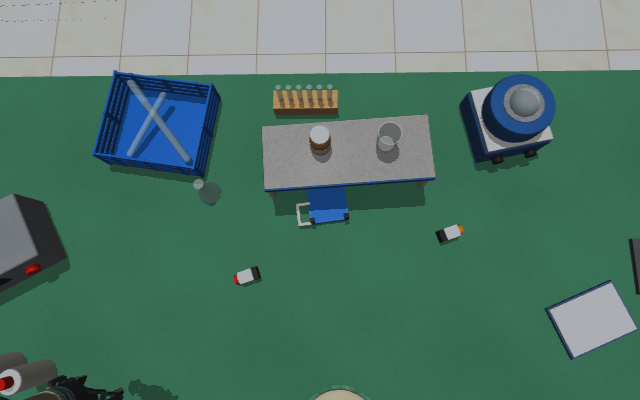

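The top view shows the shelf front edge running from about (265,190) to (433,178), and the tray jutting out at (328,205) with its handle at (303,215). The red-capped bottle is at (246,276) and the orange-capped one at (451,233). I see no yellow or green caps. Next I measure.

```bash
cat > h.py <<'E'
import numpy as np, cv2
from rig import *
from scipy.spatial.transform import Rotation as R
C={n:calibration(n) for n in("scene","top")}
def proj(n,p):
    c=C[n];q=c["world_to_cam"]@np.append(p,1);u=c["mtx"]@q[:3];return u[:2]/u[2]
def ray(n,uv,z):
    c=C[n];W=np.linalg.inv(c["world_to_cam"]);d=W[:3,:3]@np.linalg.inv(c["mtx"])@np.array([uv[0],uv[1],1.]);o=W[:3,3]
    return o+d*(z-o[2])/d[2]
def tri(uvt,uvs):
    A=[];b=[]
    for n,uv in(("top",uvt),("scene",uvs)):
        c=C[n];W=np.linalg.inv(c["world_to_cam"]);d=W[:3,:3]@np.linalg.inv(c["mtx"])@np.array([uv[0],uv[1],1.]);d/=np.linalg.norm(d);o=W[:3,3]
        P=np.eye(3)-np.outer(d,d);A.append(P);b.append(P@o)
    A=np.vstack(A);b=np.hstack(b);x,r,_,_=np.linalg.lstsq(A,b,rcond=None);return x,np.sqrt(r)
def grab(tag):
    o={}
    for n in("scene","top"):
        o[n]=get_image(n)[:,:,::-1].copy();cv2.imwrite(f"pics/{n}{tag}.png",o[n])
    return o
def crop(im,x0,y0,x1,y1,f,name):
    cv2.imwrite("pics/"+name,cv2.resize(im[y0:y1,x0:x1],None,fx=f,fy=f,interpolation=cv2.INTER_CUBIC))
def st():
    s=get_state();r=s["ee_rot"];M=R.from_quat([r[1],r[2],r[3],r[0]]).as_matrix()
    return s,np.array(s["position"]),M
E
python3 - <<'E'
from h import *
t=cv2.imread("pics/top0.png");s=cv2.imread("pics/scene0.png")
crop(t,255,110,445,240,4,"t0c.png");crop(s,205,70,345,260,3,"s0c.png")
crop(t,220,210,480,300,3,"t0b.png")
E
```

```text
(no output)
```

View pics/t0c.png

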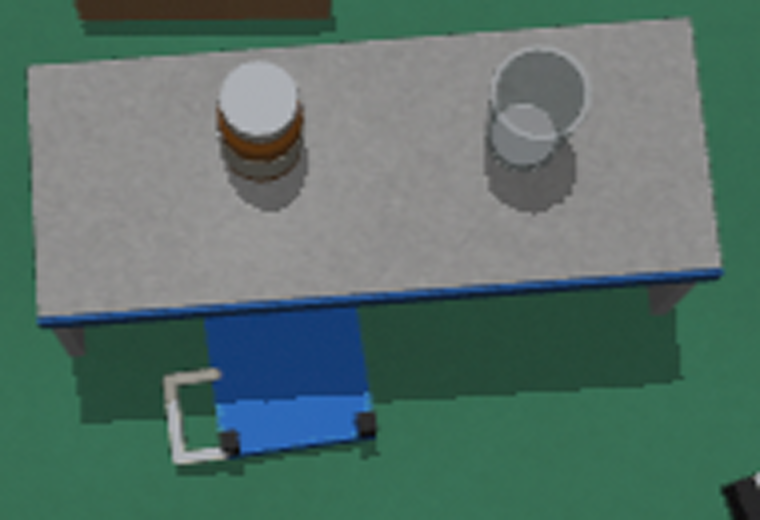

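View pics/s0c.png

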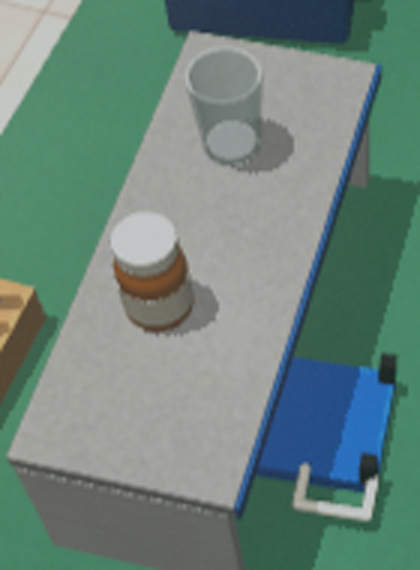

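View pics/t0b.png

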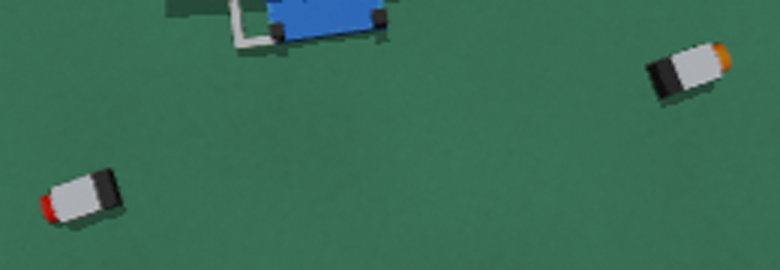

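Run:
```python
from h import *
o=lambda x,y:(255+(x-1.5)/4,110+(y-1.5)/4)
os_=lambda x,y:(205+(x-1)/3,70+(y-1)/3)
f=lambda v:np.round(v*1000,1)
L=ray("top",o(39,318),.165);Rr=ray("top",o(721,271),.165);BL=ray("top",o(28,66),.165);BR=ray("top",o(691,18),.165)
print("front",f(L),f(Rr),np.linalg.norm(L-Rr),"back",f(BL),f(BR),np.linalg.norm(BL-BR), np.linalg.norm(L-BL))
Ls=ray("scene",os_(238,513),.165);Rs=ray("scene",os_(380,68),.165);print("scene front",f(Ls),f(Rs),np.linalg.norm(Ls-Rs))
d=(L-Rr);print("yaw",np.degrees(np.arctan2(-d[0],d[1])), np.degrees(np.arctan2(-(Ls-Rs)[0],(Ls-Rs)[1])),np.degrees(np.arctan2((BL-L)[1],(BL-L)[0])))
# tray: near edge of floor at z=.02
for nm,p,z in(("footL top",(230,436),.05),("footR top",(366,416),.05),("handle near",(181,458),.025),("handle far",(170,379),.025),("arm far root",(215,373),.025),("floor edge front L",(240,455),.02),("floor edge R",(352,438),.02),("side L at shelf",(206,320),.02)):
    print(nm,f(ray("top",o(*p),z)))
for nm,p,z in(("footL top",(369,464),.05),("footR",(388,362),.05),("handle near",(370,516),.025),("handle far",(301,508),.025)):
    print("s",nm,f(ray("scene",os_(*p),z)))
```

```text
front [646.2 202.8 165. ] [ 676.3 -253.6  165. ] 0.4573226318003653 back [824.9 215.  165. ] [ 855.8 -242.1  165. ] 0.4581675517264795 0.17917121596756558
scene front [644.5 205.8 165. ] [ 676.7 -251.   165. ] 0.4579353337539904
yaw 3.7744241172821416 4.0333495509879835 3.9156122246949012
footL top [583.5  78.9  50. ]
footR top [598.1 -20.7  50. ]
handle near [570.9 116.5  25. ]
handle far [631.  125.3  25. ]
arm far root [635.4  91.5  25. ]
floor edge front L [573.8  72.6  20. ]
floor edge R [586.4 -11.3  20. ]
side L at shelf [677.5  98.8  20. ]
s footL top [582.   81.9  50. ]
s footR [596.4 -20.6  50. ]
s handle near [569.9 117.   25. ]
s handle far [628.6 127.7  25. ]
```

Measurements agree within about 2–3 mm. The shelf origin is about (661, -25) mm with yaw about 3.9°. The tray centre is about (668, 40) with yaw about 8.3°, and the middle of the bar is about (601, 121). Two bottles are present. Next I write a move planner.

```bash
cat >> h.py <<'E'
def Rz(a): return R.from_euler('z',a,degrees=True).as_matrix()
def tool(yaw,pitch=0,roll=0):
    """frame of approach: ux=forward dir at yaw(deg), uy=left. tool down, x back, y left;
    pitch: body leans back (tool z goes forward). roll: about ux, + = tool z swings to the left (body right)"""
    B=np.array([[-1,0,0],[0,1,0],[0,0,-1.]]).T
    # pitch: rotate about +y by -pitch : z(-up)->forward ; roll about x by -roll: -z -> -y? handle sign
    P=R.from_euler('y',-pitch,degrees=True).as_matrix()
    Q=R.from_euler('x',-roll,degrees=True).as_matrix()
    return Rz(yaw)@Q@P@B
def plan(path,n,fing,fmt=True,start=None):
    """path(s)->(grasp-independent TCP pos m, R); s in (0,1]"""
    if start is None:
        s,p,M=st()
    else: p,M=start
    rows=[]
    for i in range(1,n+1):
        q,N=path(i/n)
        w=np.round(np.degrees(R.from_matrix(M.T@N).as_rotvec()),1)
        d=np.round(1000*M.T@(q-p),1)
        rows+= [*w,*d,fing]
        p=p+M@d/1000; M=M@R.from_rotvec(np.radians(w)).as_matrix()
    print("["+", ".join("%g"%(x+0) for x in rows)+"]")
    a=np.array(rows).reshape(-1,7);print("max turn",abs(a[:,:3]).max(),"max shift",abs(a[:,3:6]).max(),"end",np.round(p*1000,1))
    return p,M
def line(tp,TM,start=None,off=0.0):
    """straight path of point 'off' m behind TCP"""
    if start is None: s,p,M=st()
    else: p,M=start
    rv=R.from_matrix(M.T@TM).as_rotvec()
    a=p-M[:,2]*off; b=np.array(tp)-TM[:,2]*off
    def f(s):
        N=M@R.from_rotvec(rv*s).as_matrix()
        return a+(b-a)*s+N[:,2]*off, N
    return f
E
python3 - <<'E'
from h import *
s,p,M=st()
print(M.round(3))
print(tool(0).round(2),tool(0,20).round(2),tool(0,0,20).round(2))
T=tool(8.3,20)
w=np.array([.52,.135,.20])
plan(line(w,T),11,0.28)
for c in("red","orange"):pass
o=lambda x,y:(220+(x-1)/3,210+(y-1)/3)
f=lambda v:np.round(v*1000,1)
for nm,p in(("red foot end",(112,188)),("red cap end",(46,209)),("or foot end",(661,81)),("or cap",(727,57))): print(nm,f(ray("top",o(*p),.022)))
print("flask",f(ray("top",(208,193),0)))
E
```

```text
[[-0.957  0.292 -0.001]
 [ 0.292  0.957 -0.002]
 [ 0.    -0.002 -1.   ]]
[[-1.  0.  0.]
 [ 0.  1.  0.]
 [ 0.  0. -1.]] [[-0.94  0.    0.34]
 [ 0.    1.    0.  ]
 [-0.34  0.   -0.94]] [[-1.    0.    0.  ]
 [ 0.    0.94 -0.34]
 [ 0.   -0.34 -0.94]]
[-0.4, -1.8, -2.3, -41.6, -26.7, 2.8, 0.28, -0.4, -1.8, -2.2, -40.5, -28.4, 3.9, 0.28, -0.4, -1.8, -2.3, -39.2, -29.9, 5, 0.28, -0.4, -1.8, -2.3, -37.7, -31.5, 5.9, 0.28, -0.4, -1.8, -2.2, -36.3, -33.1, 6.9, 0.28, -0.5, -1.8, -2.3, -34.7, -34.4, 7.8, 0.28, -0.4, -1.7, -2.3, -33.1, -35.9, 8.5, 0.28, -0.4, -1.8, -2.3, -31.4, -37.3, 9.2, 0.28, -0.4, -1.8, -2.2, -29.5, -38.5, 10, 0.28, -0.4, -1.8, -2.3, -27.7, -39.7, 10.5, 0.28, -0.4, -1.8, -2.3, -25.7, -40.9, 11.1, 0.28]
max turn 2.3 max shift 41.6 end [520. 135. 200.]
red foot end [428.8 241.4  22. ]
red cap end [408.5 305.5  22. ]
or foot end [ 533.1 -297.6   22. ]
or cap [ 556.7 -363.4   22. ]
flask [672.7 405.2   0. ]
```

```bash
sed -i 's/w=np.round(np.degrees(R.from_matrix(M.T@N).as_rotvec()),1)/w=np.round(2*np.degrees(R.from_matrix(M.T@N).as_rotvec()))\/2/; s/d=np.round(1000\*M.T@(q-p),1)/d=np.round(2000*M.T@(q-p))\/2/' h.py; sed -i 's/+ = tool z swings to the left (body right)/+ = tool z swings to the right (body left)/' h.py
python3 - <<'E'
from h import *
plan(line(np.array([.52,.135,.20]),tool(8.3,20)),11,0.28)
E
```

```text
[-0.5, -2, -2.5, -41.5, -26.5, 3, 0.28, -0.5, -1.5, -2, -40.5, -28.5, 4, 0.28, 0, -2, -2.5, -39, -30, 4.5, 0.28, -0.5, -1.5, -2, -38, -32, 6, 0.28, -0.5, -2, -2.5, -36, -33, 7, 0.28, -0.5, -2, -2, -35, -34.5, 8, 0.28, -0.5, -1.5, -2.5, -33, -35.5, 8.5, 0.28, -0.5, -2, -2, -31, -37.5, 9, 0.28, 0, -1.5, -2.5, -30, -38.5, 10, 0.28, -0.5, -2, -2, -27.5, -39.5, 10.5, 0.28, -0.5, -1.5, -2.5, -26, -41, 11.5, 0.28]
max turn 2.5 max shift 41.5 end [520.2 135.  199.9]
```

>>> {"api": "drive_tool", "payload": {
  "targets": [-0.5, -2, -2.5, -41.5, -26.5, 3, 0.28, -0.5, -1.5, -2, -40.5, -28.5, 4, 0.28, 0, -2, -2.5, -39, -30, 4.5, 0.28, -0.5, -1.5, -2, -38, -32, 6, 0.28, -0.5, -2, -2.5, -36, -33, 7, 0.28, -0.5, -2, -2, -35, -34.5, 8, 0.28, -0.5, -1.5, -2.5, -33, -35.5, 8.5, 0.28, -0.5, -2, -2, -31, -37.5, 9, 0.28, 0, -1.5, -2.5, -30, -38.5, 10, 0.28, -0.5, -2, -2, -27.5, -39.5, 10.5, 0.28, -0.5, -1.5, -2.5, -26, -41, 11.5, 0.28, 0, 0, 0, 0, 0, 0, 0.28],
  "grip_force": 25
}}

```text
clock: 1.6
position: [0.5217, 0.1325, 0.1996]
ee_rot: [0.171, -0.069, 0.983, 0.012]
contact_force: [0.1, 0.3, 0.0]
width: 0.0238
```

Run:
```python
from h import *
s,p,M=st();print(p,M.round(3))
T=tool(8.3,20)
tg=np.array([.5994,.1212,.010])
a=tg-T[:,2]*.075
q=plan(line(a,T),3,0.28)
plan(line(tg,T,q),5,0.28,start=q)
```

```text
[0.52167722 0.13254111 0.19963546] [[-0.932 -0.139  0.335]
 [-0.131  0.99   0.048]
 [-0.339  0.001 -0.941]]
[0, 0, 0, -2, -7.5, 43, 0.28, 0, 0, 0, -2.5, -7.5, 43, 0.28, 0, 0, -0.5, -2, -7.5, 43, 0.28]
max turn 0.5 max shift 43.0 end [574.1 117.3  80.4]
[0, 0, 0, 0, 0, 15, 0.28, 0, 0, 0, 0, 0, 15, 0.28, 0, 0, 0, 0, 0, 15, 0.28, 0, 0, 0, 0, 0, 15, 0.28, 0, 0, 0, 0, 0.5, 15, 0.28]
max turn 0.0 max shift 15.0 end [599.2 121.4   9.9]
```

>>> {"api": "drive_tool", "payload": {
  "targets": [0, 0, 0, -2, -7.5, 43, 0.28, 0, 0, 0, -2.5, -7.5, 43, 0.28, 0, 0, -0.5, -2, -7.5, 43, 0.28, 0, 0, 0, 0, 0, 15, 0.28, 0, 0, 0, 0, 0, 0, 0.28]
}}

```text
clock: 2.22
position: [0.5772, 0.1222, 0.0662]
ee_rot: [0.171, -0.076, 0.982, 0.013]
contact_force: [0.0, 0.2, 0.7]
width: 0.0238
```

Run:
```python
from h import *
s,p,M=st();print(p,M.round(3))
g=grab("1")
crop(g["top"],260,160,370,260,6,"t1c.png");crop(g["scene"],250,130,400,260,5,"s1c.png")
```

```text
[0.57718084 0.12217446 0.06620927] [[-0.93  -0.153  0.333]
 [-0.145  0.988  0.051]
 [-0.337 -0.001 -0.941]]
```

View pics/t1c.png

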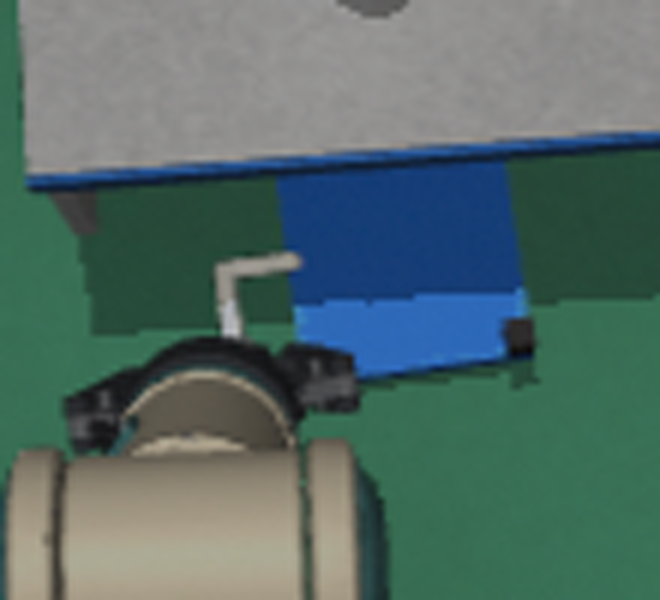

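View pics/s1c.png

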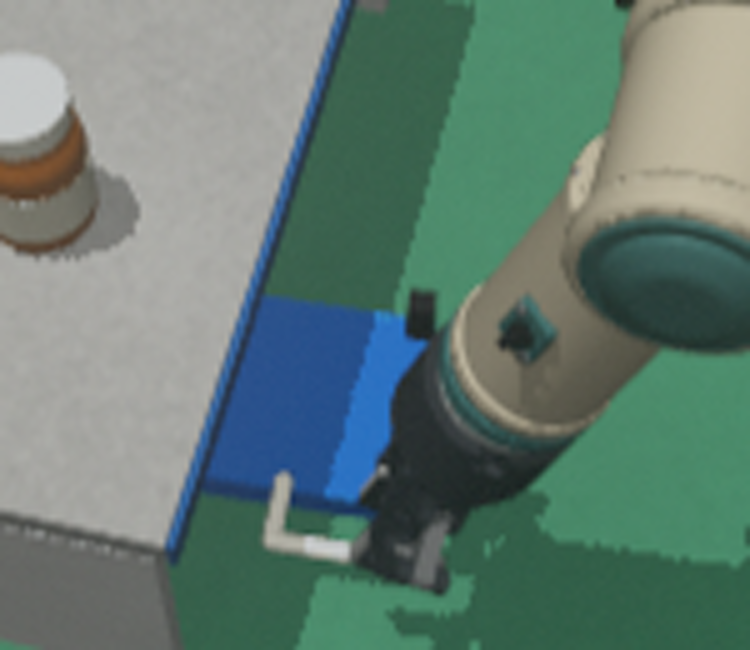

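Run:
```python
from h import *
s,p,M=st()
T=tool(8.3,20)
tg=np.array([.5994,.1212,.010])
plan(line(tg,T),4,0.28)
```

```text
[0, 0, 0, 0, -1, 15.5, 0.28, 0, 0, 0.5, 0, -1, 15.5, 0.28, 0, 0, 0, 0.5, -1, 15.5, 0.28, 0, 0, 0, 0, -1, 15.5, 0.28]
max turn 0.5 max shift 15.5 end [599.3 121.3   9.8]
```

>>> {"api": "drive_tool", "payload": {
  "targets": [0, 0, 0.5, 0, -4, 8, 0.28, 0, 0, 0, 0.5, 0, 15, 0.28, 0, 0, 0, 0, 0, 13, 0.28, 0, 0, 0, 0, 0, 13, 0.28, 0, 0, 0, 0, 0, 12, 0.28, 0, 0, 0, 0, 0, 0, 0.28]
}}

```text
clock: 3.08
position: [0.6022, 0.1212, 0.0116]
ee_rot: [0.176, -0.072, 0.982, 0.013]
contact_force: [-1.2, 4.3, 10.3]
width: 0.024
```

Run:
```python
from h import *
s,p,M=st();print(p,M.round(3),s["contact_force"])
```

```text
[0.60221335 0.12121591 0.01164383] [[-0.928 -0.145  0.343]
 [-0.136  0.989  0.051]
 [-0.347  0.001 -0.938]] [-1.21855423  4.28444389 10.2776855 ]
```

Run:
```python
from h import *
g=grab("2")
crop(g["top"],260,160,370,260,6,"t2c.png");crop(g["scene"],250,130,400,260,5,"s2c.png")
```

```text
(no output)
```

View pics/t2c.png

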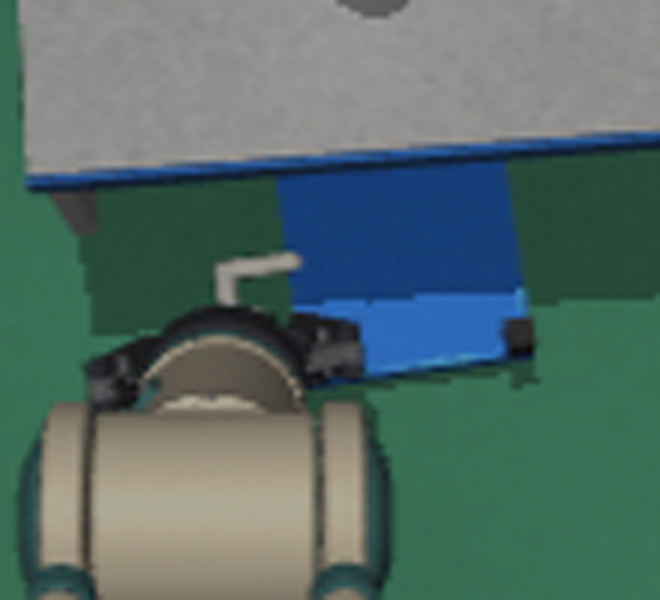

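View pics/s2c.png

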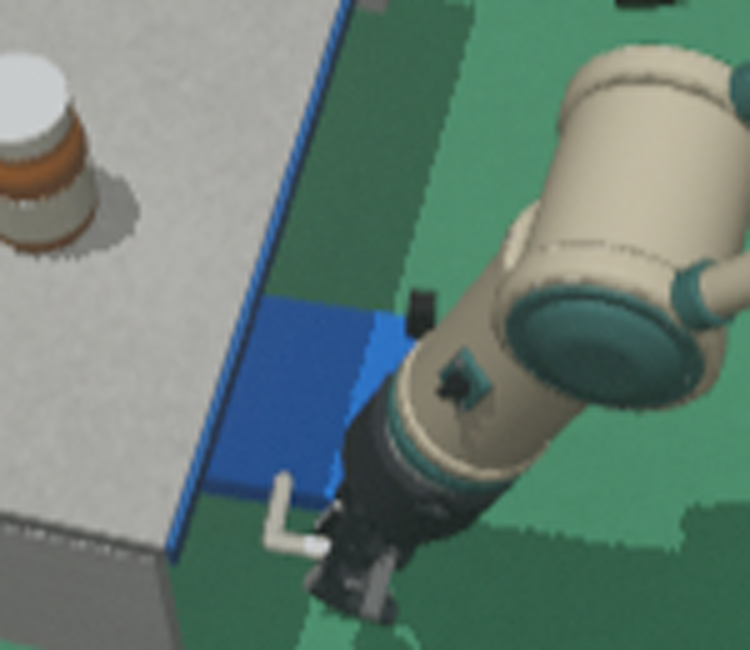

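The images show the fingers astride the bar. The right finger's knuckle sits close over the near-left foot, which explains the 10 N. I'll ease up 1 mm and close on the bar.

>>> {"api": "drive_tool", "payload": {
  "targets": [0, 0, 0, 0, 0, -2, 0.28, 0, 0, 0, 0, 0, 0, 0, 0, 0, 0, 0, 0, 0, 0, 0, 0, 0, 0, 0, 0, 0],
  "grip_force": 40
}}

```text
clock: 3.68
position: [0.5987, 0.1202, 0.0116]
ee_rot: [0.173, -0.071, 0.982, 0.013]
contact_force: [0.3, -0.3, 5.1]
width: 0.0084
```

Run:
```python
from h import *
s,p,M=st();print(p,M.round(3),s["contact_force"],s["width"])
```

```text
[0.59874568 0.12019023 0.01160603] [[-0.93  -0.144  0.337]
 [-0.135  0.99   0.05 ]
 [-0.341  0.001 -0.94 ]] [ 0.27183851 -0.31135743  5.12175518] 0.008371148904098413
```

Bar is held (width 8.4 mm). Next I pull it out about 18 mm while squaring the tray to the shelf.

Run:
```python
from h import *
s,p,M=st();print(s["qpos"])
# keep actual pitch; rotate world by -4.4 about bar point
off=.0143
g=p-M[:,2]*off
N=Rz(-4.4)@M
d=np.array([-.018*np.cos(np.radians(3.9)),-.018*np.sin(np.radians(3.9)),0.000])
plan(line(g+d+N[:,2]*off,N,off=off),6,0)
```

```text
[ 0.06775301  0.41417168  2.01853572  0.07714411  0.36315477 -1.71463601]
[0, 0, 0.5, 3, 0, -1, 0, 0.5, 0, 1, 2.5, 0.5, -1, 0, 0, 0, 0.5, 3, 0, -1, 0, 0.5, 0, 1, 3, 0, -1, 0, 0, 0, 0.5, 2.5, 0, -1, 0, 0.5, 0, 0.5, 3, 0, -1, 0]
max turn 1.0 max shift 3.0 end [580.8 118.7  11.5]
```

>>> {"api": "drive_tool", "payload": {
  "targets": [0, 0, 0.5, 3, 0, -1, 0, 0.5, 0, 1, 2.5, 0.5, -1, 0, 0, 0, 0.5, 3, 0, -1, 0, 0.5, 0, 1, 3, 0, -1, 0, 0, 0, 0.5, 2.5, 0, -1, 0, 0.5, 0, 0.5, 3, 0, -1, 0, 0, 0, 0, 0, 0, 0, 0]
}}

```text
clock: 4.55
position: [0.5804, 0.1188, 0.0116]
ee_rot: [0.173, -0.035, 0.984, 0.006]
contact_force: [1.8, 0.2, 5.5]
width: 0.0085
```

Run:
```python
from h import *
s,p,M=st();print(p,M.round(3),s["contact_force"],s["width"])
g=grab("3")
crop(g["top"],260,160,370,260,6,"t3c.png")
# right foot/corner
```

```text
[0.58043763 0.11880418 0.01164332] [[-0.938 -0.071  0.339]
 [-0.067  0.997  0.025]
 [-0.34   0.    -0.94 ]] [1.77997202 0.19216598 5.51587644] 0.008456270398331894
```

View pics/t3c.png

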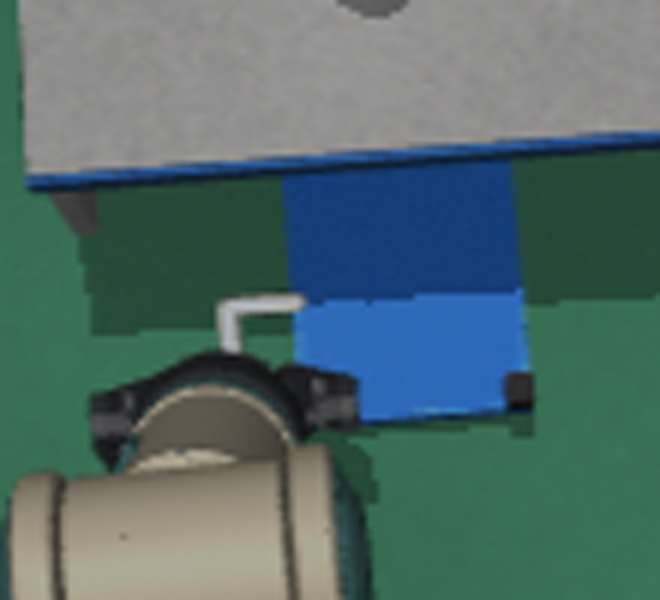

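```bash
cat >> h.py <<'E'
def rotpath(piv,axis,ang,start=None,dz=0.0):
    if start is None: s,p,M=st()
    else: p,M=start
    def f(s):
        Q=R.from_rotvec(np.asarray(axis)*np.radians(ang)*s).as_matrix()
        return piv+Q@(p-piv)+np.array([0,0,dz*s]),Q@M
    return f
E
python3 - <<'E'
from h import *
s,p,M=st()
g=p-M[:,2]*.0143; yaw=np.radians(4.0); ax=np.array([np.cos(yaw),np.sin(yaw),0]); rt=np.array([np.sin(yaw),-np.cos(yaw),0])
piv=g+rt*.148; piv[2]=0.000; np.save("piv1.npy",np.r_[piv,ax]); print(piv,g)
q=plan(rotpath(piv,ax,30,dz=.001),6,0)
q=plan(rotpath(piv,ax,55,start=q),11,0,start=q)
E
```

```text
[ 0.58595086 -0.02921161  0.        ] [0.5756269  0.11842787 0.02513062]
[-4.5, 0, 1.5, -4.5, -1.5, -12, 0, -5, 0, 2, -4.5, -1.5, -12.5, 0, -4.5, 0, 1.5, -4.5, -1.5, -12.5, 0, -5, 0, 2, -4, -2, -12, 0, -4.5, 0, 1.5, -4.5, -1, -12, 0, -4.5, 0, 1.5, -4.5, -1.5, -12.5, 0]
max turn 5.0 max shift 12.5 end [582.2  93.4  85.2]
[-4.5, 0, 1.5, -4.5, -1.5, -12, 0, -5, 0, 2, -4.5, -2, -12.5, 0, -4.5, 0, 1.5, -4, -1.5, -12, 0, -5, 0, 2, -4.5, -2, -12, 0, -4.5, 0, 1.5, -4.5, -1.5, -12.5, 0, -4.5, 0, 1.5, -4, -2, -12, 0, -5, 0, 2, -4.5, -1.5, -12, 0, -4.5, 0, 1.5, -4.5, -2, -12, 0, -5, 0, 1.5, -4.5, -1.5, -12.5, 0, -4.5, 0, 2, -4, -1.5, -12, 0, -5, 0, 1.5, -4.5, -2, -12, 0]
max turn 5.0 max shift 12.5 end [590.8 -28.3 149.2]
```

>>> {"api": "drive_tool", "payload": {
  "targets": [-4.5, 0, 1.5, -4.5, -1.5, -12, 0, -5, 0, 2, -4.5, -1.5, -12.5, 0, -4.5, 0, 1.5, -4.5, -1.5, -12.5, 0, -5, 0, 2, -4, -2, -12, 0, -4.5, 0, 1.5, -4.5, -1, -12, 0, -4.5, 0, 1.5, -4.5, -1.5, -12.5, 0, 0, 0, 0, 0, 0, 0, 0],
  "grip_force": 60
}}

```text
clock: 5.52
position: [0.5808, 0.0926, 0.0831]
ee_rot: [0.156, 0.011, 0.954, 0.257]
contact_force: [0.9, -0.6, -1.6]
width: 0.0076
```

Run:
```python
from h import *
s,p,M=st();print(p,M.round(3),s["contact_force"],s["width"],s["qpos"])
g=grab("4")
crop(g["top"],260,160,370,260,6,"t4c.png");crop(g["scene"],250,130,400,260,5,"s4c.png")
d=np.load("piv1.npy");piv,ax=d[:3],d[3:]
q=plan(rotpath(piv,ax,55),11,0)
```

```text
[0.5807796  0.09264047 0.08307768] [[-0.951 -0.059  0.304]
 [ 0.102  0.867  0.487]
 [-0.292  0.494 -0.819]] [ 0.94901427 -0.6249711  -1.61451396] 0.007647805040197665 [-0.3246971   0.36154583  2.00987056  0.86639892  0.82320118 -2.49730742]
[-4.5, 0, 1.5, -4.5, -1.5, -12, 0, -5, 0, 2, -4, -1.5, -12, 0, -4.5, 0, 1.5, -4.5, -1.5, -12.5, 0, -5, 0, 1.5, -4.5, -2, -12, 0, -4.5, 0, 2, -4, -1.5, -12, 0, -5, 0, 1.5, -4.5, -1.5, -12, 0, -4.5, 0, 2, -4, -1.5, -12, 0, -4.5, 0, 1.5, -4.5, -1.5, -12.5, 0, -5, 0, 1.5, -4.5, -1.5, -12, 0, -4.5, 0, 2, -4, -1.5, -12, 0, -5, 0, 1.5, -4.5, -1.5, -12, 0]
max turn 5.0 max shift 12.5 end [588.9 -26.2 148.6]
```

View pics/t4c.png

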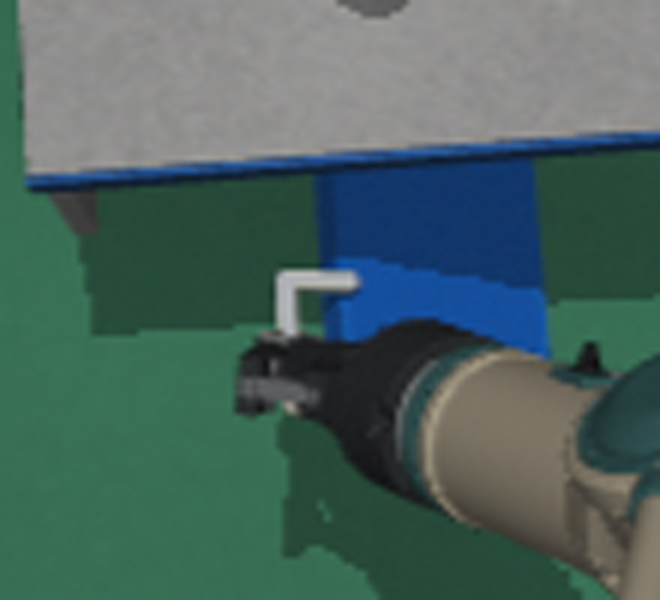

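View pics/s4c.png

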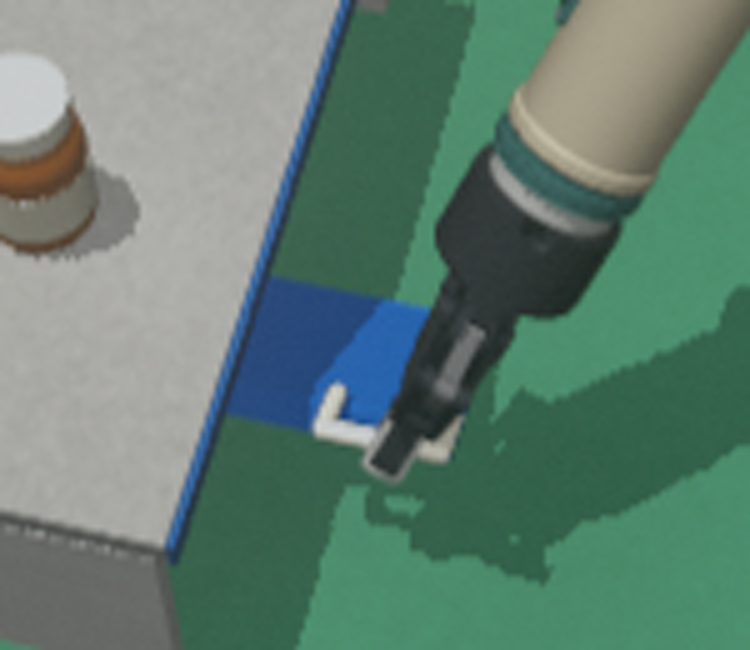

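The tray is tipping cleanly, its edge on the bench under the shelf. But j6 is at -2.50, near its -2.7 limit, so I'll model the kinematics before going further.

```bash
cat > kin.py <<'E'
from h import *
def quat(r): return R.from_quat([r[1],r[2],r[3],r[0]]).as_matrix()
D=[([1.15398864,.276632929,1.50613995,-2.85e-5,1.36065344,-.121013],[.16742545,.5495489,.23041534],[-2.30137375e-04,.147355626,.989083151,-8.87586e-4]),
([.06775301,.41417168,2.01853572,.07714411,.36315477,-1.71463601],[.59874568,.12019023,.01160603],[.173,-.071,.982,.013]),
([-.3246971,.36154583,2.00987056,.86639892,.82320118,-2.49730742],[.5807796,.09264047,.08307768],[.156,.011,.954,.257])]
Ry=lambda a:R.from_euler('y',a).as_matrix()
Rzr=lambda a:R.from_euler('z',a).as_matrix()
def wr(q): return Rzr(q[0])@Ry(q[1]+q[2])@Rzr(q[3])@Ry(q[4])@Rzr(q[5])
E
python3 - <<'E'
from kin import *
for q,p,r in D: print((wr(q).T@quat(r)).round(3))
A=[];b=[]
for q,p,r in D:
    Z=Rzr(q[0]);Q=Ry(q[1]+q[2])
    A.append(np.column_stack([Z[:,0],Z[:,1],[0,0,1],Z@[np.sin(q[1]),0,np.cos(q[1])],Z@Q[:,0],Z@Q[:,2],wr(q)[:,2]]));b.append(p)
A=np.vstack(A);b=np.hstack(b)
x,res,rk,sv=np.linalg.lstsq(A,b,rcond=None);print(x.round(4),rk,sv,A@x-b)
E
```

```text
[[ 0. -1. -0.]
 [ 1.  0. -0.]
 [ 0. -0.  1.]]
[[ 0.    -1.     0.   ]
 [ 1.     0.    -0.001]
 [ 0.001  0.     1.   ]]
[[ 0.001 -1.     0.001]
 [ 1.     0.001  0.001]
 [-0.001  0.001  1.   ]]
[-0.      0.0694  0.1368  0.6297  0.0604  0.4211  0.3645] 7 [3.33307191 2.49848644 1.75539774 0.6095411  0.36468944 0.24857159
 0.02119859] [-7.59082305e-09  3.36186046e-09  8.38672187e-11  8.59043059e-10
 -8.79019266e-09  7.49604868e-10 -8.12961920e-11  5.82590684e-10
 -8.33472139e-10]
```

The kinematic model fits exactly (residual about 1e-8). Next I build an IK check with joint limits.

```bash
cat >> kin.py <<'E'
from scipy.optimize import least_squares
K=[0,.0694,.1368,.6297,.0604,.4211,.3645]
A_=[];b_=[]
for q,p,r in D:
    Z=Rzr(q[0]);Q=Ry(q[1]+q[2])
    A_.append(np.column_stack([Z[:,0],Z[:,1],[0,0,1],Z@[np.sin(q[1]),0,np.cos(q[1])],Z@Q[:,0],Z@Q[:,2],wr(q)[:,2]]));b_.append(p)
K=np.linalg.lstsq(np.vstack(A_),np.hstack(b_),rcond=None)[0]
LO=np.array([-2.89,-.75,.22,-1.18,.11,-2.7]);HI=np.array([2.89,2.08,2.7,4.32,2.71,2.7])
S=Rzr(np.pi/2)
def fk(q):
    Z=Rzr(q[0]);Q=Ry(q[1]+q[2]);W=wr(q)
    return Z@(np.array([K[0],K[1],K[2]])+K[3]*np.array([np.sin(q[1]),0,np.cos(q[1])])+Q@[K[4],0,K[5]])+K[6]*W[:,2], W@S
def ik(p,M,q0,lim=False):
    def e(q):
        a,B=fk(q);return np.r_[5*(a-p),R.from_matrix(B.T@M).as_rotvec()]
    q0=np.array(q0,float)
    if lim: r=least_squares(e,np.clip(q0,LO+1e-4,HI-1e-4),bounds=(LO,HI))
    else: r=least_squares(e,q0)
    return r.x,np.linalg.norm(r.fun)
def trace(path,n,q0):
    out=[]
    q=np.array(q0)
    for i in range(n+1):
        p,M=path(i/n);q,e=ik(p,M,q);out.append(q)
        bad="" if (np.all(q>LO) and np.all(q<HI)) else " <-- LIMIT"
        print(i,np.round(q,2),"%.1e"%e,bad)
    return out
E
python3 - <<'E'
from kin import *
s,p,M=st();q=s["qpos"]
print(fk(q)[0]-p)
d=np.load("piv1.npy");piv,ax=d[:3],d[3:]
trace(rotpath(piv,ax,60),10,q)
# flipped
F=M@Rz(180)
for g in ([.6,-.3],):
  q2=q.copy();q2[5]+=np.pi;print("flip",ik(p,F,q2))
E
```

```text
[1.47096113e-09 3.59493199e-09 2.65641809e-09]
0 [-0.32  0.36  2.01  0.87  0.82 -2.5 ] 1.9e-15 
1 [-0.4   0.38  1.99  0.92  0.94 -2.56] 2.5e-09 
2 [-0.47  0.42  1.98  0.95  1.05 -2.6 ] 6.4e-10 
3 [-0.53  0.46  1.95  0.98  1.16 -2.64] 2.8e-10 
4 [-0.58  0.5   1.93  1.01  1.27 -2.66] 1.9e-10 
5 [-0.63  0.55  1.91  1.03  1.37 -2.68] 1.3e-10 
6 [-0.67  0.61  1.89  1.04  1.46 -2.69] 8.9e-11 
7 [-0.71  0.67  1.86  1.06  1.55 -2.7 ] 5.8e-11 
8 [-0.74  0.73  1.84  1.08  1.64 -2.7 ] 3.8e-11  <-- LIMIT
9 [-0.76  0.79  1.81  1.09  1.72 -2.7 ] 2.6e-11  <-- LIMIT
10 [-0.78  0.86  1.79  1.11  1.8  -2.7 ] 1.9e-11  <-- LIMIT
flip (array([-0.32183459,  0.36091642,  2.01031505,  0.86518438,  0.82137943,
        0.64508448]), np.float64(1.6956516072708793e-15))
```

Run:
```python
from kin import *
s,p,M=st();q=s["qpos"]
d=np.load("piv1.npy");piv,ax=d[:3],d[3:]
for nm,yaw,dx,dy in (("0",0,0,0),("y+5",5,0,0),("y-5",-5,0,0),("x+20",0,.02,0),("y+30",0,0,.03),("y-30",0,0,-.03)):
    P,N=rotpath(piv,ax,52)(1)
    c=P.copy()
    N=Rz(yaw)@N; P=P+np.array([dx,dy,0])
    print(nm,ik(P,N,[-.7,.65,1.87,1.05,1.5,-2.6])[0].round(3))
```

```text
0 [-0.755  0.77   1.821  1.087  1.692 -2.704]
y+5 [-0.731  0.791  1.748  1.039  1.747 -2.676]
y-5 [-0.778  0.75   1.893  1.14   1.639 -2.738]
x+20 [-0.733  0.781  1.78   1.11   1.694 -2.673]
y+30 [-0.718  0.758  1.863  1.117  1.661 -2.724]
y-30 [-0.79   0.783  1.775  1.061  1.724 -2.684]
```

Run:
```python
from kin import *
s,p,M=st();q=s["qpos"]
d=np.load("piv1.npy");piv,ax=d[:3],d[3:]
f0=rotpath(piv,ax,52)
def f(u):
    P,N=f0(u);Y=Rz(5*u);return piv+Y@(P-piv)+np.array([0,-.008*u,0.001*u]),Y@N
trace(f,8,q)
plan(f,11,0)
```

```text
0 [-0.32  0.36  2.01  0.87  0.82 -2.5 ] 1.9e-15 
1 [-0.41  0.39  1.99  0.91  0.96 -2.57] 8.6e-16 
2 [-0.48  0.43  1.96  0.94  1.09 -2.62] 1.5e-09 
3 [-0.55  0.47  1.93  0.96  1.22 -2.65] 7.4e-10 
4 [-0.6   0.53  1.9   0.98  1.34 -2.67] 4.3e-10 
5 [-0.65  0.59  1.86  0.99  1.45 -2.68] 2.3e-10 
6 [-0.69  0.65  1.82  1.    1.56 -2.68] 1.2e-10 
7 [-0.72  0.72  1.78  1.02  1.66 -2.68] 6.5e-11 
8 [-0.74  0.79  1.74  1.03  1.76 -2.67] 4.2e-11 
[-4.5, 0, 1, -3.5, -2, -12, 0, -4.5, 0.5, 1.5, -3, -2, -12.5, 0, -4.5, 0.5, 1.5, -3.5, -2, -12, 0, -5, 0, 1, -3.5, -2, -12.5, 0, -4.5, 0.5, 1.5, -4, -2, -12, 0, -4.5, 0.5, 1, -3.5, -1.5, -12, 0, -4.5, 0.5, 1.5, -4, -1.5, -12.5, 0, -4.5, 0, 1.5, -3.5, -2, -12, 0, -4.5, 0.5, 1.5, -4, -1.5, -12.5, 0, -4.5, 0.5, 1.5, -4, -1.5, -12, 0, -4.5, 0.5, 1.5, -4.5, -1.5, -12.5, 0]
max turn 5.0 max shift 12.5 end [587.5 -26.7 149.1]
```

>>> {"api": "drive_tool", "payload": {
  "targets": [-4.5, 0, 1, -3.5, -2, -12, 0, -4.5, 0.5, 1.5, -3, -2, -12.5, 0, -4.5, 0.5, 1.5, -3.5, -2, -12, 0, -5, 0, 1, -3.5, -2, -12.5, 0, -4.5, 0.5, 1.5, -4, -2, -12, 0, -4.5, 0.5, 1, -3.5, -1.5, -12, 0, -4.5, 0.5, 1.5, -4, -1.5, -12.5, 0, -4.5, 0, 1.5, -3.5, -2, -12, 0, -4.5, 0.5, 1.5, -4, -1.5, -12.5, 0, -4.5, 0.5, 1.5, -4, -1.5, -12, 0, -4.5, 0.5, 1.5, -4.5, -1.5, -12.5, 0, 0, 0, 0, 0, 0, 0, 0]
}}

```text
clock: 7.12
position: [0.5886, -0.0262, 0.1484]
ee_rot: [0.077, 0.052, 0.752, 0.652]
contact_force: [0.3, -0.5, -2.6]
width: 0.008
```

Run:
```python
from kin import *
s,p,M=st();print(p,M.round(3),s["contact_force"],s["width"],s["qpos"])
g=grab("5")
crop(g["top"],260,130,390,260,5,"t5c.png");crop(g["scene"],250,90,400,260,4,"s5c.png")
```

```text
[ 0.58863996 -0.02620183  0.14842688] [[-0.983 -0.022  0.185]
 [ 0.18   0.143  0.973]
 [-0.048  0.989 -0.137]] [ 0.33538411 -0.48294401 -2.63772305] 0.008026531364467048 [-0.73878916  0.79523355  1.73488577  1.0331783   1.75791006 -2.668985  ]
```

View pics/t5c.png

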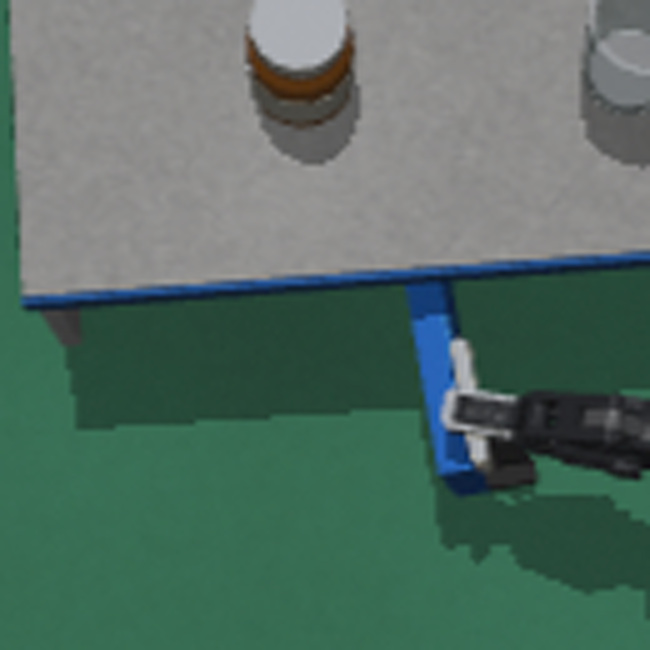

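View pics/s5c.png

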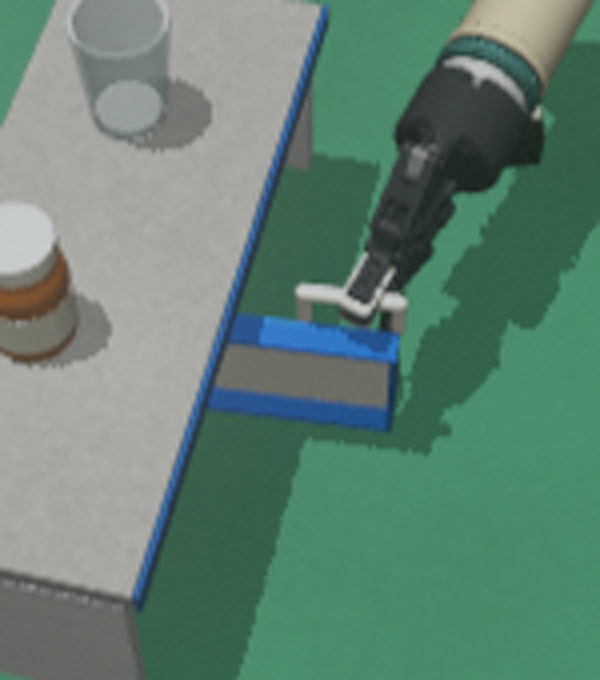

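The tray is about 8° short of standing, with the handle up in front of the board. I'll release it gently.

>>> {"api": "drive_tool", "payload": {
  "targets": [0, 0, 0, 0, -1, 0, 0, 0, 0, 0, 0, 0, 0, 0.28, 0, 0, 0, 0, 0, 0, 0.28, 0, 0, 0, 0, 0, 0, 0.28, 0, 0, 0, 0, 0, 0, 0.28]
}}

```text
clock: 7.85
position: [0.5887, -0.0271, 0.1499]
ee_rot: [0.079, 0.052, 0.752, 0.653]
contact_force: [0.1, -0.9, 1.7]
width: 0.024
```

Run:
```python
from kin import *
s,p,M=st();print(p,s["contact_force"],s["width"])
g=grab("6")
crop(g["top"],260,130,390,260,5,"t6c.png");crop(g["scene"],250,90,400,260,4,"s6c.png")
```

```text
[ 0.58866408 -0.02706532  0.14989563] [ 0.13323375 -0.92783154  1.71667942] 0.02397708218580724
```

View pics/t6c.png

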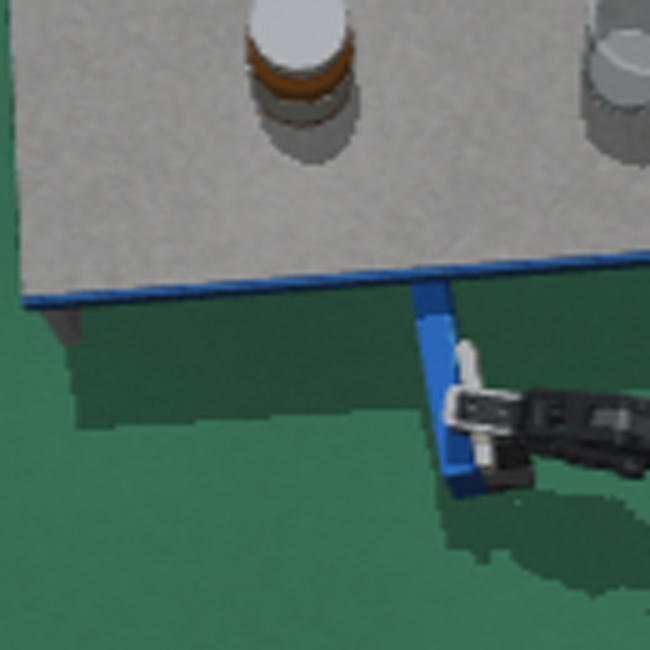

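View pics/s6c.png

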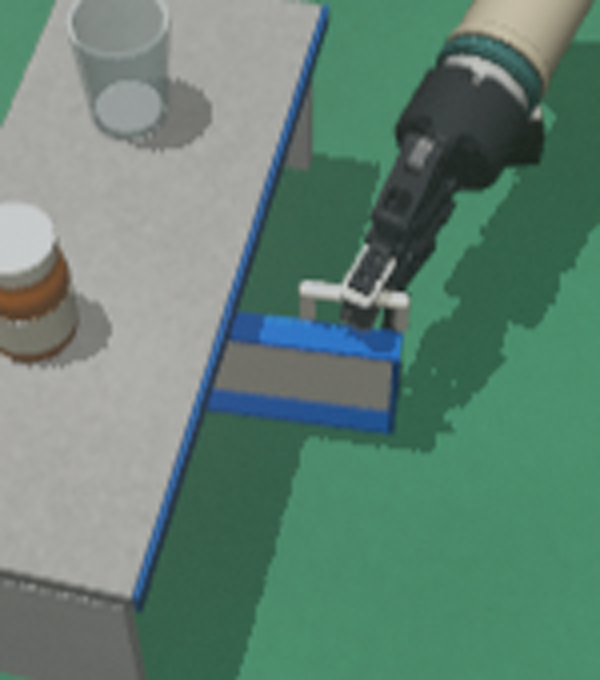

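>>> {"api": "drive_tool", "payload": {
  "targets": [0, 0, 0, 0, 0, -12, 0.28, 0, 0, 0, 0, 0, -15, 0.28, 0, 0, 0, 0, 0, -20, 0.28, 0, 0, 0, 0, 0, -25, 0.28, 0, 0, 0, 0, 0, -25, 0.28, 0, 0, 0, 0, 0, 0, 0.28]
}}

```text
clock: 8.7
position: [0.5707, -0.1243, 0.1625]
ee_rot: [0.08, 0.052, 0.752, 0.652]
contact_force: [-0.4, -0.4, -0.2]
width: 0.0236
```

Run:
```python
from kin import *
s,p,M=st();print(p,s["contact_force"],s["width"])
g=grab("7")
crop(g["top"],310,150,400,240,7,"t7c.png");crop(g["scene"],280,130,380,230,6,"s7c.png")
```

```text
[ 0.57072654 -0.12427976  0.16249607] [-0.40692709 -0.39788519 -0.23293771] 0.023584767672042335
```

View pics/t7c.png

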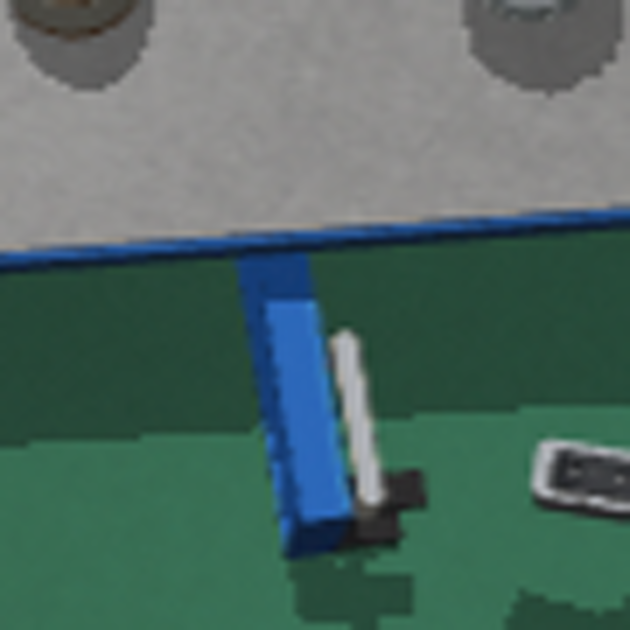

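View pics/s7c.png

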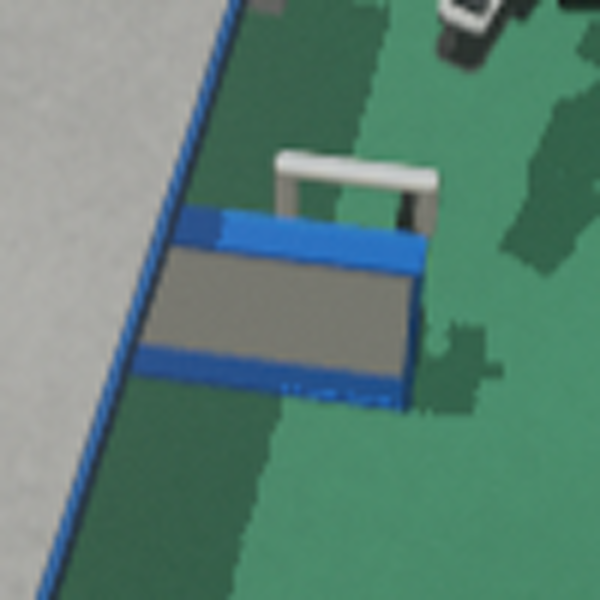

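Run:
```python
from kin import *
o=lambda x,y:(310+(x-3)/7,150+(y-3)/7)
os_=lambda x,y:(280+(x-2.5)/6,130+(y-2.5)/6)
f=lambda v:np.round(v*1000,1)
far,e1=tri(o(345,337),os_(284,160));near,e2=tri(o(372,500),os_(430,180))
print("bar",f(far),e1,f(near),e2,np.linalg.norm(far-near),np.degrees(np.arctan2(*(far-near)[[1,0]])))
print("rim bottom corner",f(ray("top",o(290,556),0)),f(ray("scene",os_(405,410),0)))
print("top rim corner near (z116)",f(ray("top",o(288,525),.116)),f(ray("scene",os_(412,275),.116)))
print("bar at148",[f(ray("top",o(*x),.148)) for x in((345,337),(372,500))],[f(ray("scene",os_(*x),.148)) for x in((284,160),(430,180))])
```

```text
bar [625.3 -51.  151.7] [0.00132274] [563.2 -60.3 150.5] [0.00285651] 0.06282374714759102 8.531631747308376
rim bottom corner [559.2 -37.    0. ] [562.6 -37.6   0. ]
top rim corner near (z116) [556.5 -30.1 116. ] [564.1 -35.1 116. ]
bar at148 [array([625.1, -51.3, 148. ]), array([561.5, -60.5, 148. ])] [array([627.1, -53.7, 148. ]), array([565.6, -62.4, 148. ])]
```

```bash
cat > tip2.py <<'E'
from kin import *
yaw=8.3; a=np.radians(yaw); ax=np.array([np.cos(a),np.sin(a),0]); rt=np.array([np.sin(a),-np.cos(a),0])
bar=np.array([.5947,-.0565,.148])-ax*.004
piv=bar+rt*.025; piv[2]=0
off=.016
def pose(th,roll,pitch,flip=False,up=0.0):
    "th tray rotation from standing (deg)"
    t=np.radians(th); v=-.025*np.cos(t)+.148*np.sin(t); z=.148*np.cos(t)+.025*np.sin(t)
    T=tool(yaw,pitch,roll)
    if flip: T=T@Rz(180)
    g=piv+rt*v+np.array([0,0,z+up]); return g+T[:,2]*off,T
def path(t0,t1,r0,r1,pitch,flip=False,up=0.0):
    return lambda s:pose(t0+(t1-t0)*s,r0+(r1-r0)*s,pitch,flip,up)
E
python3 - <<'E'
from tip2 import *
for flip,q0 in((False,[-.3,.4,1.8,.1,.8,-1.9]),(True,[-.3,.4,1.8,.1,.8,1.2])):
    print(flip); trace(path(0,90,20,-12,10,flip),6,q0)
E
```

```text
False
0 [-0.04  0.29  1.82 -0.42  0.83 -1.53] 3.8e-11 
1 [-0.17  0.29  1.79 -0.25  0.83 -1.76] 1.3e-15 
2 [-0.29  0.32  1.76 -0.1   0.84 -1.96] 6.7e-16 
3 [-0.4   0.36  1.72  0.04  0.87 -2.14] 1.0e-15 
4 [-0.49  0.43  1.69  0.16  0.9  -2.29] 1.8e-15 
5 [-0.55  0.5   1.67  0.25  0.93 -2.41] 8.2e-16 
6 [-0.61  0.58  1.65  0.33  0.96 -2.5 ] 2.7e-09 
True
0 [-0.04  0.29  1.82 -0.42  0.83  1.61] 7.6e-11 
1 [-0.17  0.29  1.79 -0.25  0.83  1.38] 1.8e-15 
2 [-0.29  0.32  1.76 -0.1   0.84  1.18] 1.3e-15 
3 [-0.4   0.36  1.72  0.04  0.87  1.  ] 1.4e-15 
4 [-0.49  0.43  1.69  0.16  0.9   0.85] 1.6e-15 
5 [-0.55  0.5   1.67  0.25  0.93  0.74] 9.2e-16 
6 [-0.61  0.58  1.65  0.33  0.96  0.64] 2.7e-09
```

Run:
```python
from tip2 import *
s,p,M=st()
T0,TM=pose(0,25,10)
w=np.array([.54,-.06,.27])
L=line(w,TM,off=.02)
trace(L,7,s["qpos"])
def dense(f,n):
    ps=[f(i/n) for i in range(n+1)]
q=plan(lambda u:L(u),16,0.28)
pre=T0-TM[:,2]*.05
q2=plan(line(pre,TM,q),3,0.28,start=q)
q3=plan(line(T0,TM,q2),4,0.28,start=q2)
```

```text
0 [-0.86  0.81  1.61  0.95  1.88 -2.62] 6.6e-15 
1 [-0.83  0.66  1.63  0.86  1.73 -2.59] 8.6e-16 
2 [-0.77  0.5   1.64  0.75  1.59 -2.54] 1.0e-15 
3 [-0.68  0.36  1.66  0.62  1.44 -2.46] 1.2e-15 
4 [-0.55  0.24  1.67  0.44  1.29 -2.32] 1.2e-14 
5 [-0.38  0.15  1.69  0.2   1.16 -2.13] 2.5e-13 
6 [-0.18  0.11  1.71 -0.11  1.09 -1.86] 1.3e-12 
7 [ 0.03  0.11  1.73 -0.45  1.11 -1.56] 1.8e-12 
[6.5, 0.5, -1.5, 2.5, 6, 4, 0.28, 6.5, 0.5, -2, 2.5, 7, 3, 0.28, 6.5, 0, -1.5, 2, 7, 1.5, 0.28, 6.5, 0.5, -1.5, 2, 7, 1, 0.28, 6.5, 0.5, -2, 1.5, 7.5, 0, 0.28, 6.5, 0.5, -1.5, 1, 7, -1.5, 0.28, 6, 0.5, -1.5, 1, 7.5, -2.5, 0.28, 6.5, 0, -1.5, 1, 6.5, -3, 0.28, 6.5, 0.5, -2, 0.5, 6.5, -4.5, 0.28, 6.5, 0.5, -1.5, 0.5, 6, -5.5, 0.28, 6.5, 0.5, -2, 0, 5.5, -6, 0.28, 6.5, 0.5, -1.5, 0, 4.5, -7, 0.28, 6.5, 0, -1.5, -0.5, 3.5, -7.5, 0.28, 6.5, 0.5, -1.5, 0, 3, -8.5, 0.28, 6.5, 0.5, -2, -0.5, 2, -9, 0.28, 6.5, 0.5, -1.5, -0.5, 0.5, -9, 0.28]
max turn 6.5 max shift 9.0 end [540.2 -60.1 269.9]
[0, 0, 0, -10, 16, 28.5, 0.28, 0, 0, 0, -10, 16, 28.5, 0.28, 0, 0, 0, -10.5, 16, 28, 0.28]
max turn 0.0 max shift 28.5 end [583.  -43.7 178.5]
[0, 0, 0, 0, 0, 12.5, 0.28, 0, 0, 0, 0, 0, 12.5, 0.28, 0, 0, 0, 0, 0, 12.5, 0.28, 0, 0, 0, 0, 0, 12.5, 0.28]
max turn 0.0 max shift 12.5 end [594.5 -63.1 133.9]
```

>>> {"api": "drive_tool", "payload": {
  "targets": [6.5, 0.5, -1.5, 2.5, 6, 4, 0.28, 6.5, 0.5, -2, 2.5, 7, 3, 0.28, 6.5, 0, -1.5, 2, 7, 1.5, 0.28, 6.5, 0.5, -1.5, 2, 7, 1, 0.28, 6.5, 0.5, -2, 1.5, 7.5, 0, 0.28, 6.5, 0.5, -1.5, 1, 7, -1.5, 0.28, 6, 0.5, -1.5, 1, 7.5, -2.5, 0.28, 6.5, 0, -1.5, 1, 6.5, -3, 0.28]
}}

```text
clock: 9.8
position: [0.5542, -0.0855, 0.2095]
ee_rot: [0.101, -0.019, 0.963, 0.249]
contact_force: [0.1, 0.5, 0.4]
width: 0.0239
```

>>> {"api": "drive_tool", "payload": {
  "targets": [6.5, 0.5, -2, 0.5, 6.5, -4.5, 0.28, 6.5, 0.5, -1.5, 0.5, 6, -5.5, 0.28, 6.5, 0.5, -2, 0, 5.5, -6, 0.28, 6.5, 0.5, -1.5, 0, 4.5, -7, 0.28, 6.5, 0, -1.5, -0.5, 3.5, -7.5, 0.28, 6.5, 0.5, -1.5, 0, 3, -8.5, 0.28, 6.5, 0.5, -2, -0.5, 2, -9, 0.28, 6.5, 0.5, -1.5, -0.5, 0.5, -9, 0.28, 0, 0, 0, 0, 0, 0, 0.28]
}}

```text
clock: 10.92
position: [0.5392, -0.0567, 0.2691]
ee_rot: [0.099, -0.092, 0.968, -0.209]
contact_force: [0.2, 0.2, -0.3]
width: 0.0241
```

Run:
```python
from tip2 import *
s,p,M=st();print(p,M.round(3),s["qpos"])
T0,TM=pose(0,25,10)
pre=T0-TM[:,2]*.05
q2=plan(line(pre,TM),3,0.28)
```

```text
[ 0.5391736  -0.0567188   0.26906956] [[-0.964 -0.136  0.231]
 [-0.219  0.896 -0.387]
 [-0.154 -0.424 -0.893]] [ 0.03299172  0.1066554   1.72889337 -0.45608961  1.11107851 -1.56134824]
[0, 0, 0, -10.5, 14.5, 28.5, 0.28, 0, 0, 0, -10, 15, 29, 0.28, 0, 0, 0.5, -10.5, 14.5, 28.5, 0.28]
max turn 0.5 max shift 29.0 end [582.9 -43.8 178.4]
```

>>> {"api": "drive_tool", "payload": {
  "targets": [0, 0, 0, -10.5, 14.5, 28.5, 0.28, 0, 0, 0, -10, 15, 29, 0.28, 0, 0, 0.5, -10.5, 14.5, 28.5, 0.28, 0, 0, 0, 0, 0, 0, 0.28]
}}

```text
clock: 11.42
position: [0.5827, -0.0475, 0.1765]
ee_rot: [0.098, -0.085, 0.969, -0.209]
contact_force: [0.6, -0.2, 0.5]
width: 0.024
```

Run:
```python
from tip2 import *
s,p,M=st();print(p,M.round(3))
g=grab("8")
crop(g["top"],310,150,400,240,7,"t8c.png");crop(g["scene"],280,90,400,210,5,"s8c.png")
T0,TM=pose(0,25,10)
plan(line(T0,TM),4,0.28)
# bar line: lateral offset of tool axis
gp=p-M[:,2]*.019; print("lat",(gp+M[:,2]*.05-bar)@M[:,1]*1000)
```

```text
[ 0.58269531 -0.04754285  0.17645554] [[-0.967 -0.123  0.224]
 [-0.205  0.898 -0.389]
 [-0.154 -0.422 -0.894]]
[0, 0, 0, 0, 1, 12.5, 0.28, 0, 0, -0.5, 0, 1, 12, 0.28, 0, 0, 0, 0, 1, 12.5, 0.28, 0, 0, 0, 0, 1, 12.5, 0.28]
max turn 0.5 max shift 12.5 end [594.7 -63.4 133.8]
lat -2.4388668669208746
```

View pics/t8c.png

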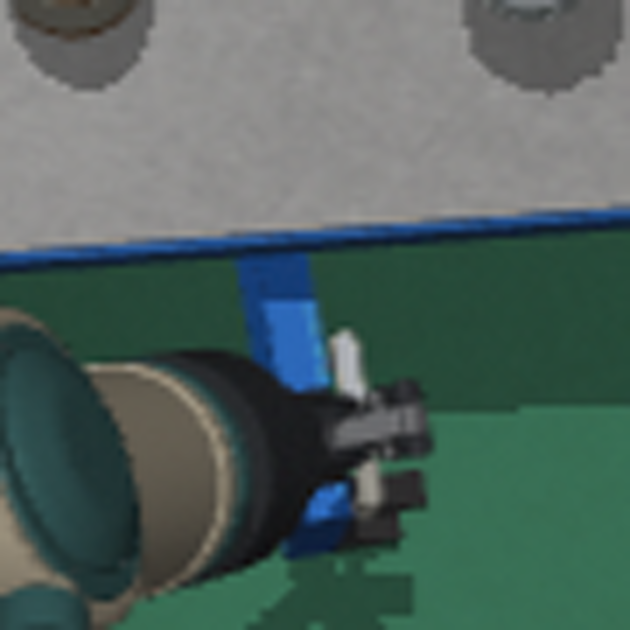

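View pics/s8c.png

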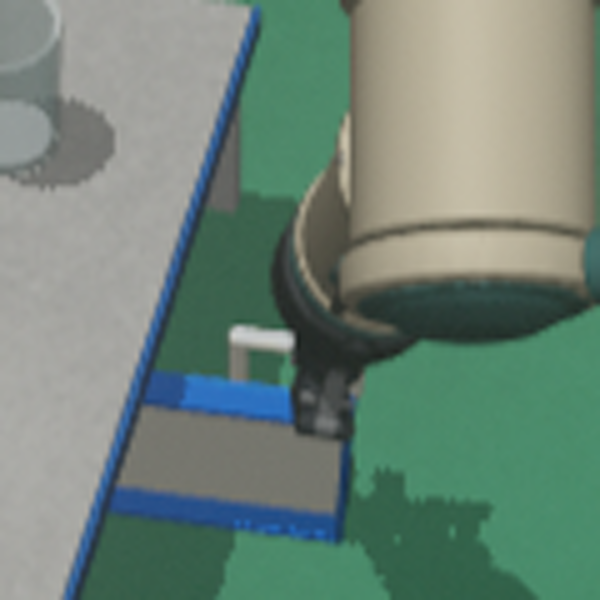

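>>> {"api": "drive_tool", "payload": {
  "targets": [0, 0, -0.5, 0, 2.5, 10, 0.28, 0, 0, 0, 0, 0.5, 12.5, 0.28, 0, 0, 0, 0, 0, 12.5, 0.28, 0, 0, 0, 0, 0, 12.5, 0.28, 0, 0, 0, 0, 0, 0, 0.28]
}}

```text
clock: 12.15
position: [0.5942, -0.0633, 0.1343]
ee_rot: [0.099, -0.089, 0.969, -0.21]
contact_force: [-0.1, -0.5, -0.4]
width: 0.0239
```

No contact. Closing on the bar.

>>> {"api": "drive_tool", "payload": {
  "targets": [0, 0, 0, 0, 0, 0, 0, 0, 0, 0, 0, 0, 0, 0, 0, 0, 0, 0, 0, 0, 0],
  "grip_force": 30
}}

```text
clock: 12.52
position: [0.5948, -0.0625, 0.1357]
ee_rot: [0.1, -0.089, 0.969, -0.21]
contact_force: [-0.3, 0.5, -2.5]
width: 0.0087
```

Run:
```python
from tip2 import *
s,p,M=st();print(p,s["contact_force"],s["width"],s["qpos"])
g=p-M[:,2]*off; print("bar est",g,"model",bar)
# rebase pivot on the measured grasp
rb=g.copy(); rb[2]=.148; print((rb-bar)*1000)
dd=p-pose(0,25,10)[0]; print("dev",dd*1000)
np.save("dd.npy",dd)
P=lambda t0,t1,r0,r1:(lambda u:(path(t0,t1,r0,r1,10)(u)[0]+dd*np.array([1,1,1]),path(t0,t1,r0,r1,10)(u)[1]))
q=plan(P(0,30,25,0),8,0)
q=plan(P(30,88,0,-12),12,0,start=q)
```

```text
[ 0.59475095 -0.06250453  0.13573965] [-0.34683961  0.53185578 -2.54643766] 0.008674851067712297 [ 0.01923698  0.30464475  1.83173611 -0.55564295  0.84125511 -1.39253735]
bar est [ 0.59105739 -0.0562827   0.15001013] model [ 0.5907419  -0.05707742  0.148     ]
[0.3154934  0.79472698 0.        ]
dev [0.29849393 0.76123386 2.02027791]
[-3, 0, 0.5, 0.5, -8.5, 3, 0, -3.5, 0, 0.5, 0.5, -8.5, 3, 0, -3, 0, 0.5, 0.5, -8.5, 3, 0, -3, 0, 0.5, 0.5, -8.5, 3, 0, -3, 0, 0.5, 0.5, -8, 3.5, 0, -3, 0, 0.5, 1, -8.5, 3, 0, -3, 0, 0.5, 0.5, -8.5, 3.5, 0, -3, 0, 1, 0.5, -8, 3.5, 0]
max turn 3.5 max shift 8.5 end [ 605.  -132.3  127.1]
[-1, 0, 0, 1, -11.5, 5, 0, -1, 0, 0, 1, -11, 5.5, 0, -1, 0, 0.5, 1, -10.5, 6.5, 0, -1, 0, 0, 1, -10.5, 7, 0, -1, 0, 0, 1.5, -9.5, 8, 0, -1, 0, 0.5, 1.5, -9, 8, 0, -1, 0, 0, 1.5, -8.5, 9, 0, -1, 0, 0, 1.5, -8, 9.5, 0, -1, 0, 0.5, 2, -7, 10, 0, -1, 0, 0, 2, -7, 10.5, 0, -1, 0, 0, 1.5, -5.5, 11, 0, -1, 0, 0.5, 2, -5, 11.5, 0]
max turn 1.0 max shift 11.5 end [ 618.3 -222.7   16.7]
```

Run:
```python
from tip2 import *
dd=np.array([.0003,.0008,.0005]);np.save("dd.npy",dd)
P=lambda t0,t1,r0,r1:(lambda u:(path(t0,t1,r0,r1,10)(u)[0]+dd,path(t0,t1,r0,r1,10)(u)[1]))
q=plan(P(0,30,25,-3),9,0)
```

```text
[-3, 0, 0.5, 0.5, -7, 4, 0, -3, 0, 0.5, 0.5, -7.5, 2.5, 0, -3.5, 0, 0.5, 0.5, -7, 2.5, 0, -3, 0, 0.5, 0.5, -7.5, 2.5, 0, -3, 0, 0.5, 0.5, -7.5, 2.5, 0, -3, 0, 0.5, 0.5, -7.5, 3, 0, -3, 0, 0.5, 0.5, -7.5, 2.5, 0, -3, 0, 1, 0.5, -7.5, 3, 0, -3, 0, 0.5, 0.5, -7.5, 2.5, 0]
max turn 3.5 max shift 7.5 end [ 604.8 -131.8  125.5]
```

>>> {"api": "drive_tool", "payload": {
  "targets": [-3, 0, 0.5, 0.5, -7, 4, 0, -3, 0, 0.5, 0.5, -7.5, 2.5, 0, -3.5, 0, 0.5, 0.5, -7, 2.5, 0, -3, 0, 0.5, 0.5, -7.5, 2.5, 0, -3, 0, 0.5, 0.5, -7.5, 2.5, 0, -3, 0, 0.5, 0.5, -7.5, 3, 0, -3, 0, 0.5, 0.5, -7.5, 2.5, 0, -3, 0, 1, 0.5, -7.5, 3, 0, -3, 0, 0.5, 0.5, -7.5, 2.5, 0, 0, 0, 0, 0, 0, 0, 0]
}}

```text
clock: 13.78
position: [0.6055, -0.1339, 0.1263]
ee_rot: [0.085, -0.067, 0.994, 0.03]
contact_force: [-1.4, -1.1, 4.5]
width: 0.0087
```

Run:
```python
from tip2 import *
s,p,M=st();print(p,s["contact_force"],s["width"],s["qpos"])
g=grab("9")
crop(g["top"],300,140,420,240,6,"t9c.png");crop(g["scene"],280,80,400,220,5,"s9c.png")
dd=np.load("dd.npy")
P=lambda t0,t1,r0,r1:(lambda u:(path(t0,t1,r0,r1,10)(u)[0]+dd,path(t0,t1,r0,r1,10)(u)[1]))
plan(P(30,60,-3,-20),5,0)
```

```text
[ 0.60551409 -0.13390588  0.12631169] [-1.36330765 -1.07331303  4.47433221] 0.008738473284156573 [-0.40676005  0.34898106  1.68909147  0.15605151  0.98429387 -2.19116322]
[-3.5, 0, 0.5, 1.5, -12.5, 6.5, 0, -3.5, 0, 0.5, 1, -13.5, 6.5, 0, -3.5, 0, 0.5, 1, -13.5, 6.5, 0, -3.5, 0, 0.5, 1.5, -13, 7.5, 0, -3, 0, 1, 1.5, -12.5, 7.5, 0]
max turn 3.5 max shift 13.5 end [ 613.3 -189.9   81.4]
```

View pics/t9c.png

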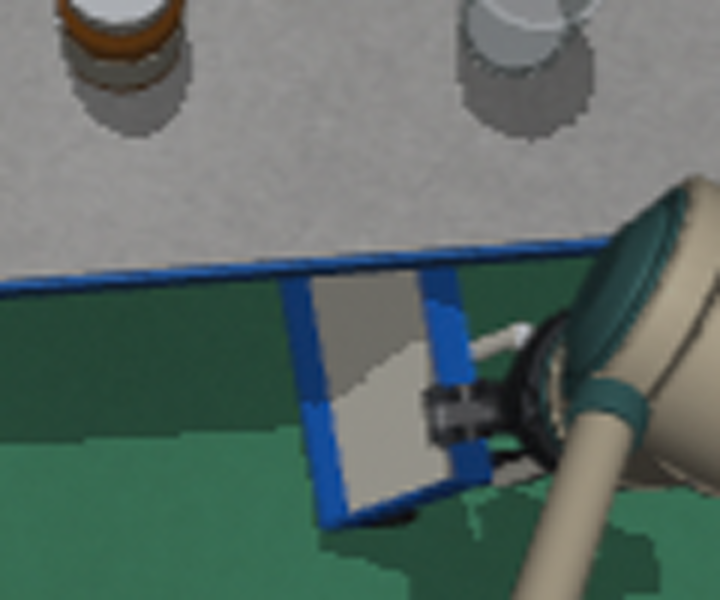

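View pics/s9c.png

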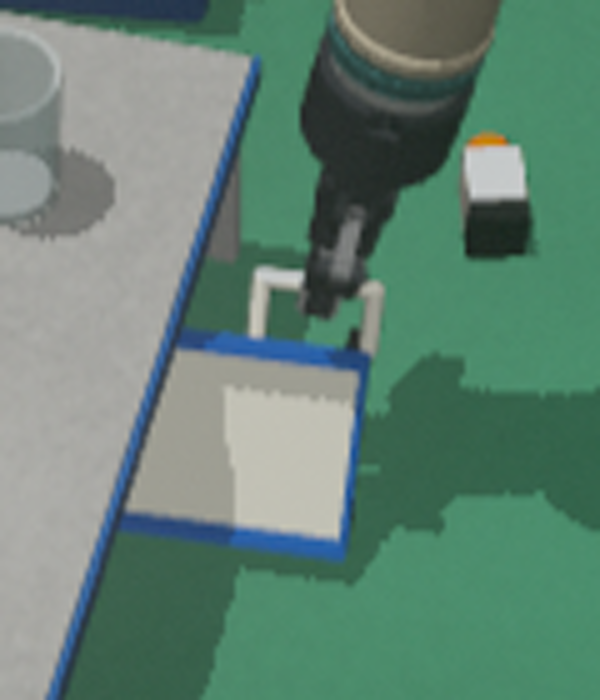

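>>> {"api": "drive_tool", "payload": {
  "targets": [-3.5, 0, 0.5, 1.5, -12.5, 6.5, 0, -3.5, 0, 0.5, 1, -13.5, 6.5, 0, -3.5, 0, 0.5, 1, -13.5, 6.5, 0, -3.5, 0, 0.5, 1.5, -13, 7.5, 0, -3, 0, 1, 1.5, -12.5, 7.5, 0, 0, 0, 0, 0, 0, 0, 0],
  "grip_force": 25
}}

```text
clock: 14.62
position: [0.613, -0.191, 0.079]
ee_rot: [0.072, -0.053, 0.98, 0.178]
contact_force: [-0.3, -2.4, 1.9]
width: 0.0087
```

Run:
```python
from tip2 import *
s,p,M=st();print(p,s["contact_force"],s["width"],s["qpos"])
g=grab("10")
crop(g["top"],300,140,420,240,6,"t10c.png");crop(g["scene"],280,80,400,220,5,"s10c.png")
dd=np.load("dd.npy")
P=lambda t0,t1,r0,r1:(lambda u:(path(t0,t1,r0,r1,10)(u)[0]+dd,path(t0,t1,r0,r1,10)(u)[1]))
plan(P(60,84,-20,-12),5,0)
```

```text
[ 0.61295571 -0.19103744  0.07899489] [-0.31799496 -2.44736613  1.94967477] 0.008738657105252689 [-0.62024304  0.52616927  1.57358548  0.39926523  1.18752704 -2.47719805]
[1.5, 0, -0.5, 0.5, -11, 5.5, 0, 1.5, 0, -0.5, 1.5, -10.5, 8, 0, 1.5, 0, 0, 1.5, -9, 8.5, 0, 1.5, 0, -0.5, 1.5, -8.5, 10, 0, 2, 0, 0, 2, -7, 10.5, 0]
max turn 2.0 max shift 11.0 end [ 617.9 -220.5   25.2]
```

View pics/t10c.png

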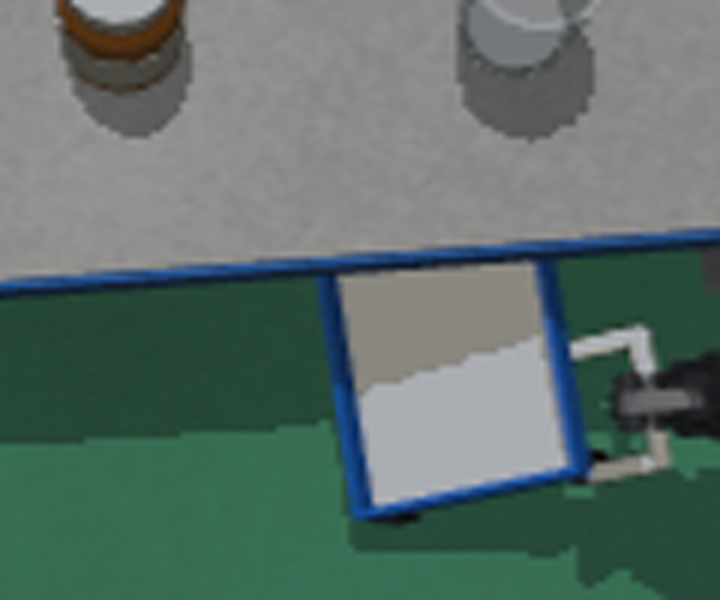

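View pics/s10c.png

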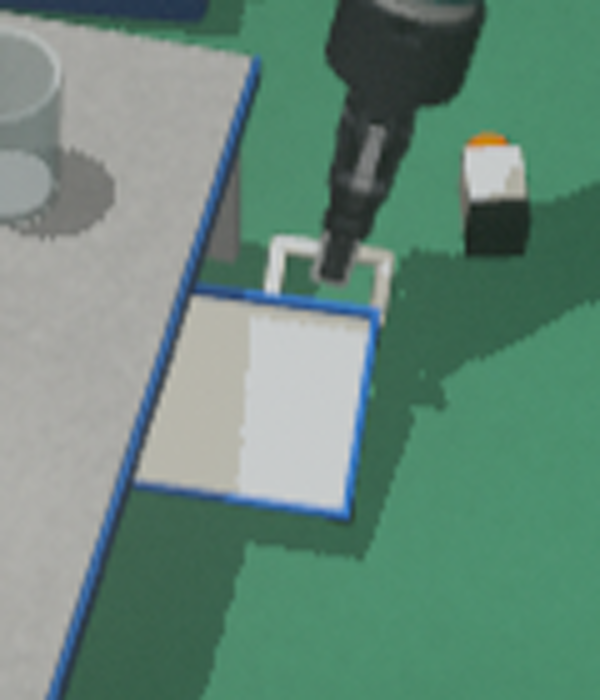

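>>> {"api": "drive_tool", "payload": {
  "targets": [1.5, 0, -0.5, 0.5, -11, 5.5, 0, 1.5, 0, -0.5, 1.5, -10.5, 8, 0, 1.5, 0, 0, 1.5, -9, 8.5, 0, 1.5, 0, -0.5, 1.5, -8.5, 10, 0, 2, 0, 0, 2, -7, 10, 0, 0, 0, 0, 0, 0, 0, 0]
}}

```text
clock: 15.48
position: [0.617, -0.2185, 0.0249]
ee_rot: [0.077, -0.062, 0.989, 0.11]
contact_force: [0.5, -0.0, -0.3]
width: 0.0088
```

Run:
```python
from tip2 import *
s,p,M=st();print(p,s["contact_force"],s["width"],s["qpos"])
g=grab("11")
crop(g["top"],300,140,420,240,6,"t11c.png");crop(g["scene"],280,80,400,220,5,"s11c.png")
```

```text
[ 0.61695044 -0.21848456  0.02487732] [ 0.52301166 -0.03247055 -0.32679881] 0.008756563510075675 [-0.59742719  0.55524241  1.64165113  0.32542417  0.98345496 -2.48029634]
```

View pics/s11c.png

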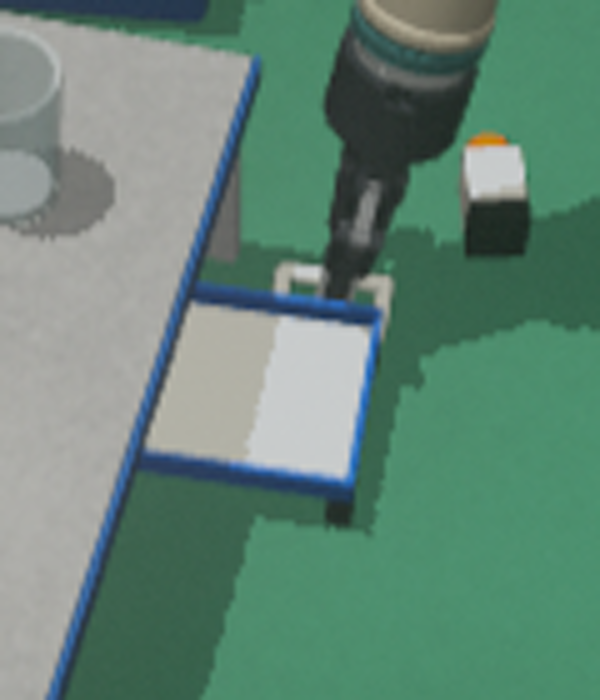

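>>> {"api": "drive_tool", "payload": {
  "targets": [0, 0, 0, 0.5, -1.5, 4, 0, 0, 0, 0, 0.5, -1, 4, 0, 0, 0, 0, 0.5, -1, 3, 0, 0, 0, 0, 0, 0, 0, 0]
}}

```text
clock: 16.08
position: [0.6182, -0.222, 0.0137]
ee_rot: [0.078, -0.061, 0.989, 0.109]
contact_force: [-0.0, -0.6, -0.6]
width: 0.0086
```

Run:
```python
from tip2 import *
s,p,M=st();print(p,s["contact_force"],s["width"])
g=grab("12")
crop(g["top"],300,140,420,240,6,"t12c.png");crop(g["scene"],280,80,400,220,5,"s12c.png")
```

```text
[ 0.61821903 -0.22201107  0.01369903] [-0.046195   -0.60995017 -0.63547589] 0.008644159069003947
```

View pics/s12c.png

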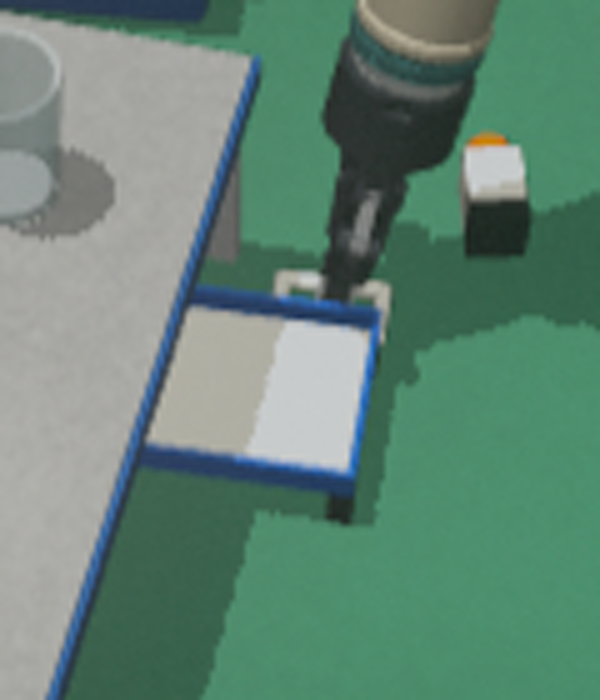

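>>> {"api": "drive_tool", "payload": {
  "targets": [0, 0, 0, 0.5, -0.5, 2.5, 0, 0, 0, 0, 0, 0, 0, 0.1, 0, 0, 0, 0, 0, 0, 0.28, 0, 0, 0, 0, 0, 0, 0.28, 0, 0, 0, 0, 0, -20, 0.28, 0, 0, 0, 0, 0, -30, 0.28, 0, 0, 0, 0, 0, -40, 0.28, 0, 0, 0, 0, 0, -40, 0.28, 0, 0, 0, 40, 0, -30, 0.5, 0, 0, 0, 40, 0, 0, 0.5, 0, 0, 0, 0, 0, 0, 0.5]
}}

```text
clock: 17.55
position: [0.5146, -0.2655, 0.1523]
ee_rot: [0.077, -0.06, 0.989, 0.11]
contact_force: [0.7, 0.3, 0.3]
width: 0.0423
```

Run:
```python
from tip2 import *
s,p,M=st();print(p,s["contact_force"],s["width"])
g=grab("13")
crop(g["top"],300,140,480,260,4,"t13c.png");crop(g["scene"],270,80,400,220,5,"s13c.png")
```

```text
[ 0.51461742 -0.26549493  0.15227923] [0.74948444 0.32140028 0.33706235] 0.04234151833863799
```

View pics/s13c.png

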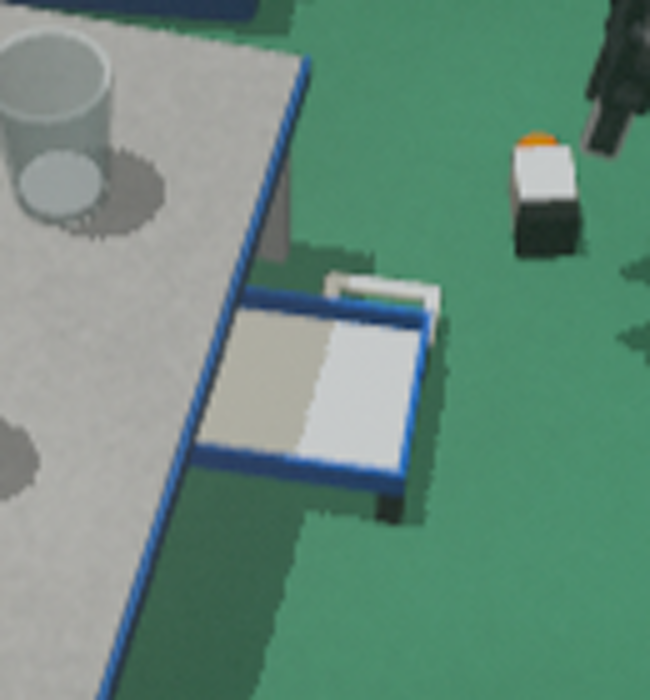

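View pics/t13c.png

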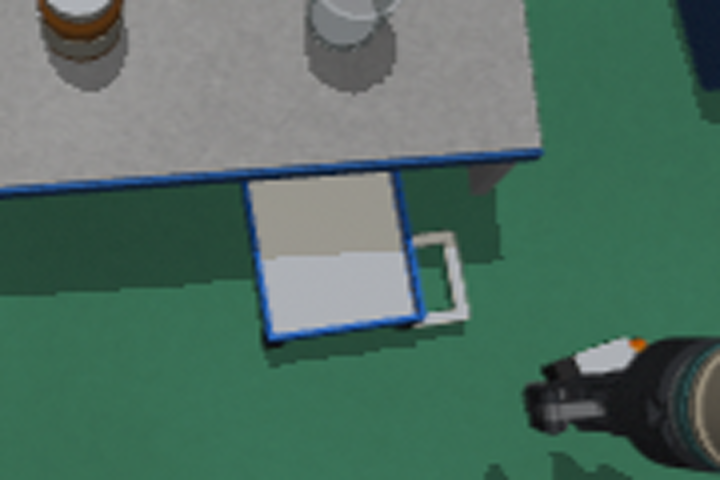

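The tray is right way up with the handle on the right. Next I measure the tray pose and the bottles.

```bash
cat > meas.py <<'E'
from kin import *
def white(im,x0,y0,x1,y1):
    h=cv2.cvtColor(im,cv2.COLOR_BGR2HSV)[y0:y1,x0:x1]
    m=((h[:,:,1]<50)&(h[:,:,2]>125)).astype(np.uint8)
    n,l,s,c=cv2.connectedComponentsWithStats(m)
    i=1+np.argmax(s[1:,4]); cs,_=cv2.findContours((l==i).astype(np.uint8),0,2)
    r=cv2.minAreaRect(max(cs,key=cv2.contourArea)); return np.array(r[0])+[x0,y0],cv2.boxPoints(r)+[x0,y0],s[i,4]
E
python3 - <<'E'
from meas import *
f=lambda v:np.round(np.asarray(v)*1000,1)
t0=cv2.imread("pics/top0.png");s0=cv2.imread("pics/scene0.png");s13=cv2.imread("pics/scene13.png");t13=cv2.imread("pics/top13.png")
for nm,n,im,b in(("orange","top",t0,(430,215,475,250)),("orange","scene",s0,(365,95,395,135)),("orange now","scene",s13,(365,95,388,135)),("red","top",t0,(230,260,270,290)),("red","scene",s0,(350,295,390,340)),("red now","top",t13,(230,260,270,290)),("red now","scene",s13,(350,295,390,340))):
    c,bx,a=white(im,*b); P=[f(ray(n,x,.036)) for x in bx]
    print(nm,n,a,"c",f(ray(n,c,.036)),"\n",np.array(P)[:,:2].tolist(),[round(float(np.linalg.norm(P[i]-P[(i+1)%4])),1) for i in range(4)])
o=lambda x,y:(300+(x-1.5)/4,140+(y-1.5)/4)
os_=lambda x,y:(270+(x-2)/5,80+(y-2)/5)
for n,k,l in(("top",o,[("rimL",(270,340),.05),("rimR",(422,318),.05),("hnear",(463,316),.025),("hfar",(449,237),.025)]),("scene",os_,[("rimL",(404,488),.05),("rimR",(432,318),.05),("hnear",(434,293),.025),("hfar",(331,281),.025)])):
    for nm,uv,z in l: print(n,nm,f(ray(n,k(*uv),z)))
E
```

```text
orange top 170 c [ 546.2 -329.5   36. ] 
 [[556.4, -305.0], [569.6, -344.9], [536.0, -353.9], [522.9, -314.1]] [42.0, 34.8, 41.9, 34.7]
orange scene 127 c [ 549.6 -330.5   36. ] 
 [[573.5, -344.0], [535.5, -356.1], [526.1, -317.1], [563.5, -305.3]] [39.9, 40.1, 39.2, 40.0]
orange now scene 129 c [ 549.6 -330.5   36. ] 
 [[573.5, -344.0], [535.5, -356.1], [526.1, -317.1], [563.5, -305.3]] [39.9, 40.1, 39.2, 40.0]
red top 176 c [418.3 275.6  36. ] 
 [[428.0, 301.6], [441.2, 261.8], [408.6, 249.7], [395.5, 289.3]] [41.9, 34.8, 41.7, 34.7]
red scene 302 c [420.7 275.3  36. ] 
 [[444.9, 260.6], [411.4, 247.0], [397.0, 289.8], [429.8, 303.0]] [36.2, 45.2, 35.4, 45.0]
red now top 176 c [418.3 275.6  36. ] 
 [[428.0, 301.6], [441.2, 261.8], [408.6, 249.7], [395.5, 289.3]] [41.9, 34.8, 41.7, 34.7]
red now scene 309 c [420.8 276.1  36. ] 
 [[444.2, 260.3], [408.6, 249.0], [398.0, 291.5], [432.7, 302.5]] [37.4, 43.8, 36.4, 43.7]
top rimL [565.5 -81.3  50. ]
top rimR [ 581.4 -191.9   50. ]
top hnear [ 586.6 -227.    25. ]
top hfar [ 646.5 -219.    25. ]
scene rimL [566.1 -74.4  50. ]
scene rimR [ 582.8 -191.4   50. ]
scene hnear [ 590.4 -229.    25. ]
scene hfar [ 651.2 -219.2   25. ]
```

```bash
cat > bot.py <<'E'
from meas import *
c45=np.sqrt(.5)
TC=np.array([.658,-.125,0]); TY=8.2
def Tg(alpha,flip,tilt=45):
    a=np.array([np.cos(np.radians(alpha)),np.sin(np.radians(alpha)),0]);up=np.array([0,0,1.]);n=np.cross(a,up)
    z=-a*np.sin(np.radians(tilt))-up*np.cos(np.radians(tilt)); y=-n if flip else n
    return np.column_stack([np.cross(y,z),y,z]),a,n
def gpose(wc,alpha,flip,zg=.024,tilt=45):
    T,a,n=Tg(alpha,flip,tilt); G=np.array([wc[0],wc[1],0])+.003*a; G[2]=zg
    return G+T[:,2]*.019,T
def ppose(tx,ty,alpha,flip,zfoot=.037,zg=.024,tilt=45,yaw=None):
    T,a,n=Tg(alpha,flip,tilt); yaw=TY if yaw is None else yaw
    T1=R.from_rotvec(n*np.pi/2).as_matrix()@T; T1=Rz(yaw-alpha)@T1
    f=np.array([np.cos(np.radians(yaw)),np.sin(np.radians(yaw)),0])
    ax=TC+Rz(TY)@[tx,ty,0]
    G=ax-f*(zg-.018); G[2]=zfoot+.040
    return G+T1[:,2]*.019,T1
E
python3 - <<'E'
from bot import *
s,p,M=st();print("now",s["qpos"].round(2),M.round(2))
seeds=[s["qpos"]]+[np.array([a,.4,1.8,b,c,d]) for a in(-.8,-.3,.3,.8) for b in(-.8,.5,2.5) for c in(.6,1.3) for d in(-2,-.5,1,2.3)]
def sols(P,T):
    out=[]
    for q0 in seeds:
        q,e=ik(P,T,q0,lim=True)
        if e<1e-5 and not any(np.allclose(q,x,atol=.02) for x in out): out.append(q)
    return out
for nm,wc,al,pl in(("orange",(.5478,-.330),-72,(-.005,-.012)),("red",(.4195,.2756),108.2,(-.055,.012))):
  for fl in(False,True):
    print(nm,fl,"grasp",[x.round(2).tolist() for x in sols(*gpose(wc,al,fl))],"place",[x.round(2).tolist() for x in sols(*ppose(*pl,al,fl))])
E
```

```text
now [-0.76  0.35  1.63  0.28  1.23 -2.56] [[-0.98 -0.14  0.14]
 [-0.1   0.97  0.23]
 [-0.17  0.21 -0.96]]
orange False grasp [[-0.82, 0.91, 1.16, 0.31, 1.8, 1.96]] place [[-0.56, 0.43, 2.15, 1.74, 0.48, -0.73]]
orange True grasp [[-0.82, 0.91, 1.16, 0.31, 1.8, -1.18]] place [[-0.56, 0.43, 2.15, 1.74, 0.48, 2.41]]
red False grasp [[0.87, 0.67, 1.79, -0.69, 1.25, 0.96]] place [[-0.6, 0.38, 2.27, 1.83, 0.52, -0.87]]
red True grasp [[0.87, 0.67, 1.79, -0.69, 1.25, -2.18]] place [[-0.6, 0.38, 2.27, 1.83, 0.52, 2.27]]
```

Run:
```python
from bot import *
def chain(wc,al,pl,fl,tilt,mid,q0,yaw=None):
    P,T=gpose(wc,al,fl,tilt=tilt);q,e=ik(P,T,q0);
    Q,U=ppose(*pl,al,fl,tilt=tilt,yaw=yaw)
    ok=True;mx=0;qs=[q]
    seq=[(P+[0,0,.15],T),(np.array(mid),U),(Q+[0,0,.09],U),(Q,U)]
    cur=(P,T)
    for tp,TM in seq:
        L=line(tp,TM,start=cur,off=.02)
        for i in range(1,13):
            p,M=L(i/12);q2,e=ik(p,M,qs[-1]); 
            if e>1e-4: ok=False
            qs.append(q2)
        cur=(tp,TM)
    qs=np.array(qs);return ok,qs
for tilt in(45,55,60):
  for yaw in(8.2,30):
    for fl,q0 in((False,[-.82,.91,1.16,.31,1.8,1.96]),(True,[-.82,.91,1.16,.31,1.8,-1.18])):
      for mid in([.45,-.2,.25],[.5,-.1,.3]):
        ok,qs=chain((.5478,-.330),-72,(-.005,-.012),fl,tilt,mid,q0,yaw)
        print(tilt,yaw,fl,mid,ok,bool(np.all(qs>LO)&np.all(qs<HI)),"min",qs.min(0).round(2),"max",qs.max(0).round(2),"step",abs(np.diff(qs,axis=0)).max().round(2))
```

```text
45 8.2 False [0.45, -0.2, 0.25] True True min [-1.11 -0.06  1.03  0.26  0.47 -0.73] max [-0.56  0.91  2.15  1.74  2.03  2.05] step 0.3
45 8.2 False [0.5, -0.1, 0.3] True True min [-0.82 -0.17  1.03  0.28  0.47 -0.73] max [-0.56  0.91  2.15  1.74  2.03  2.05] step 0.26
45 8.2 True [0.45, -0.2, 0.25] True False min [-1.11 -0.06  1.03  0.26  0.47 -3.87] max [-0.56  0.91  2.15  1.74  2.03 -1.09] step 0.3
45 8.2 True [0.5, -0.1, 0.3] True False min [-0.82 -0.17  1.03  0.28  0.47 -3.87] max [-0.56  0.91  2.15  1.74  2.03 -1.09] step 0.26
45 30 False [0.45, -0.2, 0.25] True True min [-1.14  0.09  1.03  0.28  0.77 -0.62] max [-0.68  0.91  1.99  1.24  2.03  2.05] step 0.26
45 30 False [0.5, -0.1, 0.3] True True min [-0.89 -0.03  1.03  0.3   0.77 -0.62] max [-0.68  0.91  1.99  1.24  2.03  2.05] step 0.24
45 30 True [0.45, -0.2, 0.25] True False min [-1.14  0.09  1.03  0.28  0.77 -3.76] max [-0.68  0.91  1.99  1.24  2.03 -1.09] step 0.26
45 30 True [0.5, -0.1, 0.3] True False min [-0.89 -0.03  1.03  0.3   0.77 -3.76] max [-0.68  0.91  1.99  1.24  2.03 -1.09] step 0.24
55 8.2 False [0.45, -0.2, 
[... 1423 characters left out ...]
.97  0.73  2.25 -1.05] step 0.24
60 8.2 True [0.5, -0.1, 0.3] True False min [-0.84 -0.1   0.93  0.25  0.45 -2.79] max [-0.47  1.05  1.96  0.73  2.25 -1.05] step 0.15
60 30 False [0.45, -0.2, 0.25] True True min [-0.95  0.05  0.93  0.24  0.71 -0.1 ] max [-0.55  1.05  1.87  0.74  2.25  2.09] step 0.25
60 30 False [0.5, -0.1, 0.3] True True min [-0.84 -0.02  0.93  0.27  0.71 -0.05] max [-0.55  1.05  1.86  0.74  2.25  2.09] step 0.2
60 30 True [0.45, -0.2, 0.25] True False min [-0.95  0.05  0.93  0.24  0.71 -3.24] max [-0.55  1.05  1.87  0.74  2.25 -1.05] step 0.25
60 30 True [0.5, -0.1, 0.3] True False min [-0.84 -0.02  0.93  0.27  0.71 -3.19] max [-0.55  1.05  1.86  0.74  2.25 -1.05] step 0.2
```

```bash
cat >> bot.py <<'E'
def jpath(qa,qb):
    qa=np.array(qa);qb=np.array(qb)
    return lambda s:fk(qa+(qb-qa)*s)
E
python3 - <<'E'
from bot import *
s,p,M=st();q0=s["qpos"]
P,T=gpose((.5478,-.330),-72,False,tilt=55)
pre=P-T[:,2]*.10+np.array([0,0,.06])
qb,e=ik(pre,T,[-.82,.7,1.16,.31,1.8,1.96]);print(qb.round(3),e,"pre",pre.round(3),"P",P.round(4))
# raise first
qm,e=ik(p+[ -.05,0,.12],M,q0);print(qm.round(2),e)
for a,b in((q0,qm),(qm,qb)):
  f=jpath(a,b)
  for u in np.linspace(0,1,8): print(f(u)[0].round(3),f(u)[1][:,2].round(2))
st0=plan(jpath(q0,qm),3,.7)
plan(jpath(qm,qb),30,.7,start=st0)
E
```

```text
[-0.872  1.027  0.695  0.423  2.298  2.09 ] 1.4606687579842077e-12 pre [ 0.569 -0.396  0.13 ] P [ 0.5439 -0.3181  0.0131]
[-0.83  0.21  1.52  0.26  1.48 -2.55] 2.214467358075731e-15
[ 0.517 -0.266  0.152] [ 0.14  0.23 -0.96]
[ 0.512 -0.267  0.17 ] [ 0.14  0.23 -0.96]
[ 0.505 -0.268  0.187] [ 0.14  0.23 -0.96]
[ 0.499 -0.268  0.204] [ 0.14  0.23 -0.96]
[ 0.492 -0.268  0.221] [ 0.14  0.23 -0.96]
[ 0.484 -0.268  0.238] [ 0.14  0.23 -0.96]
[ 0.476 -0.267  0.256] [ 0.14  0.23 -0.96]
[ 0.467 -0.266  0.272] [ 0.14  0.23 -0.96]
[ 0.467 -0.266  0.272] [ 0.14  0.23 -0.96]
[ 0.492 -0.286  0.262] [ 0.08  0.32 -0.94]
[ 0.514 -0.305  0.247] [ 0.03  0.42 -0.91]
[ 0.533 -0.324  0.23 ] [-0.03  0.51 -0.86]
[ 0.548 -0.343  0.209] [-0.09  0.59 -0.8 ]
[ 0.56  -0.361  0.185] [-0.14  0.66 -0.74]
[ 0.567 -0.379  0.159] [-0.2   0.73 -0.66]
[ 0.569 -0.396  0.13 ] [-0.25  0.78 -0.57]
[0, 0, 0, 7.5, 8, -41.5, 0.7, 0, 0, 0, 9.5, 10.5, -41, 0.7, 0, 0, 0, 12, 13, -40, 0.7]
max turn 0.0 max shift 41.5 end [ 467.3 -266.2  272.2]
[-1.5, 0.5, 9, -5, -5.5, 1.5, 0.7, -1, 1, 9, -6, -5, 2, 0.7, -1, 1, 9, -6, -4, 2, 0.7, -
[... 172 characters left out ...]
5, 0.7, 0.5, 1.5, 9, -6.5, 2.5, 1.5, 0.7, 0.5, 1.5, 8.5, -6.5, 3.5, 2, 0.7, 1, 1, 9, -6, 4.5, 1.5, 0.7, 1, 1.5, 9, -5.5, 4.5, 1.5, 0.7, 1, 1, 8.5, -5, 6, 1.5, 0.7, 1.5, 0.5, 9, -4, 6, 1.5, 0.7, 1, 0.5, 9, -3, 6.5, 1.5, 0.7, 2, 0.5, 8.5, -2.5, 7, 1.5, 0.7, 1.5, 0, 9, -1.5, 7, 1.5, 0.7, 1.5, 0, 9, -0.5, 7.5, 1.5, 0.7, 1.5, -0.5, 8.5, 0.5, 7, 1, 0.7, 1.5, -0.5, 9, 1, 7.5, 1.5, 0.7, 1, -1, 8.5, 2, 7, 1, 0.7, 1, -1, 9, 3, 7, 1.5, 0.7, 1, -1, 8.5, 4, 6, 1, 0.7, 1, -1.5, 9, 4.5, 6, 1.5, 0.7, 0.5, -1.5, 8.5, 5.5, 5.5, 1, 0.7, 0.5, -1.5, 9, 6, 4.5, 1, 0.7, 0, -1.5, 8.5, 6.5, 4, 1, 0.7, 0, -1.5, 9, 7.5, 3, 1.5, 0.7, -0.5, -1.5, 8.5, 7.5, 2, 1, 0.7]
max turn 9.0 max shift 7.5 end [ 569.4 -396.   130.2]
```

>>> {"api": "drive_tool", "payload": {
  "targets": [0, 0, 0, 7.5, 8, -41.5, 0.7, 0, 0, 0, 9.5, 10.5, -41, 0.7, 0, 0, 0, 12, 13, -40, 0.7, -1.5, 0.5, 9, -5, -5.5, 1.5, 0.7, -1, 1, 9, -6, -5, 2, 0.7, -1, 1, 9, -6, -4, 2, 0.7, -1, 1.5, 9, -7, -3, 2, 0.7, -1, 1.5, 9, -7, -2.5, 2, 0.7, -0.5, 1, 8.5, -7.5, -1, 1.5, 0.7, 0, 1.5, 9, -7.5, -0.5, 2, 0.7]
}}

```text
clock: 18.9
position: [0.5079, -0.298, 0.2522]
ee_rot: [-0.067, 0.448, 0.873, 0.183]
contact_force: [-0.2, -0.5, -0.3]
width: 0.0594
```

>>> {"api": "drive_tool", "payload": {
  "targets": [0, 2, 9, -7, 0.5, 2, 0.7, 0, 1.5, 9, -7.5, 1.5, 1.5, 0.7, 0.5, 1.5, 9, -6.5, 2.5, 1.5, 0.7, 0.5, 1.5, 8.5, -6.5, 3.5, 2, 0.7, 1, 1, 9, -6, 4.5, 1.5, 0.7, 1, 1.5, 9, -5.5, 4.5, 1.5, 0.7, 1, 1, 8.5, -5, 6, 1.5, 0.7, 1.5, 0.5, 9, -4, 6, 1.5, 0.7, 1, 0.5, 9, -3, 6.5, 1.5, 0.7, 2, 0.5, 8.5, -2.5, 7, 1.5, 0.7, 1.5, 0, 9, -1.5, 7, 1.5, 0.7, 1.5, 0, 9, -0.5, 7.5, 1.5, 0.7]
}}

```text
clock: 20.4
position: [0.5552, -0.3509, 0.1974]
ee_rot: [-0.337, 0.925, 0.175, 0.003]
contact_force: [-0.2, 0.0, 0.6]
width: 0.0598
```

>>> {"api": "drive_tool", "payload": {
  "targets": [1.5, -0.5, 8.5, 0.5, 7, 1, 0.7, 1.5, -0.5, 9, 1, 7.5, 1.5, 0.7, 1, -1, 8.5, 2, 7, 1, 0.7, 1, -1, 9, 3, 7, 1.5, 0.7, 1, -1, 8.5, 4, 6, 1, 0.7, 1, -1.5, 9, 4.5, 6, 1.5, 0.7, 0.5, -1.5, 8.5, 5.5, 5.5, 1, 0.7, 0.5, -1.5, 9, 6, 4.5, 1, 0.7, 0, -1.5, 8.5, 6.5, 4, 1, 0.7, 0, -1.5, 9, 7.5, 3, 1.5, 0.7, -0.5, -1.5, 8.5, 7.5, 2, 1, 0.7, 0, 0, 0, 0, 0, 0, 0.7]
}}

```text
clock: 21.9
position: [0.5702, -0.3955, 0.1271]
ee_rot: [-0.271, 0.718, -0.519, -0.376]
contact_force: [0.7, -0.5, 0.2]
width: 0.0595
```

Run:
```python
from bot import *
s,p,M=st();print(p,s["qpos"].round(2),s["width"])
P,T=gpose((.5478,-.330),-72,False,tilt=55)
print(T.round(2),M.round(2))
g=grab("14")
crop(g["top"],300,130,520,290,3,"t14c.png");crop(g["scene"],290,40,440,180,5,"s14c.png")
for nm,n,b in(("orange","scene",(365,95,395,135)),):
    c,bx,a=white(g[n],*b);print(nm,a,ray(n,c,.036).round(4))
c,bx,a=white(g["top"],230,260,270,290);print("red",a,ray("top",c,.036).round(4))
pre=P-T[:,2]*.06
plan(line(pre,T),4,.7)
```

```text
[ 0.57018212 -0.39550979  0.12713123] [-0.87  1.03  0.69  0.42  2.3   2.09] 0.05952955457117119
[[ 0.18 -0.95 -0.25]
 [-0.55 -0.31  0.78]
 [-0.82  0.   -0.57]] [[ 0.18 -0.95 -0.26]
 [-0.54 -0.31  0.78]
 [-0.82  0.   -0.57]]
orange 127 [ 0.5496 -0.3305  0.036 ]
red 175 [0.4183 0.2756 0.036 ]
[0, 0, 0, 12, 0, 18.5, 0.7, 0, 0, 0, 12.5, 0.5, 18, 0.7, 0, 0, 0, 12, 0, 18.5, 0.7, 0, 0, 0, 12, 0, 18.5, 0.7]
max turn 0.0 max shift 18.5 end [ 559.3 -364.7   47.5]
```

View pics/t14c.png

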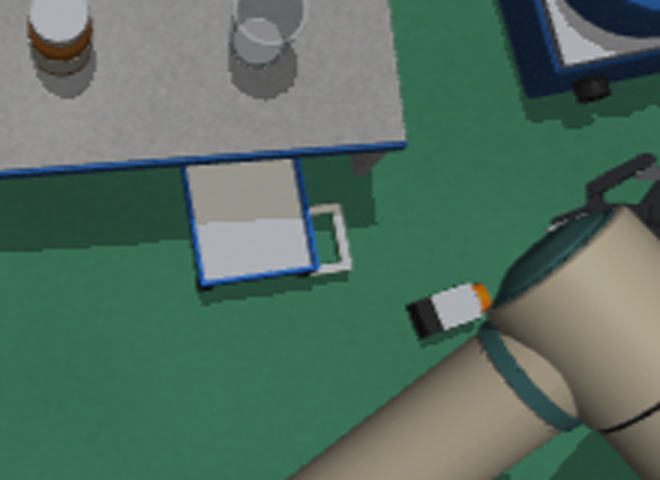

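View pics/s14c.png

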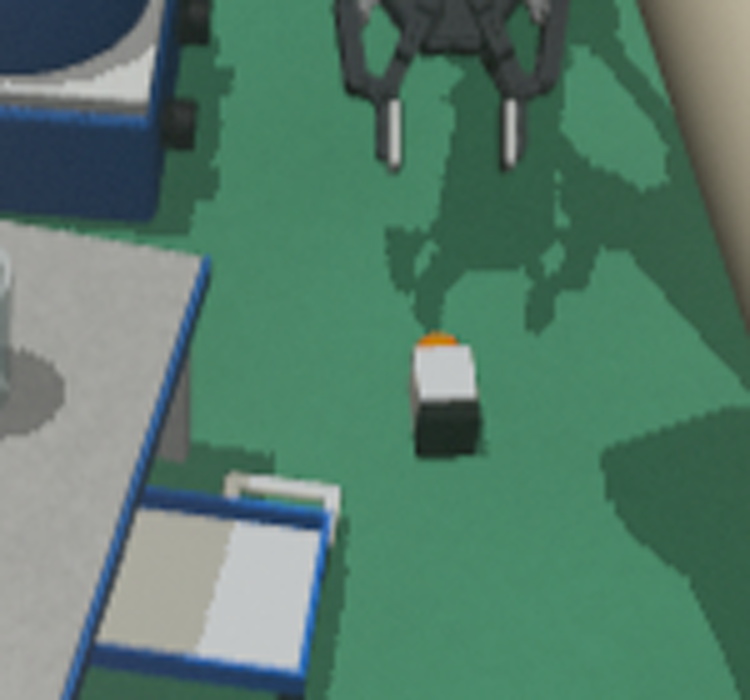

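The gripper is lined up on the cap side of the orange bottle, which hasn't moved. Approaching.

>>> {"api": "drive_tool", "payload": {
  "targets": [0, 0, 0, 12, 0, 18.5, 0.7, 0, 0, 0, 12.5, 0.5, 18, 0.7, 0, 0, 0, 12, 0, 18.5, 0.7, 0, 0, 0, 12, 0, 18.5, 0.7, 0, 0, 0, 0, 0, 15, 0.7, 0, 0, 0, 0, 0, 15, 0.7, 0, 0, 0, 0, 0, 15, 0.7, 0, 0, 0, 0, 0, 15, 0.7, 0, 0, 0, 0, 0, 0, 0.7]
}}

```text
clock: 23.12
position: [0.5431, -0.3175, 0.0144]
ee_rot: [-0.271, 0.718, -0.519, -0.375]
contact_force: [0.4, -1.3, 1.1]
width: 0.0595
```

Run:
```python
from bot import *
s,p,M=st();P,T=gpose((.5478,-.330),-72,False,tilt=55)
print(p,P,s["contact_force"],M.T@(P-p)*1000)
```

```text
[ 0.54313746 -0.31745493  0.01439882] [ 0.54391754 -0.31805103  0.01310205] [ 0.39678938 -1.2872524   1.1479768 ] [ 1.52721273 -0.5544159   0.07572441]
```

>>> {"api": "drive_tool", "payload": {
  "targets": [0, 0, 0, 0, 0, 0, 0.1, 0, 0, 0, 0, 0, 0, 0.1, 0, 0, 0, 0, 0, 0, 0.1, 0, 0, 0, 0, 0, 0, 0.1],
  "grip_force": 60
}}

```text
clock: 23.62
position: [0.5435, -0.319, 0.0146]
ee_rot: [-0.271, 0.718, -0.52, -0.374]
contact_force: [2.7, -3.3, 5.7]
width: 0.0349
```

Run:
```python
from bot import *
s,p,M=st();print(p,s["contact_force"],s["width"])
g=grab("15")
crop(g["scene"],290,40,440,180,5,"s15c.png")
```

```text
[ 0.54345412 -0.31902913  0.01464865] [ 2.66976083 -3.33516881  5.73410721] 0.03488757764413368
```

View pics/s15c.png

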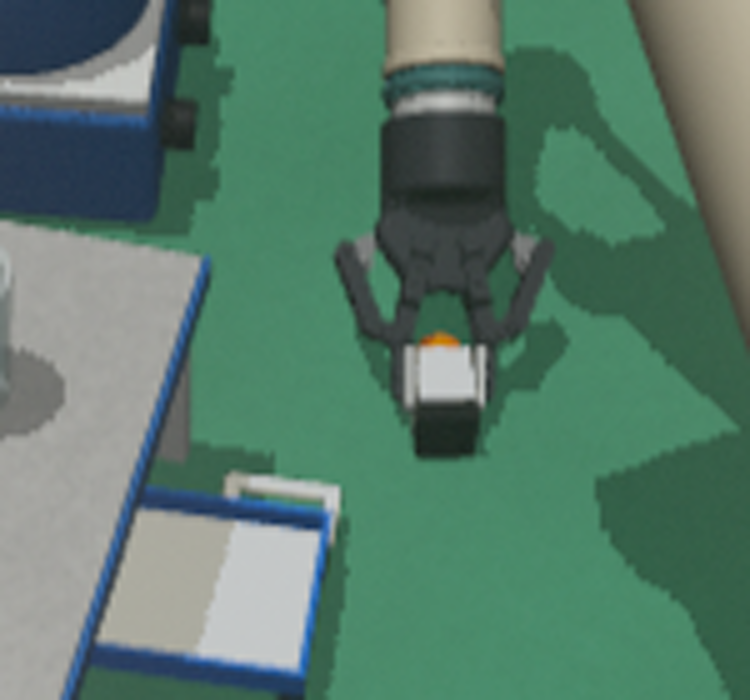

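Run:
```python
from bot import *
s,p,M=st();q0=s["qpos"]
zg=.0255
Q,U=ppose(-.005,-.012,-72,False,tilt=55,zg=zg)
q1,e1=ik(p+[0,0,.12],M,q0)
qm,e2=ik(np.array([.48,-.14,.28]),U,[-.55,.1,1.9,.9,.8,.5])
qp,e3=ik(Q+[0,0,.07],U,qm); qe,e4=ik(Q,U,qp)
print([x.round(2).tolist() for x in(q1,qm,qp,qe)],e1,e2,e3,e4,Q,U.round(2))
a=plan(jpath(q0,q1),3,.1)
f=jpath(q1,qm)
for u in np.linspace(0,1,7): print(f(u)[0].round(3),f(u)[1][:,2].round(2))
plan(f,18,.1,start=a)
```

```text
[[-0.84, 0.9, 0.99, 0.4, 2.14, 2.05], [-0.77, -0.11, 1.99, 0.59, 0.95, 0.38], [-0.5, 0.3, 1.95, 0.77, 0.52, 0.32], [-0.5, 0.4, 2.03, 1.06, 0.4, -0.0]] 2.585214967833276e-15 3.9364879151503544e-11 8.327220462020437e-13 2.8378645728542504e-11 [ 0.65812588 -0.13710581  0.06143611] [[ 0.81  0.14  0.57]
 [ 0.12 -0.99  0.08]
 [ 0.57  0.   -0.82]]
[0, 0, 0, -31.5, -1.5, -24, 0.1, 0, 0, 0, -33, 0, -23, 0.1, 0, 0, 0, -34, 1.5, -21.5, 0.1]
max turn 0.0 max shift 34.0 end [ 543.4 -318.8  134.6]
[ 0.543 -0.319  0.135] [-0.26  0.78 -0.57]
[ 0.551 -0.284  0.167] [-0.12  0.71 -0.69]
[ 0.552 -0.25   0.198] [ 0.03  0.62 -0.79]
[ 0.546 -0.217  0.225] [ 0.18  0.51 -0.84]
[ 0.533 -0.188  0.249] [ 0.32  0.38 -0.87]
[ 0.511 -0.162  0.267] [ 0.45  0.23 -0.86]
[ 0.48 -0.14  0.28] [ 0.57  0.08 -0.82]
[2, 3, -5.5, -15, -6.5, 1.5, 0.1, 1.5, 3.5, -6, -14, -7, 2, 0.1, 1.5, 3.5, -5.5, -14, -8, 1, 0.1, 1, 3.5, -6, -13, -9, 1, 0.1, 0.5, 4, -5.5, -12, -9, 0.5, 0.1, 0.5, 3.5, -5.5, -11.5, -9.5, -0.5, 0.1, 0, 3.5, -5.5, -11, -10, -0.5, 0.1, -0.5, 4, -5.5, -10, -10, -1, 0.1, -0.5, 3.5, -5.5, -9.5, -10, -2, 0.1, -1, 4, -5.5, -8.5, -10.5, -2.5, 0.1, -1.5, 3.5, -5.5, -8.5, -9.5, -3, 0.1, -1.5, 3, -5.5, -8, -10, -4, 0.1, -2, 3.5, -5, -7.5, -9.5, -4.5, 0.1, -2, 3, -5.5, -7.5, -9.5, -5, 0.1, -2.5, 3, -5, -7, -9, -6, 0.1, -2.5, 2.5, -5.5, -7.5, -8.5, -6.5, 0.1, -3, 2, -5, -7, -8.5, -7.5, 0.1, -3, 2, -5, -7.5, -8, -8, 0.1]
max turn 6.0 max shift 15.0 end [ 480.1 -140.1  280.1]
```

>>> {"api": "drive_tool", "payload": {
  "targets": [0, 0, 0, -31.5, -1.5, -24, 0.1, 0, 0, 0, -33, 0, -23, 0.1, 0, 0, 0, -34, 1.5, -21.5, 0.1, 2, 3, -5.5, -15, -6.5, 1.5, 0.1, 1.5, 3.5, -6, -14, -7, 2, 0.1, 1.5, 3.5, -5.5, -14, -8, 1, 0.1, 1, 3.5, -6, -13, -9, 1, 0.1, 0.5, 4, -5.5, -12, -9, 0.5, 0.1, 0.5, 3.5, -5.5, -11.5, -9.5, -0.5, 0.1]
}}

```text
clock: 24.85
position: [0.5514, -0.2493, 0.1968]
ee_rot: [-0.31, 0.876, -0.354, -0.109]
contact_force: [-0.1, 0.7, -0.7]
width: 0.0353
```

>>> {"api": "drive_tool", "payload": {
  "targets": [0, 3.5, -5.5, -11, -10, -0.5, 0.1, -0.5, 4, -5.5, -10, -10, -1, 0.1, -0.5, 3.5, -5.5, -9.5, -10, -2, 0.1, -1, 4, -5.5, -8.5, -10.5, -2.5, 0.1, -1.5, 3.5, -5.5, -8.5, -9.5, -3, 0.1, -1.5, 3, -5.5, -8, -10, -4, 0.1, -2, 3.5, -5, -7.5, -9.5, -4.5, 0.1, -2, 3, -5.5, -7.5, -9.5, -5, 0.1, -2.5, 3, -5, -7, -9, -6, 0.1, -2.5, 2.5, -5.5, -7.5, -8.5, -6.5, 0.1, -3, 2, -5, -7, -8.5, -7.5, 0.1, -3, 2, -5, -7.5, -8, -8, 0.1]
}}

```text
clock: 26.35
position: [0.4789, -0.139, 0.2786]
ee_rot: [-0.023, 0.952, 0.068, 0.297]
contact_force: [0.8, 1.1, -0.8]
width: 0.0353
```

Run:
```python
from bot import *
g=grab("16")
s,p,M=st();print(p,M.round(3),s["contact_force"],s["width"])
crop(g["top"],280,130,440,290,4,"t16c.png");crop(g["scene"],290,60,440,200,5,"s16c.png")
```

```text
[ 0.4773874  -0.13688903  0.27808111] [[ 0.816  0.143  0.561]
 [ 0.114 -0.99   0.087]
 [ 0.567 -0.007 -0.823]] [ 0.01129262  0.71165124 -1.61658054] 0.035497024708149985
```

View pics/s16c.png

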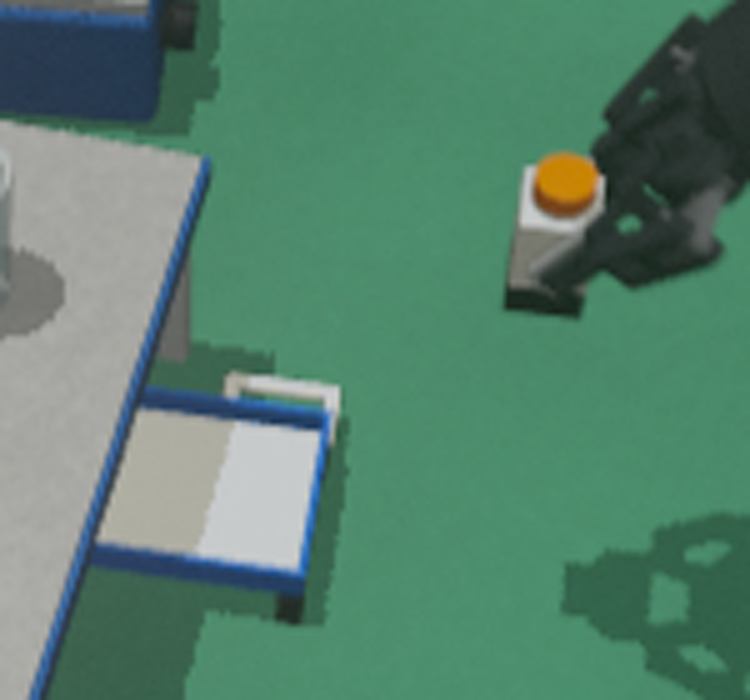

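View pics/t16c.png

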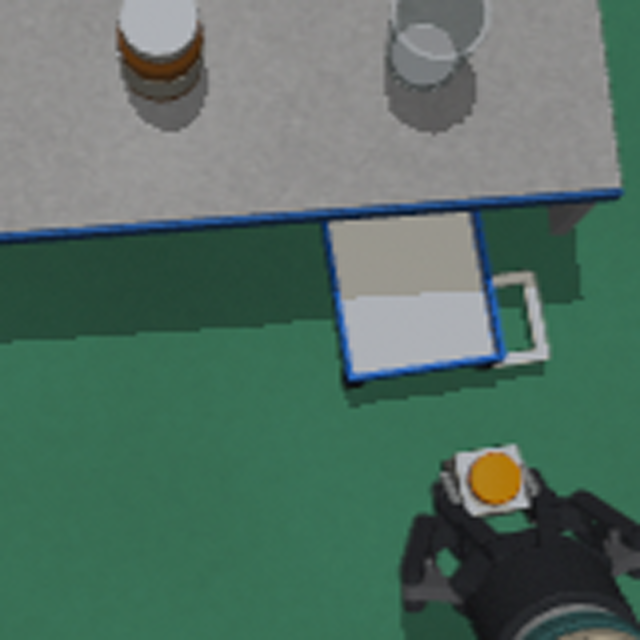

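Run:
```python
from bot import *
s,p,M=st();q0=s["qpos"]
Q,U=ppose(-.010,-.012,-72,False,tilt=55,zg=.0255)
pre=Q+[0,0,.06]
trace(line(pre,U),4,q0)
a=plan(line(pre,U),8,.1)
trace(line(Q,U,a),3,ik(a[0],a[1],[-.5,.3,1.95,.77,.52,.32])[0])
```

```text
0 [-0.77 -0.11  1.99  0.59  0.96  0.39] 2.8e-15 
1 [-0.68 -0.01  2.01  0.62  0.82  0.39] 6.6e-16 
2 [-0.61  0.09  2.01  0.67  0.69  0.37] 1.1e-15 
3 [-0.55  0.2   1.99  0.73  0.59  0.33] 6.4e-09 
4 [-0.51  0.3   1.97  0.81  0.5   0.27] 3.2e-09 
[0, 0, 0, 7, 3.5, 28.5, 0.1, 0, 0, 0, 6.5, 3.5, 28.5, 0.1, 0, 0, 0, 7, 3, 28.5, 0.1, 0, 0, 0, 6.5, 3.5, 28, 0.1, 0, 0.5, 0, 7, 3.5, 28.5, 0.1, 0, 0, 0, 6.5, 3.5, 28.5, 0.1, -0.5, 0, 0, 6.5, 3, 28.5, 0.1, 0, 0, 0, 6.5, 3.5, 28.5, 0.1]
max turn 0.5 max shift 28.5 end [ 653.  -138.   121.5]
0 [-0.5   0.3   1.97  0.81  0.5   0.28] 2.7e-12 
1 [-0.5   0.33  1.99  0.88  0.46  0.19] 1.9e-10 
2 [-0.51  0.36  2.01  0.97  0.43  0.09] 3.4e-10 
3 [-0.51  0.39  2.03  1.07  0.41 -0.02] 5.4e-10
```

>>> {"api": "drive_tool", "payload": {
  "targets": [0, 0, 0, 7, 3.5, 28.5, 0.1, 0, 0, 0, 6.5, 3.5, 28.5, 0.1, 0, 0, 0, 7, 3, 28.5, 0.1, 0, 0, 0, 6.5, 3.5, 28, 0.1, 0, 0.5, 0, 7, 3.5, 28.5, 0.1, 0, 0, 0, 6.5, 3.5, 28.5, 0.1, -0.5, 0, 0, 6.5, 3, 28.5, 0.1, 0, 0, 0, 6.5, 3.5, 28.5, 0.1, 0, 0, 0, 0, 0, 0, 0.1]
}}

```text
clock: 27.58
position: [0.6565, -0.141, 0.1201]
ee_rot: [-0.021, 0.952, 0.065, 0.3]
contact_force: [-1.0, -0.3, -2.3]
width: 0.0352
```

Run:
```python
from bot import *
g=grab("17")
s,p,M=st();print(p,s["contact_force"],s["width"])
crop(g["top"],300,130,440,250,5,"t17c.png");crop(g["scene"],270,90,400,210,5,"s17c.png")
Q,U=ppose(-.010,-.012,-72,False,tilt=55,zg=.0255)
print(Q)
plan(line(Q,U),6,.1)
```

```text
[ 0.65637627 -0.14141264  0.12232348] [-0.32490578 -0.29084584 -1.61330494] 0.03514853521100217
[ 0.653177   -0.13781896  0.06143611]
[0, 0, 0, -6, -0.5, 8, 0.1, 0, 0, 0, -6.5, -1, 8, 0.1, 0, 0, 0, -6, -0.5, 8, 0.1, 0, 0, 0, -6.5, -0.5, 8, 0.1, 0, 0, -0.5, -6, -1, 8, 0.1, 0, 0, 0, -6, -0.5, 8.5, 0.1]
max turn 0.5 max shift 8.5 end [ 653.5 -137.8   61.4]
```

View pics/s17c.png

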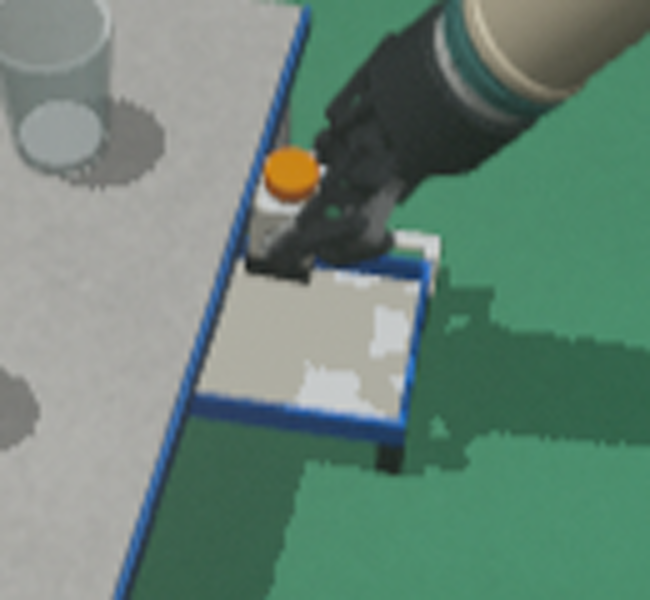

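View pics/t17c.png

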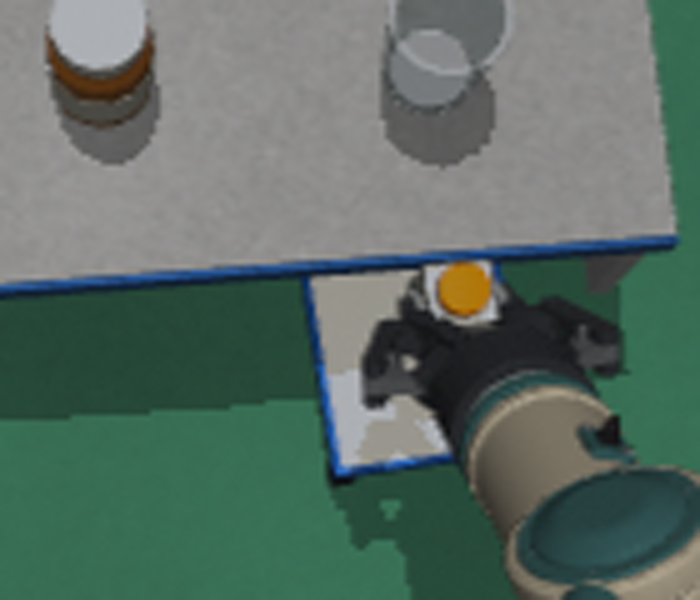

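The bottle is right at the board's edge, too close to descend there. I'll back off 25 mm, go down, then slide it forward low.

Run:
```python
from bot import *
s,p,M=st()
Q1,U=ppose(-.035,-.012,-72,False,tilt=55,zg=.0255,zfoot=.097)
Q2,U=ppose(-.035,-.012,-72,False,tilt=55,zg=.0255,zfoot=.042)
Q3,U=ppose(-.010,-.012,-72,False,tilt=55,zg=.0255,zfoot=.042)
a=plan(line(Q1,U),3,.1)
b=plan(line(Q2,U,a),5,.1,start=a)
print(Q1,Q2,Q3)
trace(line(Q2,U,a),3,ik(a[0],a[1],[-.5,.3,1.95,.77,.52,.32])[0])
```

```text
[0, 0, 0, -7.5, -1.5, -5, 0.1, 0, 0, 0, -8, -1, -5, 0.1, 0, 0, -0.5, -7.5, -1.5, -5, 0.1]
max turn 0.5 max shift 8.0 end [ 628.6 -141.2  121.4]
[0, 0, 0, -6.5, 0, 9, 0.1, 0, 0, 0, -6, 0, 9, 0.1, 0, 0, 0, -6.5, 0, 9, 0.1, 0, 0, 0, -6.5, 0, 9, 0.1, 0, 0, 0, -6.5, 0, 9, 0.1]
max turn 0.0 max shift 9.0 end [ 628.4 -141.5   66.1]
[ 0.62843259 -0.14138468  0.12143611] [ 0.62843259 -0.14138468  0.06643611] [ 0.653177   -0.13781896  0.06643611]
0 [-0.54  0.28  2.01  0.85  0.5   0.2 ] 5.8e-10 
1 [-0.54  0.3   2.04  0.92  0.47  0.12] 1.0e-10 
2 [-0.54  0.33  2.06  1.    0.44  0.03] 1.6e-10 
3 [-0.54  0.36  2.08  1.09  0.42 -0.07] 2.3e-10
```

>>> {"api": "drive_tool", "payload": {
  "targets": [0, 0, 0, -7.5, -1.5, -5, 0.1, 0, 0, 0, -8, -1, -5, 0.1, 0, 0, -0.5, -7.5, -1.5, -5, 0.1, 0, 0, 0, 0, 0, 0, 0.1, 0, 0, 0, -6.5, 0, 9, 0.1, 0, 0, 0, -6, 0, 9, 0.1, 0, 0, 0, -6.5, 0, 9, 0.1, 0, 0, 0, -6.5, 0, 9, 0.1, 0, 0, 0, 0, 0, 0, 0.1]
}}

```text
clock: 28.8
position: [0.628, -0.1413, 0.0776]
ee_rot: [-0.019, 0.951, 0.069, 0.301]
contact_force: [0.2, 1.3, -1.8]
width: 0.0352
```

Run:
```python
from bot import *
g=grab("18")
s,p,M=st();print(p,s["contact_force"],s["width"],s["qpos"].round(2))
crop(g["top"],300,130,440,250,5,"t18c.png");crop(g["scene"],270,90,400,210,5,"s18c.png")
Q,U=ppose(-.010,-.012,-72,False,tilt=55,zg=.0255,zfoot=.042)
print(Q)
plan(line(Q-[0.0,0,-.012],U),3,.1)
```

```text
[ 0.62863961 -0.14160851  0.07866398] [ 0.3176226  -0.51891859 -1.16771585] 0.03509748718776251 [-0.54  0.34  2.07  1.04  0.43 -0.02]
[ 0.653177   -0.13781896  0.06643611]
[0, 0, 0, 6.5, 0, 5, 0.1, 0, 0, 0, 7, 0, 4.5, 0.1, 0.5, 0, 0.5, 6.5, 0, 5, 0.1]
max turn 0.5 max shift 7.0 end [ 653.1 -138.1   78.4]
```

View pics/s18c.png

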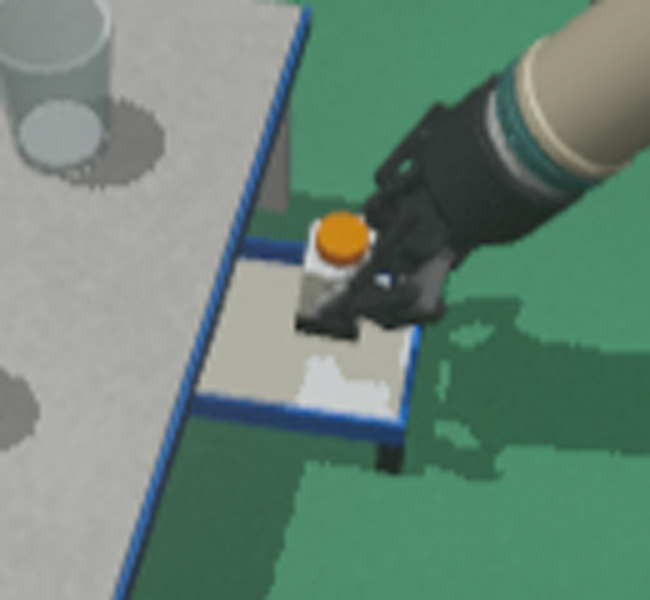

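View pics/t18c.png

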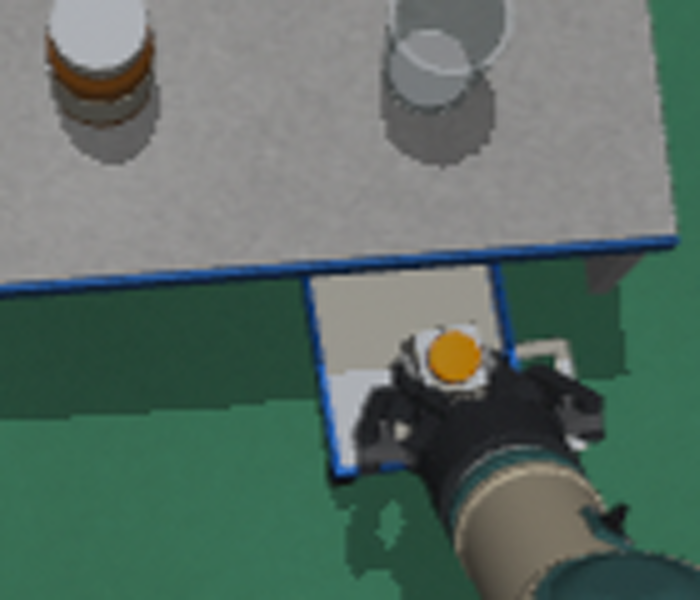

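Run:
```python
from bot import *
o=lambda x,y:(300+(x-2)/5,130+(y-2)/5)
os_=lambda x,y:(270+(x-2)/5,90+(y-2)/5)
for n,uv in(("top",o(455,357)),("scene",os_(342,238))):
    c=ray(n,uv,.054+.072);print(n,c.round(4),"tray",(Rz(TY).T@(c-TC)).round(4))
x,e=tri(o(455,357),os_(342,238));print(x.round(4),e)
```

```text
top [ 0.6201 -0.1398  0.126 ] tray [-0.0396 -0.0092  0.126 ]
scene [ 0.6225 -0.1377  0.126 ] tray [-0.0369 -0.0076  0.126 ]
[ 0.6221 -0.1404  0.1224] [0.00168246]
```

>>> {"api": "drive_tool", "payload": {
  "targets": [0, 0, 0, 6.5, 0, 5, 0.1, 0, 0, 0, 7, 0, 4.5, 0.1, 0.5, 0, 0.5, 6.5, 0, 5, 0.1, 0, 0, 0, -3, 0, 4, 0.1, 0, 0, 0, -3, 0, 4, 0.1, 0, 0, 0, -2.5, 0, 4, 0.1, 0, 0, 0, -2, 0, 3, 0.1, 0, 0, 0, 0, 0, 0, 0.1]
}}

```text
clock: 29.9
position: [0.6525, -0.1376, 0.0591]
ee_rot: [-0.024, 0.951, 0.066, 0.301]
contact_force: [-0.0, 0.2, -1.4]
width: 0.035
```

Run:
```python
from bot import *
g=grab("19")
s,p,M=st();print(p,M.round(3),s["contact_force"],s["width"],s["qpos"].round(2))
crop(g["top"],300,130,440,250,5,"t19c.png");crop(g["scene"],270,90,400,210,5,"s19c.png")
```

```text
[ 0.65280961 -0.13780483  0.05963712] [[ 0.809  0.141  0.57 ]
 [ 0.112 -0.99   0.086]
 [ 0.577 -0.005 -0.817]] [-0.27113105 -0.37120942 -1.00530065] 0.035346167484040424 [-0.51  0.4   2.04  1.09  0.41 -0.04]
```

View pics/s19c.png

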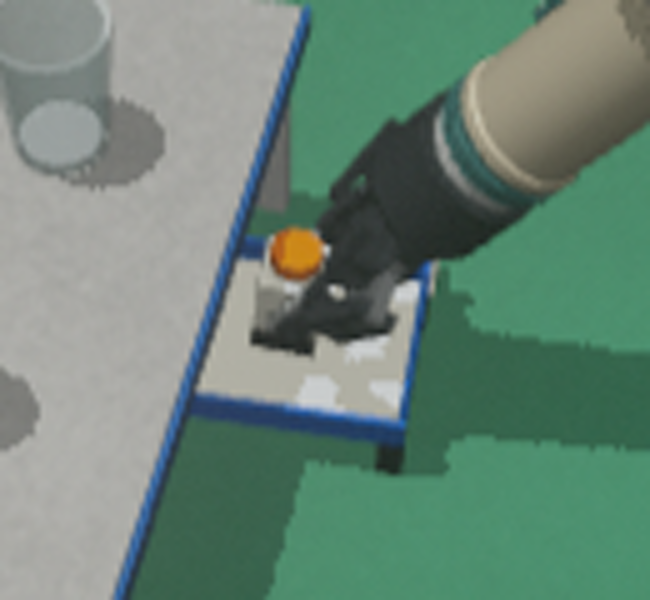

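>>> {"api": "drive_tool", "payload": {
  "targets": [0, 0, 0, -1, 0, 1, 0.1, 0, 0, 0, 0, 0, 0, 0.1]
}}

```text
clock: 30.25
position: [0.6525, -0.1377, 0.0583]
ee_rot: [-0.024, 0.951, 0.067, 0.302]
contact_force: [0.4, 0.4, -1.6]
width: 0.0352
```

>>> {"api": "drive_tool", "payload": {
  "targets": [0, 0, 0, -1, 0, 1.5, 0.1, 0, 0, 0, 0, 0, 0, 0.1]
}}

```text
clock: 30.5
position: [0.653, -0.1377, 0.058]
ee_rot: [-0.024, 0.95, 0.067, 0.303]
contact_force: [-5.4, 0.3, 7.9]
width: 0.0354
```

Touchdown felt. I'll ease off and release.

>>> {"api": "drive_tool", "payload": {
  "targets": [0, 0, 0, 0.5, 0, -0.5, 0.1, 0, 0, 0, 0, 0, 0, 0.5, 0, 0, 0, 0, 0, 0, 0.53, 0, 0, 0, 0, 0, -10, 0.53, 0, 0, 0, 0, 0, -20, 0.53, 0, 0, 0, 0, 0, -30, 0.53, 0, 0, 0, 0, 0, -40, 0.53, 0, 0, 0, 0, 0, -40, 0.53, 0, 0, 0, 0, 0, -40, 0.53, 0, 0, 0, 0, 0, 0, 0.53]
}}

```text
clock: 31.75
position: [0.55, -0.1543, 0.2075]
ee_rot: [-0.022, 0.95, 0.067, 0.303]
contact_force: [0.0, 0.0, -0.2]
width: 0.0452
```

Run:
```python
from bot import *
g=grab("20")
s,p,M=st();print(p,s["contact_force"],s["width"],s["qpos"].round(2))
crop(g["top"],220,130,440,300,3,"t20c.png");crop(g["scene"],270,90,400,210,5,"s20c.png")
for nm,n,b in(("red","top",(230,260,270,290)),("red","scene",(350,295,390,340))):
    c,bx,a=white(g[n],*b); P=np.array([ray(n,x,.036) for x in bx]); print(nm,n,a,ray(n,c,.036).round(4),(P*1000).round(1)[:,:2].tolist())
```

```text
[ 0.54983368 -0.15319719  0.204311  ] [ 0.35024153 -0.49428545 -0.01106882] 0.04543348321517922 [-0.67  0.08  2.02  0.69  0.73  0.31]
red top 177 [0.4059 0.2532 0.036 ] [[414.6, 279.8], [429.4, 240.0], [397.2, 226.8], [382.5, 266.4]]
red scene 300 [0.4089 0.2532 0.036 ] [[434.4, 239.1], [399.7, 223.6], [383.9, 267.0], [417.8, 282.0]]
```

View pics/s20c.png

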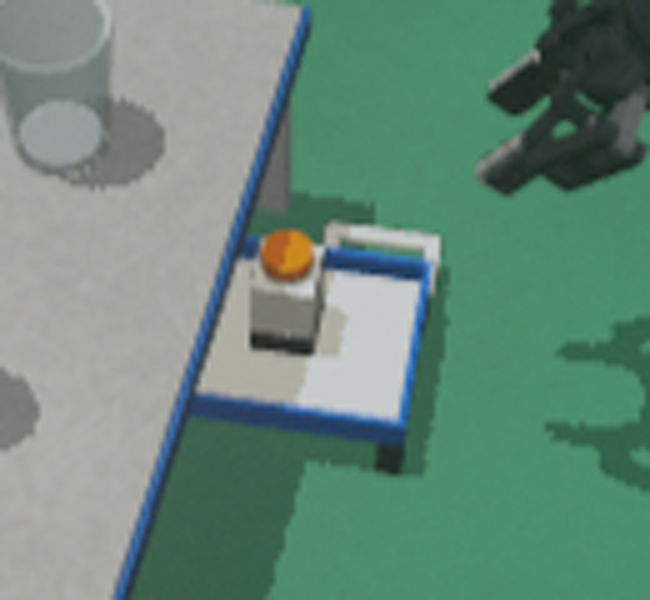

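View pics/t20c.png

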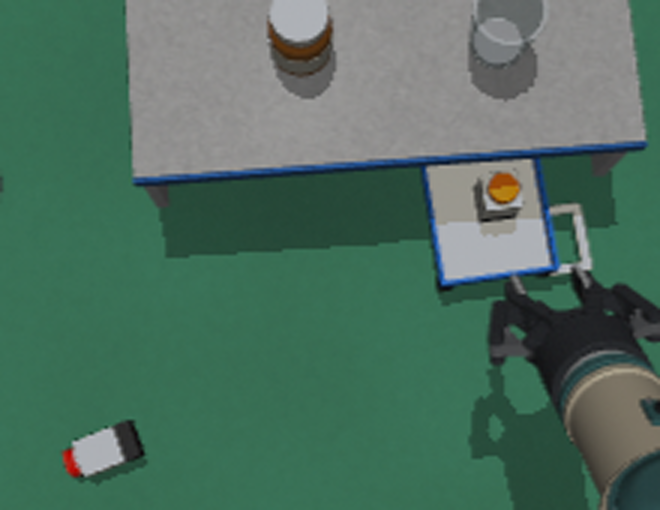

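The orange bottle stands in the tray. The red one has been knocked, as announced, to about (407, 253) with its axis at 110.8°. I re-measured it and will plan from there.

Run:
```python
from bot import *
s,p,M=st();q0=s["qpos"]
wc=(.4074,.2532);al=110.8
seeds=[np.array([a,.6,1.8,b,c,d]) for a in(.3,.8,1.1) for b in(-.8,0.) for c in(1.,1.5) for d in(-2,-.5,1,2.3)]
for tilt in(45,50,55,60):
  for fl in(False,True):
    P,T=gpose(wc,al,fl,tilt=tilt); out=[]
    for sd in seeds:
        q,e=ik(P,T,sd,lim=True)
        if e<1e-5 and not any(np.allclose(q,x,atol=.02) for x in out): out.append(q)
    Q,U=ppose(-.057,.012,al,fl,tilt=tilt); o2=[]
    for sd in [np.array([-.5,.4,2,1,.5,d]) for d in(-2,-1,0,1,2)]:
        q,e=ik(Q,U,sd,lim=True)
        if e<1e-5 and not any(np.allclose(q,x,atol=.02) for x in o2): o2.append(q)
    print(tilt,fl,[x.round(2).tolist() for x in out],[x.round(2).tolist() for x in o2])
```

```text
45 False [[0.87, 0.64, 1.87, -0.73, 1.2, 0.98]] [[-0.6, 0.38, 2.27, 1.83, 0.52, -0.87]]
45 True [[0.87, 0.64, 1.87, -0.73, 1.2, -2.16]] [[-0.6, 0.38, 2.27, 1.83, 0.52, 2.27]]
50 False [[0.9, 0.68, 1.85, -0.76, 1.26, 1.03]] [[-0.56, 0.35, 2.21, 1.55, 0.43, -0.55]]
50 True [[0.9, 0.68, 1.85, -0.76, 1.26, -2.11]] [[-0.56, 0.35, 2.21, 1.55, 0.43, 2.59]]
55 False [[0.92, 0.73, 1.83, -0.8, 1.33, 1.07]] [[-0.53, 0.34, 2.14, 1.19, 0.39, -0.16]]
55 True [[0.92, 0.73, 1.83, -0.8, 1.33, -2.07]] []
60 False [[0.95, 0.77, 1.81, -0.82, 1.4, 1.11]] [[-0.49, 0.34, 2.08, 0.82, 0.41, 0.22]]
60 True [[0.95, 0.77, 1.81, -0.82, 1.4, -2.03]] []
```

Run:
```python
from bot import *
s,p,M=st();q0=s["qpos"]
wc=(.4074,.2532);al=110.8
P,T=gpose(wc,al,False,tilt=55)
pre=P-T[:,2]*.10+[0,0,.06]
qb,e=ik(pre,T,[.92,.6,1.7,-.8,1.5,1.07]);print(qb.round(2),e,pre.round(3),P.round(4),T.round(2))
qv=q0.copy();qv[1]-=.25
f=jpath(qv,qb)
for u in np.linspace(0,1,9): print(f(u)[0].round(3),f(u)[1][:,2].round(2))
a=plan(jpath(q0,qv),3,.7)
plan(f,21,.7,start=a)
```

```text
[ 1.03  0.62  1.63 -0.7   1.61  0.91] 3.0105818437687595e-09 [0.383 0.318 0.13 ] [0.4119 0.2415 0.0131] [[-0.2   0.93  0.29]
 [ 0.54  0.36 -0.77]
 [-0.82 -0.   -0.57]]
[ 0.524 -0.133  0.332] [ 0.72 -0.03 -0.69]
[ 0.529 -0.036  0.273] [ 0.55  0.14 -0.82]
[0.508 0.046 0.219] [ 0.32  0.2  -0.92]
[0.474 0.107 0.174] [ 0.1   0.14 -0.98]
[0.44  0.148 0.141] [-0.07 -0.02 -1.  ]
[0.414 0.179 0.121] [-0.14 -0.24 -0.96]
[0.4   0.211 0.114] [-0.09 -0.48 -0.87]
[0.393 0.255 0.118] [ 0.06 -0.67 -0.74]
[0.383 0.318 0.13 ] [ 0.29 -0.77 -0.57]
[-3, 3.5, -2, 21, -5.5, -38.5, 0.7, -2.5, 3, -2, 21, -5.5, -38.5, 0.7, -3, 3.5, -2, 21, -6, -38.5, 0.7]
max turn 3.5 max shift 38.5 end [ 524.  -132.4  332.4]
[5.5, -3.5, -4, -4.5, -40.5, 18.5, 0.7, 4.5, -3, -4.5, -3.5, -38.5, 19, 0.7, 5, -4, -4, -3, -36.5, 19, 0.7, 4, -3.5, -4.5, -2, -34, 19.5, 0.7, 3.5, -4, -4.5, -1.5, -31.5, 18.5, 0.7, 3.5, -4.5, -4.5, 0, -29, 18.5, 0.7, 3, -4.5, -4.5, 1, -26.5, 17.5, 0.7, 2, -4.5, -5, 2.5, -24, 16.5, 0.7, 2, -5, -4.5, 3.5, -21, 14.5, 0.7, 1, -5, -4.5, 5.5, -18.5, 13.5, 0.7, 0.5, -5, -4.5, 6.5, -16.5, 11, 0.7, 0.5, -5, -4.5, 7.5, -13.5, 8.5, 0.7, -0.5, -5.5, -4, 9.5, -11, 5.5, 0.7, -1, -5.5, -4, 10, -9, 3, 0.7, -1.5, -5.5, -4, 11.5, -7, -0.5, 0.7, -2, -5, -3.5, 12, -5, -4.5, 0.7, -3, -5.5, -3, 13, -3, -8, 0.7, -3, -5.5, -3, 13.5, -1.5, -11.5, 0.7, -4, -5, -2.5, 13.5, -0.5, -16, 0.7, -4, -5.5, -2.5, 13.5, 1, -20.5, 0.7, -4.5, -5, -1.5, 12.5, 2.5, -24.5, 0.7]
max turn 5.5 max shift 40.5 end [383.  318.  130.7]
```

>>> {"api": "drive_tool", "payload": {
  "targets": [-3, 3.5, -2, 21, -5.5, -38.5, 0.7, -2.5, 3, -2, 21, -5.5, -38.5, 0.7, -3, 3.5, -2, 21, -6, -38.5, 0.7, 5.5, -3.5, -4, -4.5, -40.5, 18.5, 0.7, 4.5, -3, -4.5, -3.5, -38.5, 19, 0.7, 5, -4, -4, -3, -36.5, 19, 0.7, 4, -3.5, -4.5, -2, -34, 19.5, 0.7, 3.5, -4, -4.5, -1.5, -31.5, 18.5, 0.7, 3.5, -4.5, -4.5, 0, -29, 18.5, 0.7, 3, -4.5, -4.5, 1, -26.5, 17.5, 0.7, 2, -4.5, -5, 2.5, -24, 16.5, 0.7, 2, -5, -4.5, 3.5, -21, 14.5, 0.7]
}}

```text
clock: 33.35
position: [0.4581, 0.1273, 0.1565]
ee_rot: [-0.035, 0.87, 0.49, 0.025]
contact_force: [0.9, 0.1, 0.4]
width: 0.0595
```

>>> {"api": "drive_tool", "payload": {
  "targets": [1, -5, -4.5, 5.5, -18.5, 13.5, 0.7, 0.5, -5, -4.5, 6.5, -16.5, 11, 0.7, 0.5, -5, -4.5, 7.5, -13.5, 8.5, 0.7, -0.5, -5.5, -4, 9.5, -11, 5.5, 0.7, -1, -5.5, -4, 10, -9, 3, 0.7, -1.5, -5.5, -4, 11.5, -7, -0.5, 0.7, -2, -5, -3.5, 12, -5, -4.5, 0.7, -3, -5.5, -3, 13, -3, -8, 0.7, -3, -5.5, -3, 13.5, -1.5, -11.5, 0.7, -4, -5, -2.5, 13.5, -0.5, -16, 0.7, -4, -5.5, -2.5, 13.5, 1, -20.5, 0.7, -4.5, -5, -1.5, 12.5, 2.5, -24.5, 0.7]
}}

```text
clock: 34.85
position: [0.3824, 0.3194, 0.1287]
ee_rot: [0.383, 0.502, 0.729, -0.264]
contact_force: [0.3, -0.5, -1.2]
width: 0.0595
```

>>> {"api": "drive_tool", "payload": {
  "targets": [0, 0, 0, 0, 0, 0, 0.7]
}}

```text
clock: 34.98
position: [0.3809, 0.3204, 0.1276]
ee_rot: [0.382, 0.501, 0.73, -0.264]
contact_force: [0.4, -1.6, 0.5]
width: 0.0598
```

Run:
```python
from bot import *
s,p,M=st();print(p,s["qpos"].round(2),s["width"])
g=grab("21")
crop(g["scene"],300,230,440,370,5,"s21c.png")
for nm,n,b in(("red","scene",(345,285,395,345)),("red","top",(225,255,275,310))):
    c,bx,a=white(g[n],*b); P=np.array([ray(n,x,.036) for x in bx]); print(nm,n,a,ray(n,c,.036).round(4))
P,T=gpose((.4074,.2532),110.8,False,tilt=55);print(T.round(2),M.round(2))
a=plan(line(P-T[:,2]*.06,T),4,.7)
plan(line(P,T,a),4,.7,start=a)
```

```text
[0.38091393 0.32040996 0.12757738] [ 1.04  0.62  1.63 -0.7   1.61  0.92] 0.05978540768668672
red scene 292 [0.4086 0.2531 0.036 ]
red top 176 [0.4059 0.2532 0.036 ]
[[-0.2   0.93  0.29]
 [ 0.54  0.36 -0.77]
 [-0.82 -0.   -0.57]] [[-0.21  0.93  0.29]
 [ 0.53  0.36 -0.77]
 [-0.82 -0.   -0.57]]
[0, 0, 0, 12, 0, 18.5, 0.7, 0, 0, 0, 12, 0, 18.5, 0.7, 0, 0, 0, 12, 0.5, 18.5, 0.7, 0, 0.5, 0, 12.5, 0, 18.5, 0.7]
max turn 0.5 max shift 18.5 end [394.5 287.4  47.2]
[0, 0, 0, 0, 0, 15, 0.7, 0, 0, 0, 0, 0, 15, 0.7, 0, 0, 0, -0.5, 0, 15, 0.7, 0, 0, 0, 0, 0, 15, 0.7]
max turn 0.0 max shift 15.0 end [411.9 241.3  13. ]
```

View pics/s21c.png

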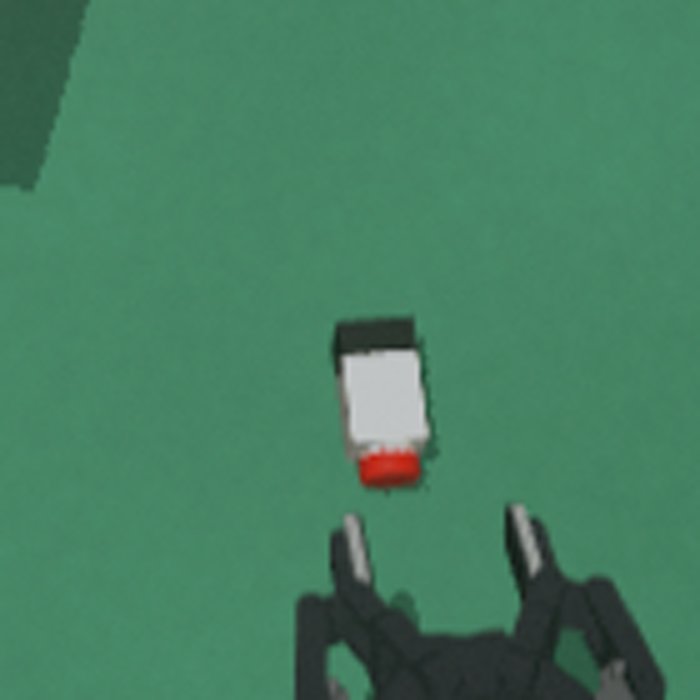

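>>> {"api": "drive_tool", "payload": {
  "targets": [0, 0, 0, 12, 0, 18.5, 0.7, 0, 0, 0, 12, 0, 18.5, 0.7, 0, 0, 0, 12, 0.5, 18.5, 0.7, 0, 0.5, 0, 12.5, 0, 18.5, 0.7, 0, 0, 0, 0, 0, 15, 0.7, 0, 0, 0, 0, 0, 15, 0.7, 0, 0, 0, 0, 0, 15, 0.7, 0, 0, 0, 0, 0, 15, 0.7, 0, 0, 0, 0, 0, 0, 0.7]
}}

```text
clock: 36.2
position: [0.4125, 0.2402, 0.0138]
ee_rot: [0.378, 0.506, 0.73, -0.262]
contact_force: [0.4, -0.1, 0.5]
width: 0.0596
```

Run:
```python
from bot import *
s,p,M=st();P,T=gpose((.4074,.2532),110.8,False,tilt=55)
print(p,P,s["contact_force"],M.T@(P-p)*1000)
g=grab("22");crop(g["scene"],300,230,440,370,5,"s22c.png")
```

```text
[0.4124838  0.24020879 0.01377513] [0.41186152 0.24145495 0.01310205] [ 0.43881091 -0.08738513  0.50698202] [ 1.34924698 -0.1450435  -0.7427474 ]
```

View pics/s22c.png

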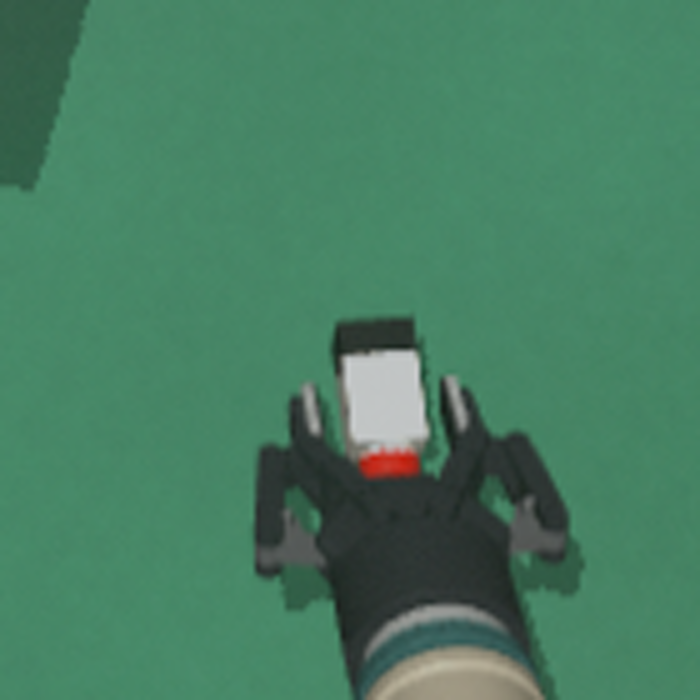

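>>> {"api": "drive_tool", "payload": {
  "targets": [0, 0, 0, 0, 0, 0, 0.1, 0, 0, 0, 0, 0, 0, 0.1, 0, 0, 0, 0, 0, 0, 0.1, 0, 0, 0, 0, 0, 0, 0.1],
  "grip_force": 60
}}

```text
clock: 36.8
position: [0.4128, 0.2419, 0.0145]
ee_rot: [0.378, 0.506, 0.73, -0.26]
contact_force: [-1.4, 1.9, 3.1]
width: 0.0349
```

Run:
```python
from bot import *
s,p,M=st();q0=s["qpos"];print(p,s["contact_force"],s["width"])
al=110.8
Q,U=ppose(-.057,.012,al,False,tilt=55,zg=.0247,zfoot=.100)
q1,e1=ik(p+[0,0,.14],M,q0)
qm,e2=ik(Q+np.array([-.08,0.03,.09]),U,[-.55,.1,2.,.9,.8,.1])
qe,e4=ik(Q,U,qm)
print([x.round(2).tolist() for x in(q0,q1,qm,qe)],e1,e2,e4,Q,U.round(2))
a=plan(jpath(q0,q1),3,.1)
f=jpath(q1,qm)
for u in np.linspace(0,1,8): print(f(u)[0].round(3),f(u)[1][:,2].round(2))
plan(f,20,.1,start=a)
```

```text
[0.41276483 0.24190419 0.0144589 ] [-1.36948167  1.88099516  3.10998446] 0.03486592348385717
[[0.92, 0.72, 1.83, -0.79, 1.33, 1.07], [0.92, 0.53, 1.74, -0.76, 1.53, 0.87], [-0.57, -0.02, 2.08, 0.63, 0.69, 0.44], [-0.53, 0.23, 2.07, 0.86, 0.49, 0.2]] 3.5494044360277004e-15 4.738995039910824e-12 1.6038275165475937e-11 [ 0.60402624 -0.12065378  0.12443611] [[ 0.81  0.14  0.57]
 [ 0.12 -0.99  0.08]
 [ 0.57  0.   -0.82]]
[0, 0, 0, -37, 4.5, -28, 0.1, 0, 0, 0, -38.5, 0, -27, 0.1, 0, 0, 0, -39, -4, -26, 0.1]
max turn 0.0 max shift 39.0 end [412.9 241.9 154.7]
[0.413 0.242 0.154] [ 0.29 -0.76 -0.58]
[0.401 0.182 0.122] [ 0.05 -0.66 -0.75]
[0.392 0.149 0.102] [-0.11 -0.45 -0.88]
[0.399 0.13  0.096] [-0.15 -0.2  -0.97]
[0.425 0.11  0.106] [-0.06  0.02 -1.  ]
[0.465 0.071 0.131] [ 0.12  0.17 -0.98]
[0.504 0.004 0.169] [ 0.36  0.19 -0.91]
[ 0.524 -0.091  0.214] [ 0.57  0.08 -0.82]
[4.5, 5, 2, -2, -11.5, 25, 0.1, 4, 4.5, 2.5, -3.5, -9.5, 22, 0.1, 4, 5, 3, -4, -7.5, 18.5, 0.1, 3.5, 5, 3, -4.5, -5.5, 15.5, 0.1, 2.5, 5, 3.5, -4.5, -3, 12, 0.1, 2.5, 5.5, 3.5, -4.5, -1, 8.5, 0.1, 2, 5, 4.5, -5, 2, 5.5, 0.1, 1.5, 5, 4, -4.5, 4, 3, 0.1, 1, 5, 4.5, -4.5, 7, 0, 0.1, 1, 5, 5, -3.5, 9.5, -2.5, 0.1, 0, 5, 5, -3, 12.5, -5.5, 0.1, -0.5, 5, 5, -2.5, 15, -7.5, 0.1, -1, 4.5, 5, -2, 18, -9, 0.1, -1, 4.5, 5.5, -0.5, 20.5, -11.5, 0.1, -2, 4.5, 5, 0, 23, -12.5, 0.1, -2, 4.5, 5.5, 0.5, 26.5, -14, 0.1, -2.5, 4.5, 5, 1.5, 28.5, -15, 0.1, -3, 4, 5.5, 2.5, 31, -16, 0.1, -3.5, 4, 5, 3.5, 33.5, -17, 0.1, -3.5, 3.5, 5.5, 4, 35.5, -17, 0.1]
max turn 5.5 max shift 35.5 end [523.7 -90.5 214.4]
```

>>> {"api": "drive_tool", "payload": {
  "targets": [0, 0, 0, -37, 4.5, -28, 0.1, 0, 0, 0, -38.5, 0, -27, 0.1, 0, 0, 0, -39, -4, -26, 0.1, 4.5, 5, 2, -2, -11.5, 25, 0.1, 4, 4.5, 2.5, -3.5, -9.5, 22, 0.1, 4, 5, 3, -4, -7.5, 18.5, 0.1, 3.5, 5, 3, -4.5, -5.5, 15.5, 0.1, 2.5, 5, 3.5, -4.5, -3, 12, 0.1, 2.5, 5.5, 3.5, -4.5, -1, 8.5, 0.1, 2, 5, 4.5, -5, 2, 5.5, 0.1, 1.5, 5, 4, -4.5, 4, 3, 0.1, 1, 5, 4.5, -4.5, 7, 0, 0.1]
}}

```text
clock: 38.3
position: [0.4009, 0.1265, 0.0959]
ee_rot: [0.027, 0.816, 0.567, -0.107]
contact_force: [0.4, -0.2, -1.0]
width: 0.0351
```

>>> {"api": "drive_tool", "payload": {
  "targets": [1, 5, 5, -3.5, 9.5, -2.5, 0.1, 0, 5, 5, -3, 12.5, -5.5, 0.1, -0.5, 5, 5, -2.5, 15, -7.5, 0.1, -1, 4.5, 5, -2, 18, -9, 0.1, -1, 4.5, 5.5, -0.5, 20.5, -11.5, 0.1, -2, 4.5, 5, 0, 23, -12.5, 0.1, -2, 4.5, 5.5, 0.5, 26.5, -14, 0.1, -2.5, 4.5, 5, 1.5, 28.5, -15, 0.1, -3, 4, 5.5, 2.5, 31, -16, 0.1, -3.5, 4, 5, 3.5, 33.5, -17, 0.1, -3.5, 3.5, 5.5, 4, 35.5, -17, 0.1, 0, 0, 0, 0, 0, 0, 0.1]
}}

```text
clock: 39.8
position: [0.5228, -0.0924, 0.2142]
ee_rot: [-0.021, 0.952, 0.065, 0.298]
contact_force: [-0.0, -0.6, -1.0]
width: 0.0352
```

Run:
```python
from bot import *
g=grab("23")
s,p,M=st();print(p,M.round(3),s["contact_force"],s["width"])
crop(g["top"],280,130,440,290,4,"t23c.png");crop(g["scene"],270,80,430,220,5,"s23c.png")
Q,U=ppose(-.057,.012,110.8,False,tilt=55,zg=.0247,zfoot=.100)
trace(line(Q,U),3,s["qpos"])
plan(line(Q,U),6,.1)
```

```text
[ 0.52262381 -0.0904236   0.21323602] [[ 0.815  0.14   0.562]
 [ 0.113 -0.99   0.082]
 [ 0.568 -0.003 -0.823]] [-0.45791559  0.09486778 -0.95950659] 0.03526434456125688
0 [-0.57 -0.01  2.08  0.62  0.69  0.45] 3.3e-15 
1 [-0.55  0.07  2.08  0.69  0.61  0.38] 9.3e-10 
2 [-0.54  0.15  2.08  0.77  0.55  0.3 ] 9.2e-10 
3 [-0.53  0.23  2.07  0.86  0.49  0.2 ] 6.2e-10 
[0, 0, 0, 2, 7, 19.5, 0.1, 0, 0, 0, 2, 7, 19.5, 0.1, 0, 0, 0, 2, 7, 19, 0.1, 0, 0, 0, 2.5, 6.5, 19.5, 0.1, 0, 0.5, 0, 2, 7, 19.5, 0.1, 0, 0, 0, 2, 7, 19.5, 0.1]
max turn 0.5 max shift 19.5 end [ 604.3 -120.5  124.5]
```

View pics/s23c.png

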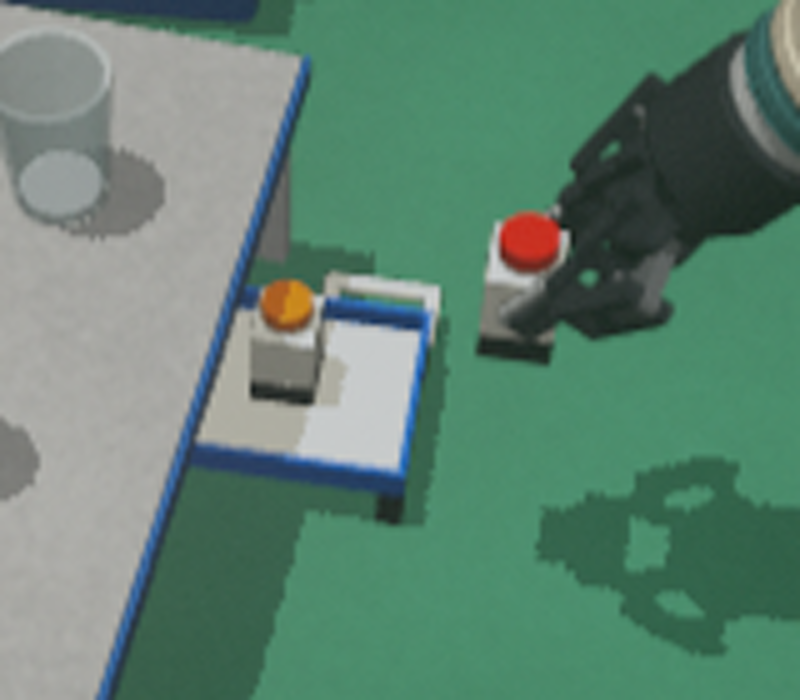

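View pics/t23c.png

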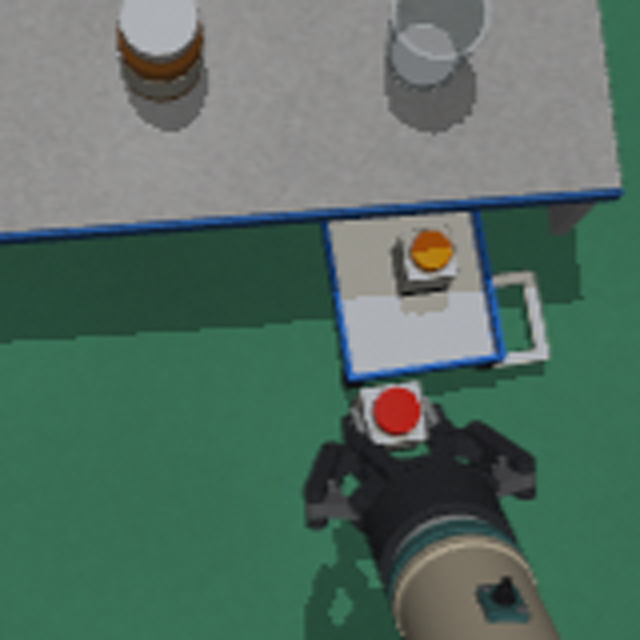

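Run:
```python
from bot import *
o=lambda x,y:(280+(x-1.5)/4,130+(y-1.5)/4)
os_=lambda x,y:(270+(x-2)/5,80+(y-2)/5)
def tr(c): return (Rz(TY).T@(c-TC)*1000).round(1)
for n,uv in(("top",o(431,252)),("scene",os_(288,304))): print("orange",n,tr(ray(n,uv,.104)))
for n,uv in(("top",o(398,411)),("scene",os_(530,241))): print("red now",n,tr(ray(n,uv,.2132-.024+.072-.003)), "expect from tcp")
s,p,M=st();Q,U=ppose(-.057,.012,110.8,False,tilt=55,zg=.0247,zfoot=.100);print(tr(TC+Rz(TY)@[-.057,.012,0]+(p-Q)))
# tray corners again
for nm,uv in(("FL",o(350,381)),("FR",o(504,358))): print(nm,tr(ray("top",uv,.05)))
```

```text
orange top [-10.7  -8.4 104. ]
orange scene [ -7.5  -9.4 104. ]
red now top [-133.9   54.8  258.2] expect from tcp
red now scene [-130.7   56.6  258.2] expect from tcp
[-133.3   53.5   88.8]
FL [-86.1  56.6  50. ]
FR [-85.6 -56.7  50. ]
```

>>> {"api": "drive_tool", "payload": {
  "targets": [0, 0, 0, 2, 7, 19.5, 0.1, 0, 0, 0, 2, 7, 19.5, 0.1, 0, 0, 0, 2, 7, 19, 0.1, 0, 0, 0, 2.5, 6.5, 19.5, 0.1, 0, 0.5, 0, 2, 7, 19.5, 0.1, 0, 0, 0, 2, 7, 19.5, 0.1, 0, 0, 0, 0, 0, 0, 0.1, 0, 0, 0, 0, 0, 0, 0.1]
}}

```text
clock: 40.9
position: [0.605, -0.12, 0.1252]
ee_rot: [-0.023, 0.951, 0.067, 0.302]
contact_force: [0.1, 0.5, -0.8]
width: 0.0355
```

Run:
```python
from bot import *
s,p,M=st();print(p,s["contact_force"],s["width"])
Q,U=ppose(-.057,.012,110.8,False,tilt=55,zg=.0247,zfoot=.0375)
print(Q)
trace(line(Q,U),3,s["qpos"])
plan(line(Q,U),7,.1)
```

```text
[ 0.60504576 -0.12003079  0.12519149] [ 0.12162456  0.46087577 -0.77829078] 0.035530496733473374
[ 0.60402624 -0.12065378  0.06193611]
0 [-0.53  0.23  2.07  0.86  0.49  0.2 ] 2.1e-15 
1 [-0.53  0.27  2.1   0.95  0.45  0.1 ] 6.5e-10 
2 [-0.53  0.3   2.12  1.06  0.42 -0.02] 1.3e-09 
3 [-0.53  0.34  2.15  1.18  0.39 -0.16] 2.2e-09 
[0, 0, 0, -5.5, 0, 7.5, 0.1, 0, 0, 0, -5, 0, 7, 0.1, 0, 0, 0, -5.5, 0.5, 7.5, 0.1, 0, 0, 0, -5.5, 0, 7, 0.1, 0, 0, 0, -5, 0, 7.5, 0.1, 0, 0, 0, -5.5, 0, 7.5, 0.1, 0, 0, 0, -5.5, 0, 7, 0.1]
max turn 0.0 max shift 7.5 end [ 603.9 -120.5   61.9]
```

>>> {"api": "drive_tool", "payload": {
  "targets": [0, 0, 0, -5.5, 0, 7.5, 0.1, 0, 0, 0, -5, 0, 7, 0.1, 0, 0, 0, -5.5, 0.5, 7.5, 0.1, 0, 0, 0, -5.5, 0, 7, 0.1, 0, 0, 0, -5, 0, 7.5, 0.1, 0, 0, 0, -5.5, 0, 7.5, 0.1, 0, 0, 0, -4.5, 0, 6, 0.1, 0, 0, 0, 0, 0, 0, 0.1]
}}

```text
clock: 41.9
position: [0.6043, -0.1213, 0.064]
ee_rot: [-0.022, 0.951, 0.066, 0.302]
contact_force: [-0.1, 0.7, -1.7]
width: 0.0347
```

>>> {"api": "drive_tool", "payload": {
  "targets": [0, 0, 0, -1.5, 0, 2, 0.1, 0, 0, 0, 0, 0, 0, 0.1]
}}

```text
clock: 42.15
position: [0.6052, -0.1215, 0.0634]
ee_rot: [-0.022, 0.95, 0.067, 0.304]
contact_force: [-5.3, 1.0, 9.2]
width: 0.0348
```

Run:
```python
from bot import *
g=grab("24")
s,p,M=st();print(p,M.round(3),s["contact_force"],s["width"])
crop(g["top"],300,150,440,270,5,"t24c.png");crop(g["scene"],270,90,400,210,5,"s24c.png")
```

```text
[ 0.60526289 -0.12150907  0.06348429] [[ 0.806  0.14   0.574]
 [ 0.114 -0.99   0.082]
 [ 0.58  -0.001 -0.814]] [-4.50042361  1.0893637   8.61478398] 0.034854493567477
```

View pics/s24c.png

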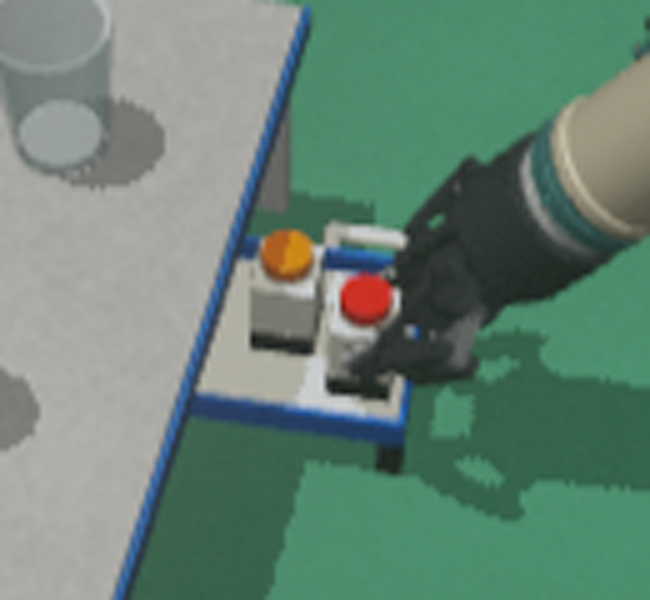

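Run:
```python
from bot import *
def cap(n,im,lo,hi,x0,y0,x1,y1):
    h=cv2.cvtColor(im,cv2.COLOR_BGR2HSV)[y0:y1,x0:x1]
    m=((h[:,:,0]>=lo)&(h[:,:,0]<=hi)&(h[:,:,1]>150)&(h[:,:,2]>90)).astype(np.uint8)
    mm=cv2.moments(m,True);return np.array([mm["m10"]/mm["m00"]+x0,mm["m01"]/mm["m00"]+y0]),mm["m00"]
t=cv2.imread("pics/top24.png");s=cv2.imread("pics/scene24.png")
for nm,lo,hi in(("red",0,6),("orange",9,20)):
    a,na=cap("top",t,lo,hi,340,160,440,260);b,nb=cap("scene",s,lo,hi,300,110,370,170)
    x,e=tri(a,b);print(nm,a,na,b,nb,x.round(4),e,(Rz(TY).T@(x-TC)*1000).round(1))
```

```text
red [382.45333333 209.58666667] 75.0 [342.73417722 149.48101266] 79.0 [ 0.602  -0.1201  0.1018] [0.00193859] [-54.8  12.8 101.8]
orange [387.35135135 192.18918919] 74.0 [326.91025641 140.43589744] 78.0 [ 0.6512 -0.1349  0.1039] [0.00191901] [ -8.1  -8.8 103.9]
```

View pics/t24c.png

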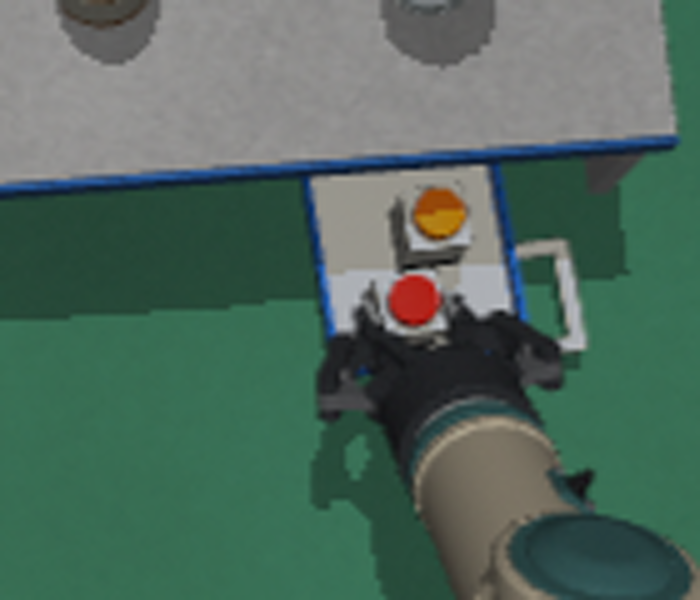

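The red cap is at the same height as the orange one (102 vs 104 mm), so it stands on the floor at tray (-55, 13). Releasing.

>>> {"api": "drive_tool", "payload": {
  "targets": [0, 0, 0, 1, 0, -1, 0.1, 0, 0, 0, 0, 0, 0, 0.5, 0, 0, 0, 0, 0, 0, 0.53, 0, 0, 0, 0, 0, -10, 0.53, 0, 0, 0, 0, 0, -20, 0.53, 0, 0, 0, 0, 0, -30, 0.53, 0, 0, 0, 0, 0, -40, 0.53, 0, 0, 0, 0, 0, -40, 0.53, 0, 0, 0, 0, 0, -40, 0.53, 0, 0, 0, 0, 0, 0, 0.53]
}}

```text
clock: 43.5
position: [0.502, -0.1376, 0.2121]
ee_rot: [-0.02, 0.95, 0.066, 0.304]
contact_force: [0.5, 0.2, -1.3]
width: 0.0454
```

Run:
```python
from bot import *
g=grab("25")
s,p,M=st();print(s["clock"],p,s["contact_force"],s["width"])
crop(g["top"],300,140,440,260,5,"t25c.png");crop(g["scene"],270,90,400,210,5,"s25c.png")
```

```text
43.6 [ 0.5017279  -0.13645372  0.209304  ] [0.17009385 1.04320713 0.19761259] 0.04511585185324052
```

View pics/s25c.png

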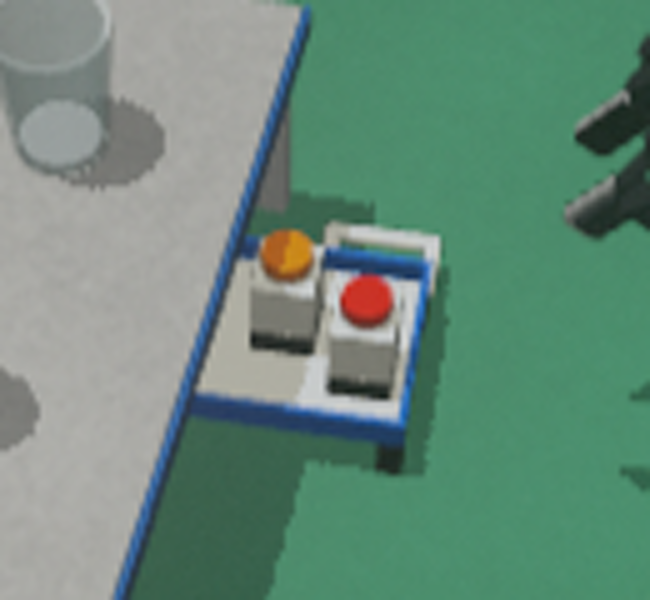

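View pics/t25c.png

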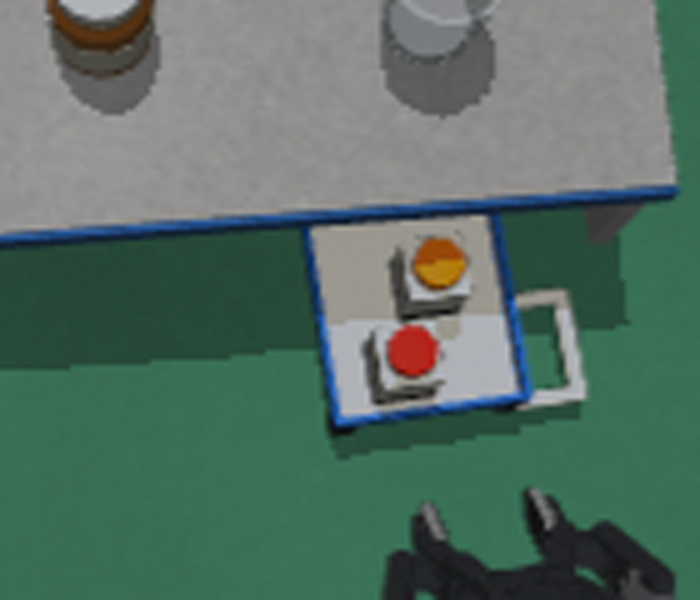

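View pics/top25.png

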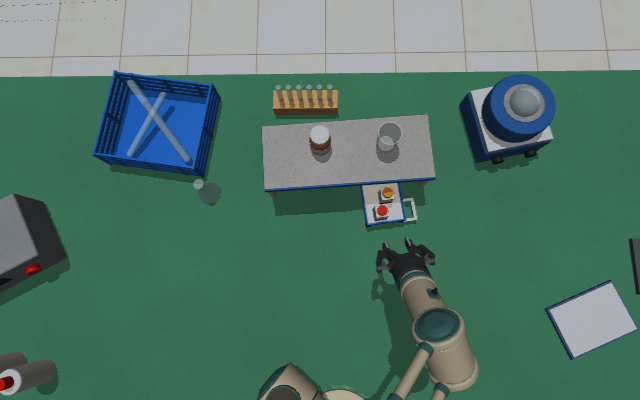

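View pics/scene25.png

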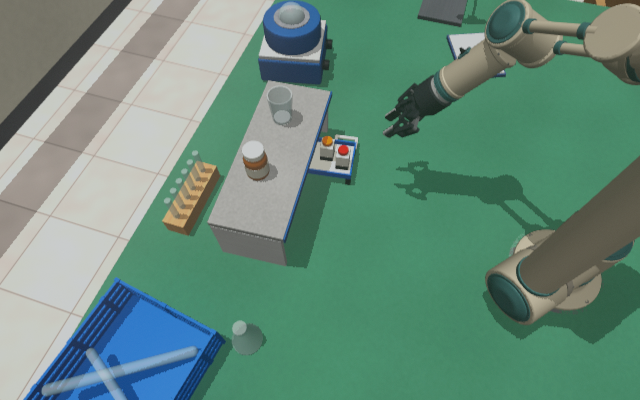

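Both bottles stand upright in the tray, and the jar, beaker and flask look unmoved. I'll do a quick numeric check of tray level and objects, then hand in.

Run:
```python
from bot import *
o=lambda x,y:(300+(x-2)/5,140+(y-2)/5)
os_=lambda x,y:(270+(x-2)/5,90+(y-2)/5)
for nm,a,b in(("FL rim",(336,425),(404,428)),("FR rim",(528,400),(432,266))):
    x,e=tri(o(*a),os_(*b));print(nm,(x*1000).round(1),e)
t0=cv2.imread("pics/top0.png");t1=cv2.imread("pics/top25.png")
d=cv2.absdiff(t0,t1).max(2)
print("jar",d[120:160,305:335].max(),"beaker",d[120:155,375:405].max(),"flask",d[175:205,190:222].max())
SO=np.array([.661,-.025,0]);print("tray in shelf",(Rz(3.9).T@(TC-SO)).round(3))
```

```text
FL rim [566.7 -80.4  50.3] [0.00165899]
FR rim [ 581.4 -192.    50.8] [0.0022563]
jar 5 beaker 4 flask 4
tray in shelf [-0.01 -0.1   0.  ]
```

```bash
python3 -c "
from rig import *
print(sign_off()); print(get_state()['clock'])"
```

```text
the job is handed in; nothing more can be done
None
the job is handed in; nothing more can be done
```

The tray is right way up under the shelf with both bottles standing in it, and I handed the job in at about 44 s. No verdict was reported.

**What I did**
- **Tray:** I gripped its handle, drew it about 18 mm forward, squared it to the shelf and tipped it onto its side wall. I then took a new grip and tipped it on to its feet, handle now on the right.
- **Bottles:** Only two were there, the orange-capped (bottle3) and the red-capped (bottle0). I picked both up and stood them upright in the tray. The red one was knocked a few centimetres aside during the run, so I measured it again before picking it up.

**Last checks**

| Item | Reading |
|---|---|
| Tray front rim corners | 50.3 and 50.8 mm high, so flat and on its feet |
| Tray middle, shelf frame (measured before the bottles went in; front rim unchanged since) | 10 mm in front of the front edge, 100 mm right of the middle |
| Orange bottle in the tray (x, y) | about (-8, -9) mm, cap top 104 mm |
| Red bottle in the tray (x, y) | about (-55, 13) mm, cap top 102 mm |
| Jar, beaker, flask | pictures show no change from the start |
| Gripper | clear of everything |

- **Disagreements:** The red bottle met the tray floor about 4 mm sooner than I had worked out. Its cap height agrees with the orange one, so I take it to be standing on the floor. The two camera views differed by 2–3 mm in places, close to the calibration's accuracy.
- **By eye only:** I judged both bottles upright from the pictures and did not measure their tilt.

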